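Take the pick bins off the stud board and load them in the carry tray

TASK

First clear the two tally counters out of the carry tray and stand them on the paper of the clipboard at the right. Then take all the grey pick bins down from the stud board - raise each until the stud heads stand in the wide ends of its keyholes, then draw it off, without forcing it - and stand them in the carry tray one after another, the deepest bin (front to back) first in bay 1 (left end, one pip), the next deepest in the next bay and so on, leaving no gaps. Each bin must stand flat on the floor of its bay with its front still facing you; keep the bins upright throughout, and leave the refractometer and the seal roll alone. One bin may be missing, and the tray may get knocked during the work.

Things in the scene. Friction and masses are not known exactly. Their poses are not given: they have to be found in the camera images.
- bin_a: the deepest pick bin (may be absent), open-topped grey plastic, 98 mm deep (x) x 62 mm wide (y), 0.1 to 0.22 kg. Origin: underside level, middle of the back wall's rear face; z up; the bin lies to -x, its front faces -x. Back wall 5 mm thick, 92 mm high; side walls 4 x 68 mm; floor 4 mm. Two keyholes, one above the other: 24 mm square wide end below, 11 mm slot running up from it
- bin_a_mid (a point): middle of the underside of bin_a, 49 mm to -x of its origin. Hung, the studs are at the tops of the slots (up to 2 mm of play); raised 18 mm (+-3) the stud heads stand in the wide ends, and the bin comes off straight to its own -x (12 mm clears the heads)
- bin_a_lip (a point): middle of the top edge of the front wall of bin_a: 94 mm to -x of its origin, 80 mm above its underside. The front wall is 8 mm thick: grip it from above across its thickness, one finger inside the bin (inside 85 x 54 mm)
- bin_b: the second deepest pick bin (may be absent), open-topped grey plastic, 84 mm deep (x) x 62 mm wide (y), 0.1 to 0.22 kg. Origin: underside level, middle of the back wall's rear face; z up; the bin lies to -x, its front faces -x. Back wall 5 mm thick, 92 mm high; side walls 4 x 68 mm; floor 4 mm. Two keyholes, one above the other: 24 mm square wide end below, 11 mm slot running up from it
- bin_b_mid (a point): middle of the underside of bin_b, 42 mm to -x of its origin. Hung, the studs are at the tops of the slots (up to 2 mm of play); raised 18 mm (+-3) the stud heads stand in the wide ends, and the bin comes off straight to its own -x (12 mm clears the heads)
- bin_b_lip (a point): middle of the top edge of the front wall of bin_b: 80 mm to -x of its origin, 80 mm above its underside. The front wall is 8 mm thick: grip it from above across its thickness, one finger inside the bin (inside 71 x 54 mm)
- bin_c: the third deepest pick bin (may be absent), open-topped grey plastic, 70 mm deep (x) x 62 mm wide (y), 0.1 to 0.22 kg. Origin: underside level, middle of the back wall's rear face; z up; the bin lies to -x, its front faces -x. Back wall 5 mm thick, 92 mm high; side walls 4 x 68 mm; floor 4 mm. Two keyholes, one above the other: 24 mm square wide end below, 11 mm slot running up from it
- bin_c_mid (a point): middle of the underside of bin_c, 35 mm to -x of its origin. Hung, the studs are at the tops of the slots (up to 2 mm of play); raised 18 mm (+-3) the stud heads stand in the wide ends, and the bin comes off straight to its own -x (12 mm clears the heads)
- bin_c_lip (a point): middle of the top edge of the front wall of bin_c: 66 mm to -x of its origin, 80 mm above its underside. The front wall is 8 mm thick: grip it from above across its thickness, one finger inside the bin (inside 57 x 54 mm)
- bin_d: the shallowest pick bin (may be absent), open-topped grey plastic, 56 mm deep (x) x 62 mm wide (y), 0.1 to 0.22 kg. Origin: underside level, middle of the back wall's rear face; z up; the bin lies to -x, its front faces -x. Back wall 5 mm thick, 92 mm high; side walls 4 x 68 mm; floor 4 mm. Two keyholes, one above the other: 24 mm square wide end below, 11 mm slot running up from it
- bin_d_mid (a point): middle of the underside of bin_d, 28 mm to -x of its origin. Hung, the studs are at the tops of the slots (up to 2 mm of play); raised 18 mm (+-3) the stud heads stand in the wide ends, and the bin comes off straight to its own -x (12 mm clears the heads)
- bin_d_lip (a point): middle of the top edge of the front wall of bin_d: 52 mm to -x of its origin, 80 mm above its underside. The front wall is 8 mm thick: grip it from above across its thickness, one finger inside the bin (inside 43 x 54 mm)
- stud_board: fixed plywood board 370 mm wide, top 148 mm high. Origin on the surface under the middle of its front face; -x points out of it, y along it. Four stud pairs at y = +117, +39, -39, -117 mm, studs 96 and 138 mm high: 8 mm shank 7 mm long, then a head 18 mm across, 5 mm thick. Hung bins' undersides are 60 mm high; which bin hangs where varies, one pair may be empty
- tray: loose aluminium carry tray, 116 mm (x) x 305 mm (y), 1.3 kg, with a 22 mm ledge on its front (-x) side; four open bays along y, each 106 (x) x 70 mm (y) inside, walls 5 mm thick, 15 mm high overall, floor 5 mm. Origin: centre of its underside without the ledge. Pips on the ledge number the bays: one for bay 1 at the left (+y) end to four for bay 4
- bay_1 (a point): centre of the floor of bay 1 of the tray (112.5 mm along the tray's y, 5 mm above its underside)
- bay_2 (a point): centre of the floor of bay 2 of the tray (37.5 mm along the tray's y, 5 mm above its underside)
- bay_3 (a point): centre of the floor of bay 3 of the tray (-37.5 mm along the tray's y, 5 mm above its underside)
- bay_4 (a point): centre of the floor of bay 4 of the tray (-112.5 mm along the tray's y, 5 mm above its underside)
- counter_1: white hand tally counter, 0.07 kg, left standing in bay 1 of the tray: a round body 41 mm across and 26 mm high, with a flat lever on top to 32 mm and a knob 12 mm thick standing 8 mm out at its -y side. Origin: underside, 4 mm to -y of the round body's axis; z up. Its knob points about to the robot. Grip it across the round body along its x, above the bay walls
- counter_2: white hand tally counter, 0.07 kg, left standing in bay 3 of the tray: a round body 41 mm across and 26 mm high, with a flat lever on top to 32 mm and a knob 12 mm thick standing 8 mm out at its -y side. Origin: underside, 4 mm to -y of the round body's axis; z up. Its knob points about to the robot. Grip it across the round body along its x, above the bay walls
- clipboard: brown clipboard with a white list, lying flat at the right beyond the label dispenser, 320 mm (x) x 226 mm (y), board 3 mm thick, 0.31 kg; its metal clip, 20 mm high, is at the far (+x) end, from x = 105 mm on. Origin: centre of its underside; z up
- refractometer: black hand refractometer lying on its side, a rod 154 mm long and 33 mm thick, a bystander on the left; origin centre of underside
- seal_roll: roll of round seals lying flat, 104 mm across, 40 mm high, a bystander at the front right; origin centre of underside

How it is judged:
By the outcome, as a careful person would: the job done as asked, in the order asked, and still so for the second after the job is handed in, with the robot touching nothing.
Of bin_a, bin_b, bin_c, bin_d only 3 to 4 are there at a start; the rules pass over those that are not, and their reading is None.
At some moment in a run one of tray may be knocked a few centimetres aside while the robot is not near it.
It also fails if it takes over 210 s, if anything falls off the work surface, if the arm or the gripper's body presses on something with over 40 N, if the wrist force passes 120 N, or if a joint passes its speed limit or range.

ROBOT

A 6-joint arm with a two-finger parallel gripper is mounted at the origin on a cart in front of the work surface, level with it; the furniture and walls round the work are solid. World frame = base frame: x ahead of the robot, y to its left, z up, the work surface at z = 0. Lengths are in m, angles in rad, forces in N, time in s.
With the tool pointing down it reaches from about 0.25 to 0.725 m from the base axis. Payload 4 kg.
Tool frame: the origin (TCP) lies on the centre line of the jaws, within the pads' length; the fingertips stand 25 mm ahead of it and the grasp point (between the pads) lies 6 mm ahead of it; z points along the fingers, x is the direction in which the jaws open and shut, and the axes are right-handed (so a half turn about z gives the same grasp; the last joint's range is limited). The gripper opens to 85 mm and grips with 20 to 120 N. Pads are 22 mm wide; open, the fingers measure 114 mm over their backs; the gripper's body (76 mm by 85 mm) begins 54 mm behind the grasp point. The pads swing forward as they close: fully open they stand 13 mm farther back than shut.
Start: joints at [1.148, 0.241, 0.005, 1.335, 0, 1.571], TCP at [0.205, 0.456, 0.256] pointing down, gripper open.
Joint ranges: [-2.72, 2.72], [-1.05, 1.87], [-1.09, 1.28], [-1.99, 2.15], [-1.42, 1.44], [-3.14, 3.14]. Speed limits (rad/s): [2.79, 2.79, 3.14, 3.14, 3.14, 3.14].

INTERFACE

Orientations are given as a unit quaternion [x, y, z, w].
In Python, from workcell import bot, imaging, order gives the robot as it stands.
- The arm moves only by the tool carry_out, never from a script. Its argument "moves" is a list of rows, each a list of 5 numbers: the shift along the tool's x, y, z scaled (see below), then the turn about the tool's z scaled (see below), then the opening, from -1 (shut) to 1 (fully open). In form: [[tx, ty, tz, roll, hand], ...]. A call has 1 to 20 rows; each row is the pose to reach, as a shift and turn from the pose commanded when the call began, along the tool's axes at that moment; what a row does not reach only later rows make up. The controller multiplies each number of a shift by 0.1 m and each number of a turn by 90 degrees. A row lasts 1/10 s, in which the tool goes at most 50 mm and 8.59 degrees, less where a joint would pass 70% of its speed; a pose out of reach is approached as far as the arm can. A call with a number of a shift or a turn outside -1 to 1 is refused whole. A call with a gripper value outside its range is refused whole. The fingers move at their own pace and stop on an object; the grip force is fixed at half the most. Time passes only in rows, so rows that repeat a pose let the fingers close. It gives the time, the measured TCP pose, the force and the opening at its end, in the units of the state.
- bot.get_obs(): the state, without advancing time (a new reading comes with each control period).
- imaging.camera(name): name is "side" or "top" or "wrist"; returns the picture (400x640x3 uint8, red, green, blue); there is no depth.
- imaging.camera_model(name): a dict with "fovy" (degrees; the focal length in pixels is half the picture's height over the tangent of half this angle, whatever the lens; pixels are square), "cx", "cy" (the principal point, pixels), "dist" ([k1, k2, p1, p2, k3] as OpenCV has them; the pictures are not rectified), "eye" and "rotation" of the camera in the world. Camera axes: x right, y up, looking along -z (the intrinsics and any distortion apply to the point x, -y, -z); pixel columns grow to the right and rows downward; lengths in m; the calibration is good to about 2 mm. A picture is of the moment at which its call begins: read the wrist's pose just before it. camera_model takes no time and is no camera call; for the wrist camera it gives the pose at the moment of the call.
- order.job_done(): hands the job in, once; it reports no verdict.
The state is a dict: "clock": time; "joint_pos": joint angles; "joint_vel": joint speeds; "tau": joint torques, N m; "eef_pos": TCP position; "tool_rot": TCP orientation; "ft_force": force on the tool from outside, world axes, zero at the start; "ft_torque": the same for the moment, N m; "grip_width": finger opening in m.
Only numpy, scipy, OpenCV 4.12 (cv2) and the standard library are available. Lean on these libraries where they do the work, as an engineer would, in place of code of your own. Each camera call takes 0.05 s, during which the arm holds its last target.

## Working session

There is one attempt and no reset: what is moved stays moved. The work goes in short steps, Python scripts to look and compute and a tool call to move; the robot and the scene stay as the last step left them, time stands still between calls to the robot, and variables do not carry over. Pictures are saved under pics/ and viewed, and the job is handed in when it is done.

Besides the shell and the picture viewer there is one more tool, called after "Call:" by a JSON object that holds its "fn" and its "kwargs", one argument or row to a line. carry_out: Moves the arm, as the interface text tells. Its arguments: {"type":"object","properties":{"moves":{"type":"array","items":{"type":"array","items":{"type":"number","minimum":-1,"maximum":1}}}},"required":["moves"]}

```bash
mkdir -p pics; ls
cat > h.py <<'E'
import numpy as np, cv2
from workcell import bot, imaging, order
def snap(name,fn=None):
    im=imaging.camera(name)
    if fn: cv2.imwrite('pics/'+fn,cv2.cvtColor(im,cv2.COLOR_RGB2BGR))
    return im
E
python3 - <<'E'
from h import *
o=bot.get_obs()
for k,v in o.items(): print(k,np.round(v,4))
for n in ['side','top','wrist']:
    m=imaging.camera_model(n); print(n,{k:np.round(v,4).tolist() for k,v in m.items()})
    snap(n,n+'0.png')
print(bot.get_obs()['clock'])
E
```

```text
pics
clock 0.0
joint_pos [ 1.148   0.2414  0.0037  1.3352 -0.      1.5708]
joint_vel [ 0.0011  0.0004  0.0008  0.0005  0.0007 -0.0001]
tau [ 8.00000e-04 -3.72317e+01  2.52409e+01  1.70000e-02 -1.00000e-04
 -0.00000e+00]
eef_pos [0.2049 0.4554 0.2554]
tool_rot [ 8.397e-01  5.430e-01 -9.000e-04  6.000e-04]
ft_force [-0.2761  0.0781 -0.0374]
ft_torque [ 0.0545 -0.0289 -0.0404]
grip_width 0.0856
side {'fovy': 52.929, 'cx': 319.16, 'cy': 199.9351, 'dist': [-0.0479, 0.0, 0.0, 0.0, 0.0], 'eye': [0.314, 1.1583, 0.5352], 'rotation': [-0.0505, 0.5664, 0.8182, -0.0849]}
top {'fovy': 48.1556, 'cx': 323.7571, 'cy': 196.8409, 'dist': [-0.1054, 0.0, 0.0, 0.0, 0.0], 'eye': [0.257, 0.0545, 1.487], 'rotation': [0.0723, -0.0695, -0.6712, 0.7344]}
wrist {'fovy': 61.6586, 'cx': 315.1295, 'cy': 198.7992, 'dist': [-0.072, 0.0, 0.0, 0.0, 0.0], 'eye': [0.143, 0.4833, 0.3728], 'rotation': [-0.1137, -0.0717, 0.5384, 0.8319]}
0.15
```

View pics/side0.png

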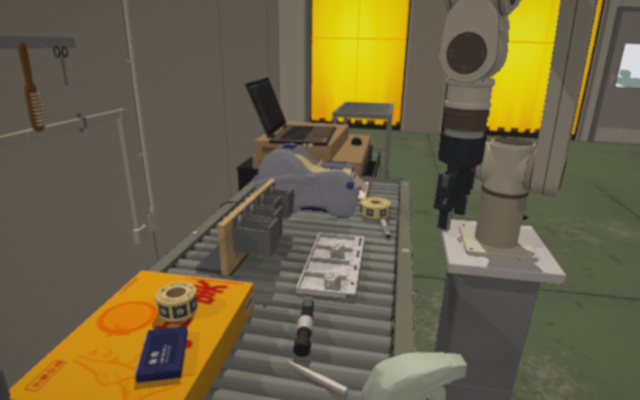

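View pics/top0.png

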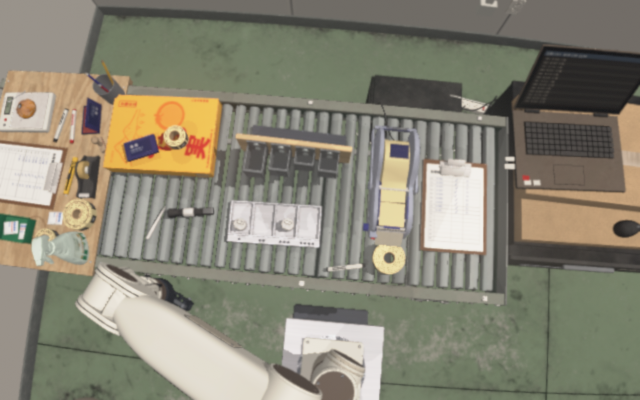

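View pics/wrist0.png

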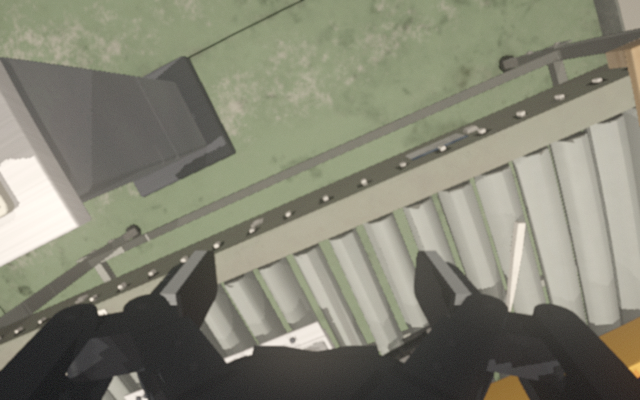

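The top view shows the four bins hung at about (255..328,155), the tray at (228-320,203-243) with counters at (240,225) and (284,225), and the clipboard at (453,207). I'll zoom in next.

```bash
cat >> h.py <<'E'
from scipy.spatial.transform import Rotation as R
def K(m):
    f=200/np.tan(np.radians(m['fovy'])/2); return np.array([[f,0,m['cx']],[0,f,m['cy']],[0,0,1]])
D=np.diag([1,-1,-1.])
def ray(m,uv):
    p=cv2.undistortPoints(np.array(uv,float).reshape(-1,1,2),K(m),np.array(m['dist'])).reshape(-1,2)
    d=np.c_[p,np.ones(len(p))]@D
    return np.array(m['eye']),R.from_quat(m['rotation']).apply(d)
def onplane(m,uv,z):
    e,d=ray(m,uv); return e+d*((z-e[2])/d[:,2])[:,None]
def proj(m,P):
    c=R.from_quat(m['rotation']).inv().apply(np.atleast_2d(P)-np.array(m['eye']))@D
    return cv2.projectPoints(c,np.zeros(3),np.zeros(3),K(m),np.array(m['dist']))[0].reshape(-1,2)
def crop(im,x0,y0,x1,y1,s,fn):
    c=cv2.resize(im[y0:y1,x0:x1],None,fx=s,fy=s,interpolation=cv2.INTER_CUBIC); cv2.imwrite('pics/'+fn,cv2.cvtColor(c,cv2.COLOR_RGB2BGR))
E
python3 - <<'E'
from h import *
im=cv2.cvtColor(cv2.imread('pics/top0.png'),cv2.COLOR_BGR2RGB)
crop(im,215,115,365,255,5,'t0a.png')
m=imaging.camera_model('top')
for n,uv,z in [('tray corner ledge L',(226,241),.015),('tray corner',(321,247),.015),('tray TL',(231,202),.015),('tray TR',(321,206),.015),('board L',(239,136),.148),('board R',(350,150),.148),('clip',[425,161],.003),('clip',(485,164),.003),('clip',(422,249),.003),('clip',(484,252),.003)]:
    print(n,onplane(m,uv,z).round(3))
im=cv2.cvtColor(cv2.imread('pics/side0.png'),cv2.COLOR_BGR2RGB)
crop(im,190,140,400,310,3.7,'s0a.png')
E
```

```text
tray corner ledge L [[0.379 0.382 0.015]]
tray corner [[0.388 0.068 0.015]]
tray TL [[0.51  0.383 0.015]]
tray TR [[0.524 0.08  0.015]]
board L [[0.7   0.356 0.148]]
board R [[0.685 0.004 0.148]]
clip [[ 0.716 -0.264  0.003]]
clip [[ 0.726 -0.477  0.003]]
clip [[ 0.412 -0.268  0.003]]
clip [[ 0.419 -0.479  0.003]]
```

View pics/t0a.png

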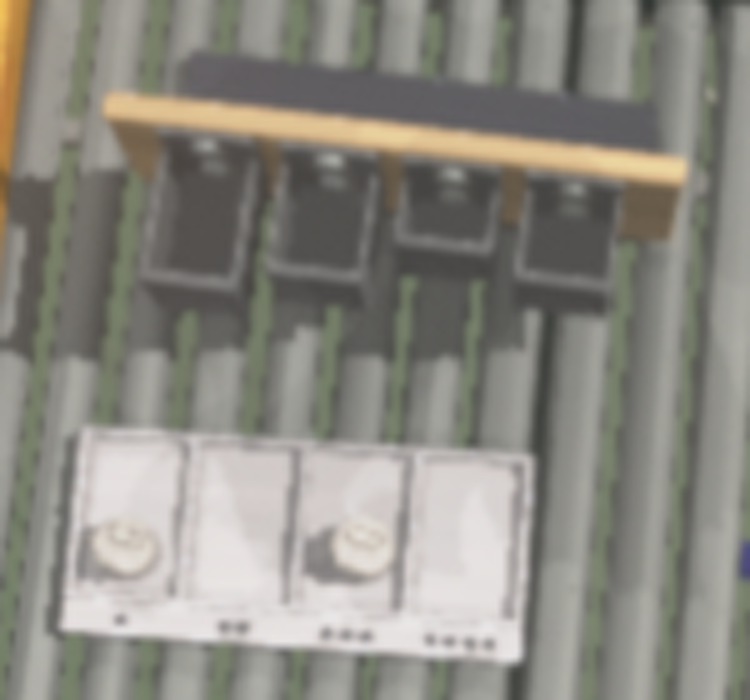

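View pics/s0a.png

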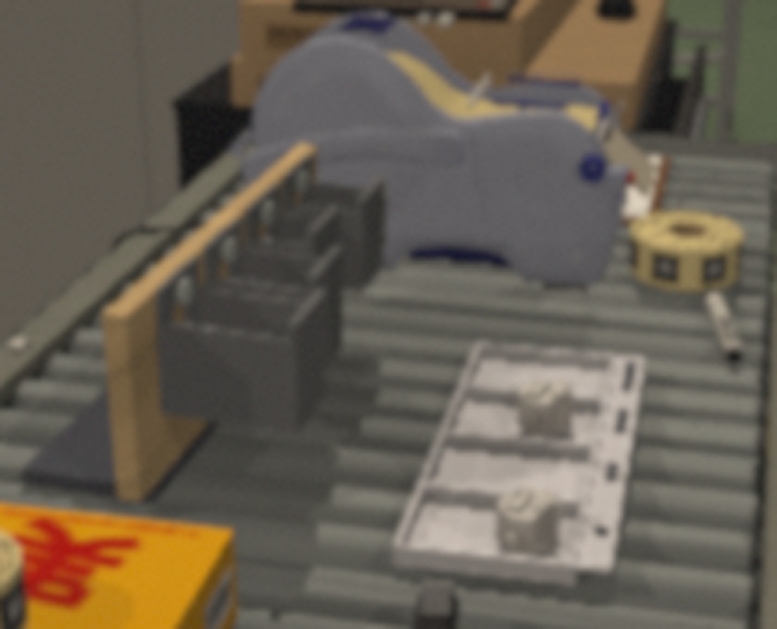

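```bash
cat >> h.py <<'E'
def tool():
    o=bot.get_obs(); r=R.from_quat(o['tool_rot']); X=r.as_matrix()
    return o['eef_pos'],X,np.degrees(np.arctan2(X[1,0],X[0,0])),o
def plan(target,th=None):
    """shift in move units from present pose, target xyz, yaw deg of tool x (mod 180 nearest by |q6|)"""
    p,X,t,o=tool(); s=X.T@(np.array(target)-p)/0.1
    print('at',np.round(p,4),'yaw',round(t,2),'q',np.round(o['joint_pos'],2),'F',np.round(o['ft_force'],1),'w',round(o['grip_width'],4),'t',o['clock'])
    print('shift',np.round(s,3),'turn', None if th is None else [round((t-x)/90,4) for x in (th,th+180,th-180)])
E
python3 - <<'E'
from h import *
p,X,t,o=tool(); m=imaging.camera_model('wrist')
print(X.round(3),t)
C=R.from_quat(m['rotation']).as_matrix()
print('cam in tool',X.T@(np.array(m['eye'])-p), 'axis',X.T@(-C[:,2]),'right',X.T@C[:,0])
m=imaging.camera_model('top')
# crop px ->
c=lambda *a:[(215+u/5,115+v/5) for u,v in a]
P=onplane(m,c((82,430),(532,458),(520,660),(65,630)),.015);print(P.round(4))
P=onplane(m,c((107,97),(683,165)),.148);print('board top front-ish',P.round(4))
print('lips',onplane(m,c((195,280),(320,272),(447,245),(565,282)),.140).round(4))
print('counters',onplane(m,c((124,545),(363,547)),.033).round(4))
print('bin back tops',onplane(m,c((208,132),(330,150),(452,163),(575,175)),.152).round(4))
E
```

```text
[[ 0.41   0.912 -0.001]
 [ 0.912 -0.41  -0.001]
 [-0.002 -0.    -1.   ]] 65.77494994406939
cam in tool [-0.00030397 -0.06789119 -0.11729824] axis [-0.00111231  0.26643571  0.96385205] right [ 9.99999045e-01 -4.94242559e-04  1.29064480e-03]
[[0.5139 0.3818 0.015 ]
 [0.5223 0.0787 0.015 ]
 [0.3872 0.0744 0.015 ]
 [0.3792 0.3758 0.015 ]]
board top front-ish [[ 7.047e-01  3.649e-01  1.480e-01]
 [ 6.923e-01 -7.000e-04  1.480e-01]]
lips [[0.5929 0.2959 0.14  ]
 [0.605  0.2188 0.14  ]
 [0.6294 0.1417 0.14  ]
 [0.6123 0.0663 0.14  ]]
counters [[0.4369 0.3402 0.033 ]
 [0.45   0.1834 0.033 ]]
bin back tops [[0.6859 0.2974 0.152 ]
 [0.6808 0.2198 0.152 ]
 [0.6792 0.143  0.152 ]
 [0.6783 0.066  0.152 ]]
```

Run:
```python
from h import *
plan([.35,.26,.27],91)
```

```text
at [0.205  0.4556 0.2556] yaw 65.77 q [1.15 0.24 0.   1.34 0.   1.57] F [-0.5  0.9 -0.5] w 0.0857 t 0.15
shift [-1.189  2.125 -0.142] turn [np.float64(-0.2803), np.float64(-2.2803), np.float64(1.7197)]
```

Call:
{"fn": "carry_out", "kwargs": {
  "moves": [
    [-0.6, 1.0, -0.14, -0.28, 1],
    [-0.6, 1.0, -0.14, -0.28, 1],
    [-0.6, 1.0, -0.14, -0.28, 1],
    [-0.6, 1.0, -0.14, -0.28, 1]
  ]
}}

```text
clock: 0.55
eef_pos: [0.2731, 0.3579, 0.2707]
tool_rot: [0.702, 0.712, 0.0, 0.0]
ft_force: [0.2, 0.5, 0.8]
grip_width: 0.0853
```

Run:
```python
from h import *
plan([.35,.26,.27],91)
```

```text
at [0.2731 0.3579 0.2707] yaw 90.85 q [ 0.92  0.14 -0.09  1.35 -0.    0.9 ] F [0.2 0.5 0.8] w 0.0853 t 0.55
shift [-0.991  0.755  0.008] turn [np.float64(-0.0016), np.float64(-2.0016), np.float64(1.9984)]
```

Call:
{"fn": "carry_out", "kwargs": {
  "moves": [
    [-0.98, 0.75, 0, 0, 1],
    [-0.98, 0.75, 0, 0, 1],
    [-0.98, 0.75, 0, 0, 1],
    [-0.98, 0.75, 0, 0, 1],
    [-0.98, 0.75, 0, 0, 1]
  ]
}}

```text
clock: 1.05
eef_pos: [0.3483, 0.2638, 0.27]
tool_rot: [0.702, 0.713, -0.0, -0.0]
ft_force: [-0.6, -0.5, 0.5]
grip_width: 0.0857
```

Run:
```python
from h import *
plan([.35,.26,.27],91)
m=imaging.camera_model('wrist'); im=snap('wrist','w1.png')
np.save('m1.npy',m,allow_pickle=True)
```

```text
at [0.3483 0.2638 0.27  ] yaw 90.89 q [ 0.65  0.11 -0.12  1.34  0.    0.63] F [-0.6 -0.5  0.5] w 0.0857 t 1.05
shift [-0.038  0.017  0.   ] turn [np.float64(-0.0013), np.float64(-2.0013), np.float64(1.9987)]
```

View pics/w1.png

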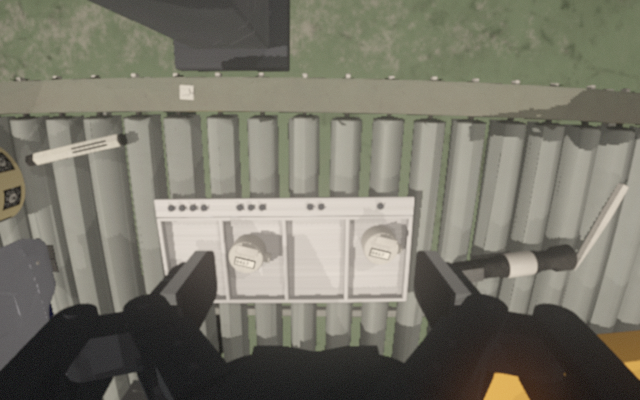

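The tray and both counters are in clear view, at roughly (246,252) and (381,244). I'll zoom in on them.

Run:
```python
from h import *
im=cv2.cvtColor(cv2.imread('pics/w1.png'),cv2.COLOR_BGR2RGB)
crop(im,220,190,420,310,4,'w1a.png')
m=np.load('m1.npy',allow_pickle=True).item()
print(onplane(m,[(154,200),(413,197),(162,302),(407,300)],.015).round(4))
print(onplane(m,[(246,252),(381,244)],.033).round(4))
```

```text
[[0.3874 0.0747 0.015 ]
 [0.3788 0.3772 0.015 ]
 [0.5243 0.0683 0.015 ]
 [0.5146 0.3831 0.015 ]]
[[0.4428 0.1852 0.033 ]
 [0.4303 0.34   0.033 ]]
```

View pics/w1a.png

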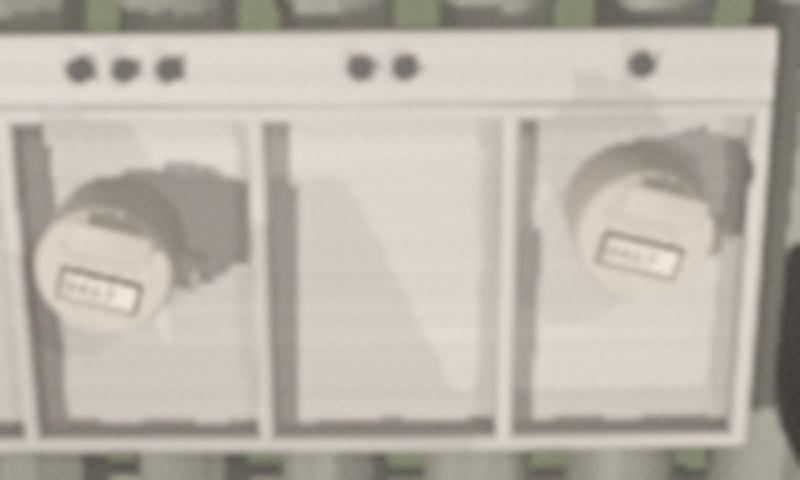

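Run:
```python
from h import *
m=np.load('m1.npy',allow_pickle=True).item()
c=onplane(m,[(245.75,257.5),(382,249.5),(228.5,257),(263,257)],.031);print(c.round(4))
plan([*c[1,:2],.14],91)
plan([*c[0,:2],.14],91)
# top cam check
mt=imaging.camera_model('top'); print(onplane(mt,[(215+124/5,115+545/5),(215+363/5,115+547/5)],.031).round(4))
```

```text
[[0.4507 0.1841 0.031 ]
 [0.438  0.3421 0.031 ]
 [0.4505 0.1639 0.031 ]
 [0.4496 0.2044 0.031 ]]
at [0.348  0.2641 0.2701] yaw 90.97 q [ 0.65  0.11 -0.12  1.34  0.    0.63] F [ 0.4 -0.1 -0.1] w 0.0857 t 1.1
shift [0.764 0.914 1.3  ] turn [np.float64(-0.0003), np.float64(-2.0003), np.float64(1.9997)]
at [0.348  0.2641 0.2701] yaw 90.97 q [ 0.65  0.11 -0.12  1.34  0.    0.63] F [ 0.4 -0.1 -0.1] w 0.0857 t 1.1
shift [-0.818  1.014  1.3  ] turn [np.float64(-0.0003), np.float64(-2.0003), np.float64(1.9997)]
[[0.4371 0.3406 0.031 ]
 [0.4503 0.1836 0.031 ]]
```

Call:
{"fn": "carry_out", "kwargs": {
  "moves": [
    [0.765, 0.91, 0.6, 0, 1],
    [0.765, 0.91, 0.8, 0, 1],
    [0.765, 0.91, 1.0, 0, 1],
    [0.765, 0.91, 1.0, 0, 1],
    [0.765, 0.91, 1.0, 0, 1]
  ]
}}

```text
clock: 1.6
eef_pos: [0.4363, 0.3422, 0.1675]
tool_rot: [0.7, 0.714, -0.003, -0.001]
ft_force: [-0.7, -0.8, 0.7]
grip_width: 0.0855
```

Run:
```python
from h import *
plan([.438,.3418,.043],91)
im=snap('wrist','w2.png')
```

```text
at [0.4363 0.3422 0.1675] yaw 91.1 q [ 0.67  0.4  -0.    1.17  0.    0.65] F [-0.7 -0.8  0.7] w 0.0855 t 1.6
shift [-0.     0.024  1.245] turn [np.float64(0.0011), np.float64(-1.9989), np.float64(2.0011)]
```

View pics/w2.png

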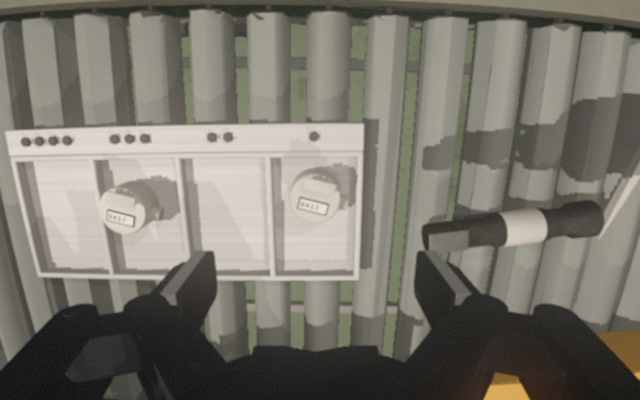

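Run:
```python
from h import *
m=imaging.camera_model('wrist')
print(onplane(m,[(424,238),(428,226)],.033).round(4), onplane(m,[(424,245)],.01).round(4))
print(onplane(m,[(318,196)],.031).round(4))
p,X,t,o=tool()
for z in (.043,):
  pass
print(proj(m,p+X@np.array([.0425,0,.012])),proj(m,p+X@np.array([.0425,0,.025])))
```

```text
[[0.47   0.4315 0.033 ]
 [0.4596 0.4336 0.033 ]] [[0.4859 0.4404 0.01  ]]
[[0.4367 0.3439 0.031 ]]
[[414.43465861 271.33299213]] [[406.64526557 258.21501821]]
```

Call:
{"fn": "carry_out", "kwargs": {
  "moves": [
    [0, 0.02, 0.4, 0, 1],
    [0, 0.02, 0.7, 0, 1],
    [0, 0.02, 0.9, 0, 1],
    [0, 0.02, 0.9, 0, 1],
    [0, 0.02, 0.9, 0, 1]
  ]
}}

```text
clock: 2.15
eef_pos: [0.4403, 0.3422, 0.0827]
tool_rot: [0.701, 0.713, 0.001, 0.0]
ft_force: [-0.2, -0.4, -0.5]
grip_width: 0.0854
```

Run:
```python
from h import *
plan([.4375,.3428,.043],91)
im=snap('side'); crop(im,270,220,380,320,6,'s2.png')
```

```text
at [0.4403 0.3422 0.0827] yaw 91.0 q [ 0.66  0.48 -0.12  0.97  0.    0.64] F [-0.2 -0.4 -0.5] w 0.0854 t 2.15
shift [ 0.006 -0.029  0.397] turn [np.float64(-0.0), np.float64(-2.0), np.float64(2.0)]
```

View pics/s2.png

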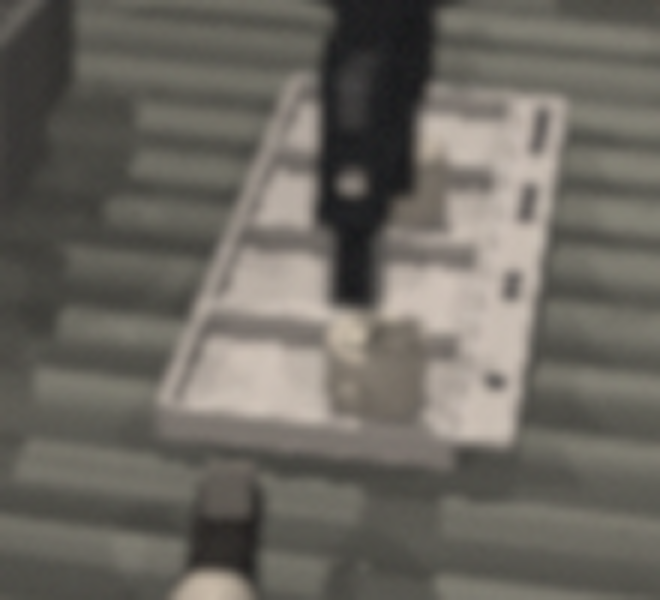

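Call:
{"fn": "carry_out", "kwargs": {
  "moves": [
    [0, -0.02, 0.2, 0, 1],
    [0, -0.02, 0.4, 0, 1],
    [0, -0.02, 0.4, 0, 1],
    [0, -0.02, 0.4, 0, 1],
    [0, -0.02, 0.4, 0, -1],
    [0, -0.02, 0.4, 0, -1],
    [0, -0.02, 0.4, 0, -1],
    [0, -0.02, 0.4, 0, -1],
    [0, -0.02, 0.4, 0, -1],
    [0, -0.02, 0.4, 0, -1],
    [0, -0.02, 0.4, 0, -1],
    [0, -0.02, 0.4, 0, -1]
  ]
}}

```text
clock: 3.4
eef_pos: [0.4388, 0.3414, 0.0424]
tool_rot: [0.701, 0.713, 0.001, 0.001]
ft_force: [-1.3, -3.8, 9.2]
grip_width: 0.0437
```

Run:
```python
from h import *
plan([.4375,.3428,.043],91)
im=snap('side'); crop(im,270,220,380,320,6,'s3.png')
```

```text
at [0.4388 0.3414 0.0424] yaw 90.96 q [ 0.66  0.53 -0.16  0.88 -0.    0.65] F [-1.3 -3.8  9.2] w 0.0437 t 3.4
shift [ 0.014 -0.013 -0.006] turn [np.float64(-0.0005), np.float64(-2.0005), np.float64(1.9995)]
```

View pics/s3.png

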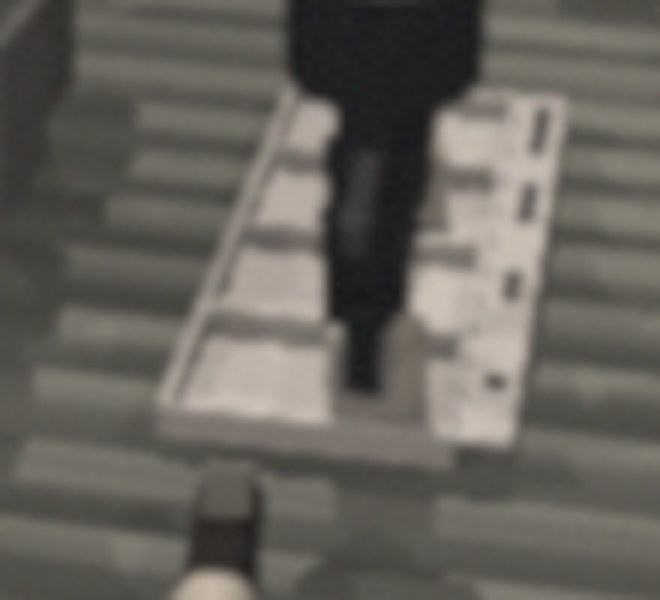

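Call:
{"fn": "carry_out", "kwargs": {
  "moves": [
    [0, 0, -0.03, 0, -1],
    [0, 0, -0.03, 0, -1],
    [0, 0, -0.03, 0, -1],
    [0, 0, -0.03, 0, -1]
  ]
}}

```text
clock: 3.85
eef_pos: [0.4378, 0.3415, 0.0429]
tool_rot: [0.701, 0.713, -0.0, -0.0]
ft_force: [-0.3, 0.6, -0.8]
grip_width: 0.0432
```

Call:
{"fn": "carry_out", "kwargs": {
  "moves": [
    [0, 0, -0.2, 0, -1],
    [0, 0, -0.4, 0, -1],
    [0, 0, -0.6, 0, -1],
    [0, 0, -0.8, 0, -1],
    [0, 0, -1, 0, -1],
    [0, 0, -1, 0, -1]
  ]
}}

```text
clock: 4.45
eef_pos: [0.4396, 0.3428, 0.1459]
tool_rot: [0.701, 0.713, 0.003, 0.0]
ft_force: [0.5, -0.4, -1.0]
grip_width: 0.0425
```

Run:
```python
from h import *
plan([.48,-.38,.3],91)
im=snap('wrist','w3.png')
im=snap('side','s4.png')
m=imaging.camera_model('top'); 
im=cv2.cvtColor(cv2.imread('pics/top0.png'),cv2.COLOR_BGR2RGB);crop(im,350,110,500,290,3.3,'t0b.png')
```

```text
at [0.4396 0.3428 0.1459] yaw 90.98 q [ 0.66  0.42 -0.04  1.11  0.    0.65] F [ 0.5 -0.4 -1. ] w 0.0425 t 4.45
shift [-7.229  0.287 -1.564] turn [np.float64(-0.0002), np.float64(-2.0002), np.float64(1.9998)]
```

View pics/w3.png

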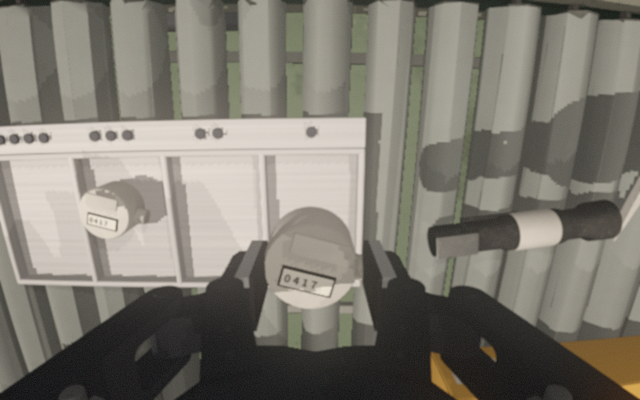

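View pics/t0b.png

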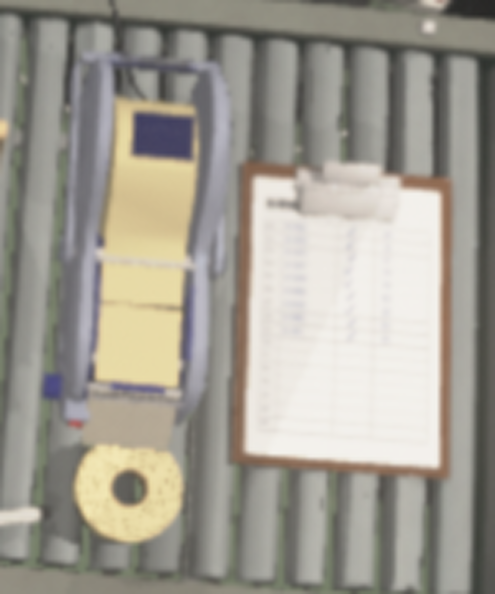

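View pics/s4.png

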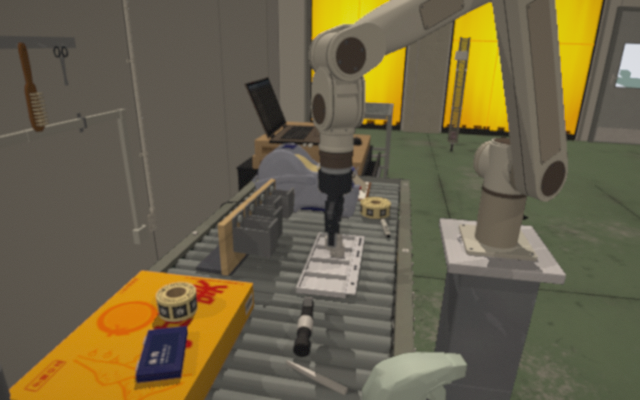

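Call:
{"fn": "carry_out", "kwargs": {
  "moves": [
    [0, 0, -0.4, 0.1, -1],
    [-0.2, 0, -0.8, 0.2, -1],
    [-0.5, 0, -1, 0.3, -1],
    [-0.9, 0, -1, 0.4, -1],
    [-1, 0, -1, 0.5, -1],
    [-1, 0, -1, 0.511, -1],
    [-1, 0, -1, 0.511, -1]
  ]
}}

```text
clock: 5.25
eef_pos: [0.4392, 0.2407, 0.2417]
tool_rot: [0.924, 0.382, -0.001, 0.0]
ft_force: [0.7, 0.5, 0.4]
grip_width: 0.0431
```

Call:
{"fn": "carry_out", "kwargs": {
  "moves": [
    [-0.3, 0.3, -0.3, 0, -1],
    [-0.6, 0.6, -0.7, 0, -1],
    [-1, 1, -0.7, 0, -1],
    [-1, 1, -0.7, 0, -1],
    [-1, 1, -0.7, 0, -1]
  ]
}}

```text
clock: 5.75
eef_pos: [0.4397, 0.0985, 0.3129]
tool_rot: [0.924, 0.382, -0.0, 0.0]
ft_force: [1.4, 0.2, -0.8]
grip_width: 0.0431
```

Call:
{"fn": "carry_out", "kwargs": {
  "moves": [
    [-0.3, 0.3, 0, 0, -1],
    [-0.6, 0.6, 0, 0, -1],
    [-1, 1, 0, 0, -1],
    [-1, 1, 0, 0, -1],
    [-1, 1, 0, 0, -1]
  ]
}}

```text
clock: 6.25
eef_pos: [0.4397, -0.0416, 0.3122]
tool_rot: [0.924, 0.382, -0.001, -0.001]
ft_force: [0.5, 0.0, -0.2]
grip_width: 0.043
```

Run:
```python
from h import *
m=imaging.camera_model('top'); c=lambda *a:[(350+u/3.3,110+v/3.3) for u,v in a]
print(onplane(m,c((243,163),(447,475),(345,330),(252,175),(235,460),(440,467)),.003).round(4))
plan([.48,-.38,.3],45)
im=snap('side','s5.png')
```

```text
[[ 0.7218 -0.2591  0.003 ]
 [ 0.4127 -0.484   0.003 ]
 [ 0.5532 -0.3729  0.003 ]
 [ 0.7096 -0.2692  0.003 ]
 [ 0.41   -0.2651  0.003 ]
 [ 0.4203 -0.4764  0.003 ]]
at [ 0.4397 -0.0416  0.3122] yaw 44.9 q [-0.09  0.11 -0.01  1.45  0.    0.69] F [ 0.5  0.  -0.2] w 0.043 t 6.25
shift [-2.103  2.682  0.119] turn [np.float64(-0.0011), np.float64(-2.0011), np.float64(1.9989)]
```

View pics/s5.png

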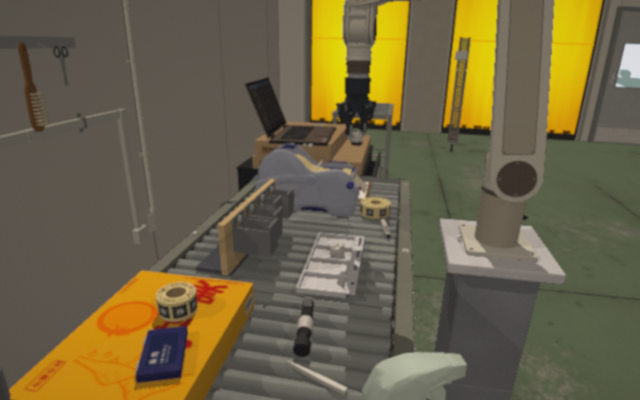

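Call:
{"fn": "carry_out", "kwargs": {
  "moves": [
    [-0.2, 0.4, 0, 0, -1],
    [-0.4, 0.8, 0, 0, -1],
    [-0.5, 1, 0, 0, -1],
    [-0.5, 1, 0, 0, -1]
  ]
}}

```text
clock: 6.7
eef_pos: [0.4764, -0.1475, 0.3122]
tool_rot: [0.924, 0.383, -0.0, -0.0]
ft_force: [0.1, 1.1, -1.1]
grip_width: 0.0431
```

Call:
{"fn": "carry_out", "kwargs": {
  "moves": [
    [-0.2, 0.4, 0, 0, -1],
    [-0.4, 0.8, 0, 0, -1],
    [-0.5, 1, 0, 0, -1],
    [-0.5, 1, 0, 0, -1]
  ]
}}

```text
clock: 7.1
eef_pos: [0.5117, -0.2533, 0.3119]
tool_rot: [0.924, 0.383, -0.0, -0.001]
ft_force: [-0.9, 0.4, -0.4]
grip_width: 0.043
```

Call:
{"fn": "carry_out", "kwargs": {
  "moves": [
    [-0.2, 0.4, 0, 0, -1],
    [-0.4, 0.8, 0, 0, -1],
    [-0.5, 1, 0, 0, -1],
    [-0.5, 1, 0, 0, -1],
    [-0.5, 1, 0, 0, -1]
  ]
}}

```text
clock: 7.6
eef_pos: [0.5464, -0.357, 0.3126]
tool_rot: [0.923, 0.384, -0.0, -0.001]
ft_force: [0.7, -0.0, -0.6]
grip_width: 0.0428
```

Run:
```python
from h import *
plan([.56,-.385,.2],45)
im=snap('wrist','w4.png')
```

```text
at [ 0.5464 -0.357   0.3126] yaw 45.12 q [-0.58  0.56  0.63  1.64  0.    0.2 ] F [ 0.7 -0.  -0.6] w 0.0428 t 7.6
shift [-0.103  0.296  1.126] turn [np.float64(0.0014), np.float64(-1.9986), np.float64(2.0014)]
```

View pics/w4.png

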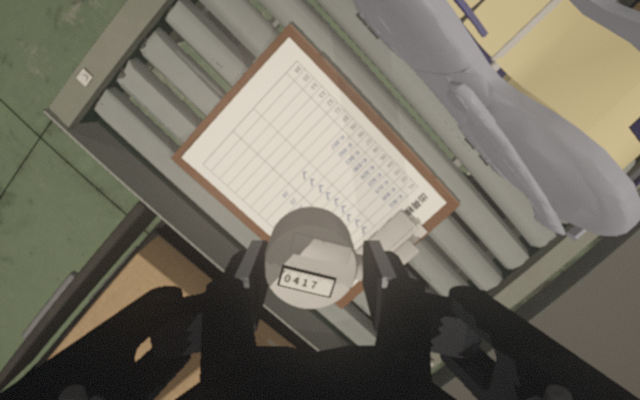

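Run:
```python
from h import *
m=imaging.camera_model('wrist')
print(proj(m,[[.56,-.385,.003],[.47,-.385,.003]]).round())
print(onplane(m,[(290,28),(176,156),(458,203)],.003).round(4))
```

```text
[[308. 184.]
 [257. 134.]]
[[ 0.412  -0.2662  0.003 ]
 [ 0.4134 -0.4801  0.003 ]
 [ 0.721  -0.2604  0.003 ]]
```

Call:
{"fn": "carry_out", "kwargs": {
  "moves": [
    [-0.1, 0.28, 0.3, 0, -1],
    [-0.1, 0.28, 0.6, 0, -1],
    [-0.1, 0.28, 1, 0, -1],
    [-0.1, 0.28, 1, 0, -1]
  ]
}}

```text
clock: 8.05
eef_pos: [0.5551, -0.3816, 0.2064]
tool_rot: [0.923, 0.384, -0.004, -0.006]
ft_force: [-0.8, 0.8, -1.4]
grip_width: 0.043
```

Call:
{"fn": "carry_out", "kwargs": {
  "moves": [
    [0, 0, 0.3, 0, -1],
    [0, 0, 0.6, 0, -1],
    [0, 0, 1, 0, -1],
    [0, 0, 1, 0, -1]
  ]
}}

```text
clock: 8.45
eef_pos: [0.5563, -0.3831, 0.1099]
tool_rot: [0.924, 0.383, -0.002, -0.004]
ft_force: [-0.4, 0.6, -1.6]
grip_width: 0.0431
```

Call:
{"fn": "carry_out", "kwargs": {
  "moves": [
    [0, 0, 0.3, 0, -1],
    [0, 0, 0.5, 0, -1],
    [0, 0, 0.6, 0, -1],
    [0, 0, 0.6, 0, -1],
    [0, 0, 0.6, 0, -1]
  ]
}}

```text
clock: 8.95
eef_pos: [0.5597, -0.3869, 0.0559]
tool_rot: [0.924, 0.383, 0.001, 0.001]
ft_force: [-0.1, -0.0, 0.1]
grip_width: 0.0432
```

Call:
{"fn": "carry_out", "kwargs": {
  "moves": [
    [0, 0, 0.04, 0, -1],
    [0, 0, 0.08, 0, -1],
    [0, 0, 0.08, 0, -1],
    [0, 0, 0.08, 0, -1],
    [0, 0, 0.08, 0, -1]
  ]
}}

```text
clock: 9.45
eef_pos: [0.5584, -0.3865, 0.0454]
tool_rot: [0.924, 0.383, 0.0, 0.0]
ft_force: [-0.1, 1.1, -0.7]
grip_width: 0.0431
```

Call:
{"fn": "carry_out", "kwargs": {
  "moves": [
    [0, 0, 0.01, 0, -1],
    [0, 0, 0.02, 0, -1],
    [0, 0, 0.03, 0, -1],
    [0, 0, 0.03, 0, -1],
    [0, 0, 0.03, 0, -1]
  ]
}}

```text
clock: 9.95
eef_pos: [0.5584, -0.3863, 0.0422]
tool_rot: [0.924, 0.383, -0.0, -0.0]
ft_force: [0.2, -0.5, -0.6]
grip_width: 0.043
```

Call:
{"fn": "carry_out", "kwargs": {
  "moves": [
    [0, 0, 0.01, 0, -1],
    [0, 0, 0.02, 0, -1],
    [0, 0, 0.02, 0, -1],
    [0, 0, 0.02, 0, -1]
  ]
}}

```text
clock: 10.35
eef_pos: [0.5586, -0.3865, 0.0409]
tool_rot: [0.924, 0.383, 0.0, 0.0]
ft_force: [-1.0, 0.6, 4.5]
grip_width: 0.043
```

Contact (4.5 N). I'll release and rise.

Call:
{"fn": "carry_out", "kwargs": {
  "moves": [
    [0, 0, 0, 0, 1],
    [0, 0, 0, 0, 1],
    [0, 0, 0, 0, 1],
    [0, 0, 0, 0, 1],
    [0, 0, 0, 0, 1],
    [0, 0, 0, 0, 1],
    [0, 0, -0.3, 0, 1],
    [0, 0, -0.7, 0, 1],
    [0, 0, -1, 0, 1],
    [0, 0, -1, 0, 1]
  ]
}}

```text
clock: 11.35
eef_pos: [0.5613, -0.3883, 0.1469]
tool_rot: [0.924, 0.383, 0.003, 0.005]
ft_force: [0.6, -1.1, 0.3]
grip_width: 0.0852
```

Call:
{"fn": "carry_out", "kwargs": {
  "moves": [
    [0, 0, -0.4, 0, 1],
    [0, 0, -0.8, 0, 1],
    [0, 0, -1, 0, 1],
    [0, 0, -1, 0, 1]
  ]
}}

```text
clock: 11.75
eef_pos: [0.5599, -0.3874, 0.2445]
tool_rot: [0.924, 0.383, 0.002, 0.003]
ft_force: [0.4, 0.8, -0.0]
grip_width: 0.0852
```

Run:
```python
from h import *
plan([.4505,.184,.3],91)
im=snap('wrist','w5.png')
```

```text
at [ 0.5599 -0.3874  0.2445] yaw 44.98 q [-0.61  0.62  0.55  1.5  -0.    0.18] F [ 0.4  0.8 -0. ] w 0.0852 t 11.75
shift [ 3.266 -4.81  -0.587] turn [np.float64(-0.5113), np.float64(-2.5113), np.float64(1.4887)]
```

View pics/w5.png

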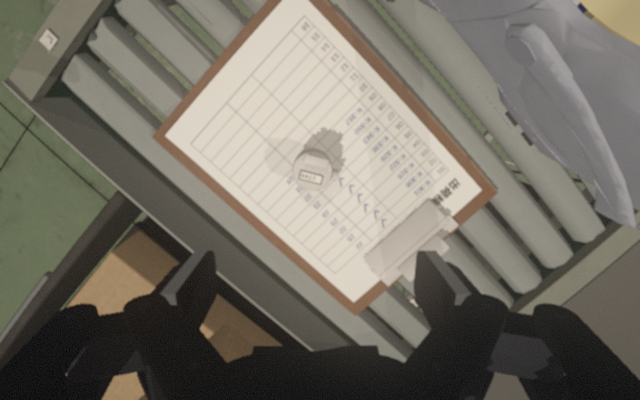

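Counter 1 is standing on the paper at (316,170). Next is counter 2.

Call:
{"fn": "carry_out", "kwargs": {
  "moves": [
    [0, 0, -0.4, 0, 1],
    [0.25, -0.36, -0.6, 0, 1],
    [0.5, -0.7, -0.6, 0, 1],
    [0.65, -0.96, -0.6, 0, 1],
    [0.65, -0.96, -0.6, 0, 1]
  ]
}}

```text
clock: 12.3
eef_pos: [0.5351, -0.2685, 0.2986]
tool_rot: [0.923, 0.384, -0.001, -0.002]
ft_force: [0.5, 0.4, -0.8]
grip_width: 0.0856
```

Call:
{"fn": "carry_out", "kwargs": {
  "moves": [
    [0.25, -0.36, 0, 0, 1],
    [0.5, -0.7, 0, 0, 1],
    [0.65, -0.96, 0, 0, 1],
    [0.65, -0.96, 0, 0, 1]
  ]
}}

```text
clock: 12.7
eef_pos: [0.5134, -0.1559, 0.2988]
tool_rot: [0.923, 0.384, -0.001, -0.001]
ft_force: [-0.3, 0.0, 0.3]
grip_width: 0.0854
```

Call:
{"fn": "carry_out", "kwargs": {
  "moves": [
    [0.25, -0.36, 0, 0, 1],
    [0.5, -0.7, 0, 0, 1],
    [0.65, -0.96, 0, 0, 1],
    [0.65, -0.96, 0, 0, 1]
  ]
}}

```text
clock: 13.1
eef_pos: [0.492, -0.043, 0.299]
tool_rot: [0.923, 0.384, -0.001, -0.001]
ft_force: [0.1, -0.6, -0.5]
grip_width: 0.0854
```

Call:
{"fn": "carry_out", "kwargs": {
  "moves": [
    [0.25, -0.36, 0, 0, 1],
    [0.5, -0.7, 0, 0, 1],
    [0.65, -0.96, 0, 0, 1],
    [0.65, -0.96, 0, 0, 1]
  ]
}}

```text
clock: 13.5
eef_pos: [0.4708, 0.0704, 0.2992]
tool_rot: [0.923, 0.384, -0.001, -0.0]
ft_force: [0.2, -0.8, 0.3]
grip_width: 0.0851
```

Call:
{"fn": "carry_out", "kwargs": {
  "moves": [
    [0.25, -0.36, 0, -0.1, 1],
    [0.3, -0.9, 0.2, -0.2, 1],
    [0.3, -0.96, 0.4, -0.3, 1],
    [0.3, -0.96, 0.4, -0.4, 1],
    [0.3, -0.96, 0.4, -0.51, 1],
    [0.3, -0.96, 0.4, -0.51, 1],
    [0.3, -0.96, 0.4, -0.51, 1]
  ]
}}

```text
clock: 14.2
eef_pos: [0.4252, 0.1566, 0.2594]
tool_rot: [0.702, 0.712, -0.001, 0.0]
ft_force: [-0.0, -0.4, 0.6]
grip_width: 0.0849
```

Run:
```python
from h import *
plan([.4505,.184,.15],91)
m=imaging.camera_model('wrist'); im=snap('wrist','w6.png')
np.save('m6.npy',m,allow_pickle=True)
```

```text
at [0.4252 0.1566 0.2594] yaw 90.75 q [ 0.35  0.15 -0.1   1.32 -0.    0.34] F [-0.  -0.4  0.6] w 0.0849 t 14.2
shift [0.272 0.258 1.094] turn [np.float64(-0.0027), np.float64(-2.0027), np.float64(1.9973)]
```

View pics/w6.png

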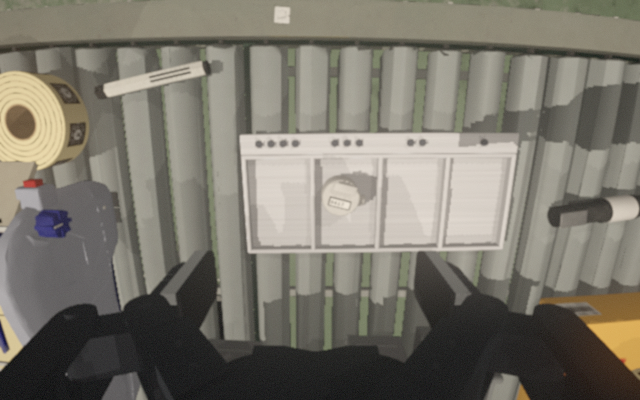

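Run:
```python
from h import *
m=np.load('m6.npy',allow_pickle=True).item()
im=cv2.cvtColor(cv2.imread('pics/w6.png'),cv2.COLOR_BGR2RGB); crop(im,310,165,390,235,8,'w6a.png')
print(onplane(m,[(339,199)],.031).round(4), proj(m,[[.4505,.184,.031],[.4505-.0205,.184,.031],[.4505,.184+.0205,.031],[.4505,.184-.0205,.031]]).round(1))
print('tray',onplane(m,[(241,136),(519,134),(248,251),(504,248)],.015).round(4))
```

```text
[[0.4522 0.1818 0.031 ]] [[341.1 197.5]
 [341.7 178.7]
 [360.2 197.7]
 [321.9 197.2]]
tray [[0.3881 0.0759 0.015 ]
 [0.3801 0.3783 0.015 ]
 [0.5216 0.0782 0.015 ]
 [0.5146 0.3832 0.015 ]]
```

View pics/w6a.png

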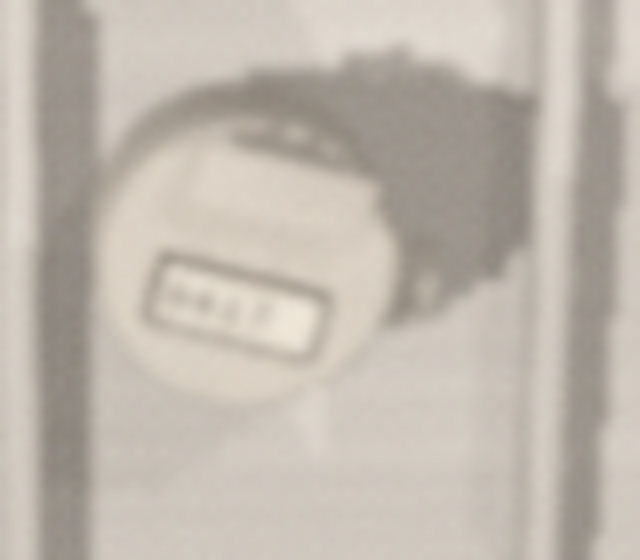

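Call:
{"fn": "carry_out", "kwargs": {
  "moves": [
    [0.27, 0.26, 0.5, 0, 1],
    [0.27, 0.26, 1, 0, 1],
    [0.27, 0.26, 1, 0, 1],
    [0.27, 0.26, 1, 0, 1],
    [0.27, 0.26, 1, 0, 1]
  ]
}}

```text
clock: 14.75
eef_pos: [0.4507, 0.1853, 0.1617]
tool_rot: [0.702, 0.712, 0.001, 0.0]
ft_force: [0.8, -0.1, -0.1]
grip_width: 0.0855
```

Call:
{"fn": "carry_out", "kwargs": {
  "moves": [
    [0, 0, 0.4, 0, 1],
    [0, 0, 0.8, 0, 1],
    [0, 0, 1, 0, 1],
    [0, 0, 1, 0, 1],
    [0, 0, 1, 0, 1]
  ]
}}

```text
clock: 15.25
eef_pos: [0.4514, 0.186, 0.0625]
tool_rot: [0.702, 0.712, 0.002, 0.001]
ft_force: [0.3, -0.7, 0.0]
grip_width: 0.0852
```

Run:
```python
from h import *
plan([.4505,.1837,.045],91)
```

```text
at [0.4514 0.186  0.0625] yaw 90.86 q [ 0.39  0.39 -0.33  0.84 -0.    0.38] F [ 0.3 -0.7  0. ] w 0.0852 t 15.25
shift [-0.023 -0.01   0.175] turn [np.float64(-0.0016), np.float64(-2.0016), np.float64(1.9984)]
```

Call:
{"fn": "carry_out", "kwargs": {
  "moves": [
    [-0.02, -0.01, 0.15, 0, 1],
    [-0.02, -0.01, 0.15, 0, 1],
    [-0.02, -0.01, 0.15, 0, 1],
    [-0.02, -0.01, 0.15, 0, -1],
    [-0.02, -0.01, 0.15, 0, -1],
    [-0.02, -0.01, 0.15, 0, -1],
    [-0.02, -0.01, 0.15, 0, -1],
    [-0.02, -0.01, 0.15, 0, -1],
    [-0.02, -0.01, 0.15, 0, -1],
    [-0.02, -0.01, 0.15, 0, -1],
    [-0.02, -0.01, 0.15, 0, -1]
  ]
}}

```text
clock: 16.35
eef_pos: [0.4492, 0.1837, 0.0464]
tool_rot: [0.702, 0.713, 0.001, 0.0]
ft_force: [-1.8, -0.7, 7.3]
grip_width: 0.0382
```

Run:
```python
from h import *
plan([.4505,.1837,.045],91)
im=snap('wrist','w7.png'); im=snap('side'); crop(im,290,220,380,310,6,'s7.png')
```

```text
at [0.4492 0.1837 0.0464] yaw 90.89 q [ 0.39  0.41 -0.36  0.8   0.    0.37] F [-1.8 -0.7  7.3] w 0.0382 t 16.35
shift [-0.001  0.013  0.014] turn [np.float64(-0.0012), np.float64(-2.0012), np.float64(1.9988)]
```

View pics/w7.png

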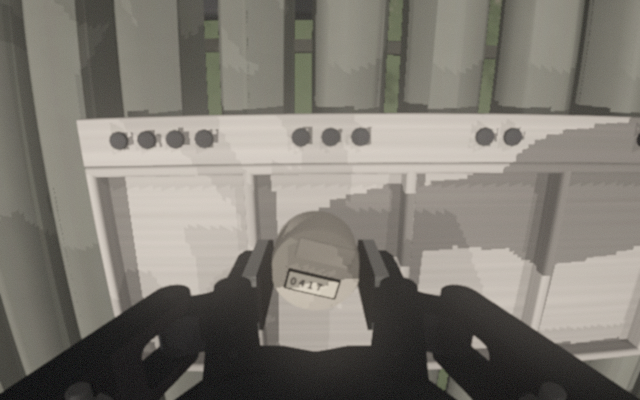

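View pics/s7.png

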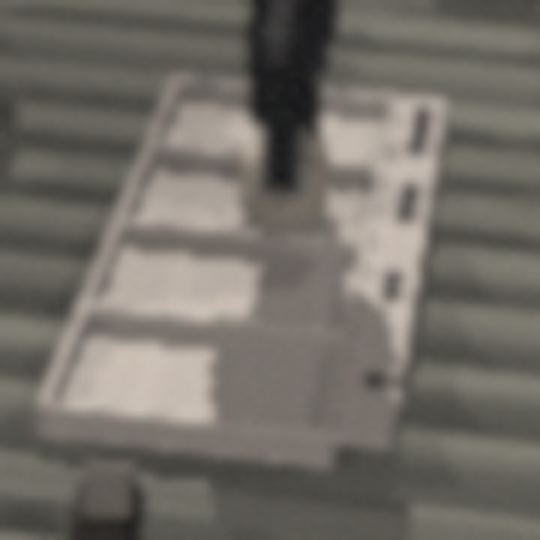

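Call:
{"fn": "carry_out", "kwargs": {
  "moves": [
    [0, 0, -0.1, 0, -1],
    [0, 0, -0.2, 0, -1],
    [0, 0, -0.4, 0, -1],
    [0, 0, -0.6, 0, -1],
    [0, 0, -0.8, 0, -1],
    [0, 0, -1, 0, -1],
    [0, 0, -1, 0, -1]
  ]
}}

```text
clock: 17.15
eef_pos: [0.4509, 0.1844, 0.1487]
tool_rot: [0.702, 0.713, 0.003, 0.001]
ft_force: [0.7, 0.4, -1.1]
grip_width: 0.0379
```

Run:
```python
from h import *
plan([.4505,.1837,.045],91)
im=snap('wrist','w8.png'); im=snap('side','s8.png'); crop(im,290,160,380,310,5,'s8.png')
```

```text
at [0.4509 0.1844 0.1487] yaw 90.89 q [ 0.39  0.29 -0.23  1.05 -0.    0.37] F [ 0.7  0.4 -1.1] w 0.0379 t 17.15
shift [-0.009 -0.011  1.037] turn [np.float64(-0.0013), np.float64(-2.0013), np.float64(1.9987)]
```

View pics/w8.png

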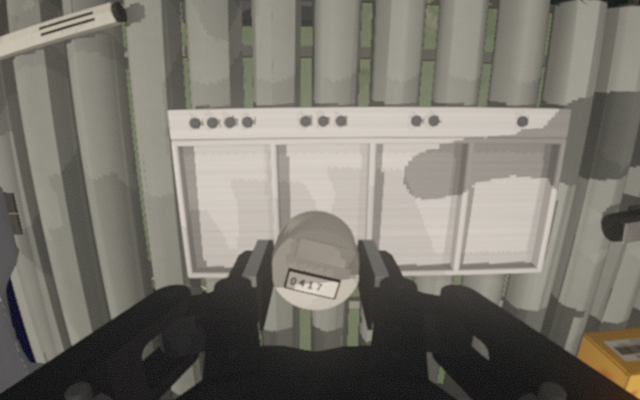

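View pics/s8.png

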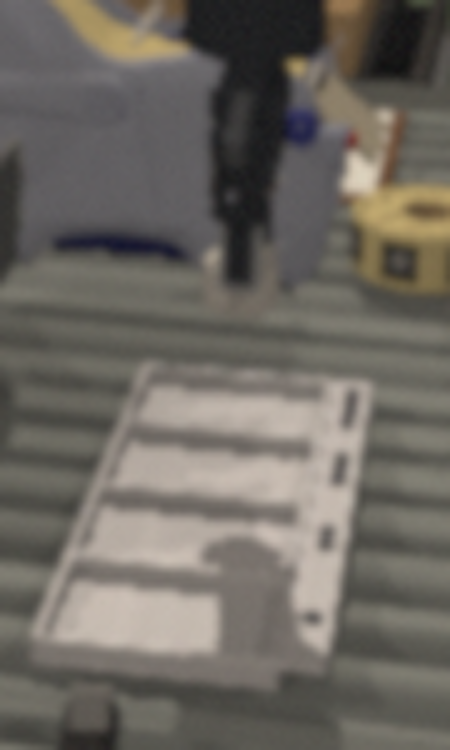

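Call:
{"fn": "carry_out", "kwargs": {
  "moves": [
    [0, 0, -0.4, 0.1, -1],
    [-0.2, 0, -0.8, 0.2, -1],
    [-0.5, 0, -1, 0.3, -1],
    [-0.7, 0, -1, 0.4, -1],
    [-0.7, 0, -1, 0.5, -1],
    [-0.7, 0, -1, 0.51, -1],
    [-0.7, 0, -1, 0.51, -1]
  ]
}}

```text
clock: 17.95
eef_pos: [0.4492, 0.1131, 0.244]
tool_rot: [0.924, 0.382, -0.001, -0.0]
ft_force: [-0.4, -0.4, -1.7]
grip_width: 0.0377
```

Call:
{"fn": "carry_out", "kwargs": {
  "moves": [
    [-0.3, 0.3, -0.3, 0, -1],
    [-0.6, 0.6, -0.65, 0, -1],
    [-0.85, 0.92, -0.65, 0, -1],
    [-0.85, 0.92, -0.65, 0, -1],
    [-0.85, 0.92, -0.65, 0, -1]
  ]
}}

```text
clock: 18.45
eef_pos: [0.4545, -0.0124, 0.3095]
tool_rot: [0.924, 0.382, -0.001, -0.001]
ft_force: [-0.3, 0.3, -0.8]
grip_width: 0.0379
```

Call:
{"fn": "carry_out", "kwargs": {
  "moves": [
    [-0.3, 0.3, 0, 0, -1],
    [-0.6, 0.6, 0, 0, -1],
    [-0.85, 0.92, 0, 0, -1],
    [-0.85, 0.92, 0, 0, -1]
  ]
}}

```text
clock: 18.85
eef_pos: [0.4599, -0.1389, 0.3087]
tool_rot: [0.924, 0.381, -0.001, -0.0]
ft_force: [0.2, 1.3, -1.1]
grip_width: 0.0374
```

Call:
{"fn": "carry_out", "kwargs": {
  "moves": [
    [-0.3, 0.3, 0, 0, -1],
    [-0.6, 0.6, 0, 0, -1],
    [-0.85, 0.92, 0, 0, -1],
    [-0.85, 0.92, 0, 0, -1]
  ]
}}

```text
clock: 19.25
eef_pos: [0.4652, -0.2638, 0.3083]
tool_rot: [0.924, 0.382, -0.001, -0.001]
ft_force: [-0.5, -0.1, -1.2]
grip_width: 0.0378
```

Call:
{"fn": "carry_out", "kwargs": {
  "moves": [
    [-0.3, 0.3, 0, 0, -1],
    [-0.6, 0.6, 0, 0, -1],
    [-0.85, 0.92, 0, 0, -1],
    [-0.85, 0.92, 0, 0, -1],
    [-0.85, 0.92, 0, 0, -1]
  ]
}}

```text
clock: 19.75
eef_pos: [0.4702, -0.3855, 0.3084]
tool_rot: [0.924, 0.383, -0.0, -0.002]
ft_force: [0.4, 0.6, -1.1]
grip_width: 0.038
```

Run:
```python
from h import *
plan([.47,-.385,.12],45)
m=imaging.camera_model('wrist'); im=snap('wrist','w9.png')
print(proj(m,[[.47,-.385,.003]]))
```

```text
at [ 0.4702 -0.3855  0.3084] yaw 45.07 q [-0.69  0.46  0.45  1.57  0.    0.1 ] F [ 0.4  0.6 -1.1] w 0.038 t 19.75
shift [1.000e-03 2.000e-03 1.884e+00] turn [np.float64(0.0007), np.float64(-1.9993), np.float64(2.0007)]
[[315.87899079 161.93737948]]
```

View pics/w9.png

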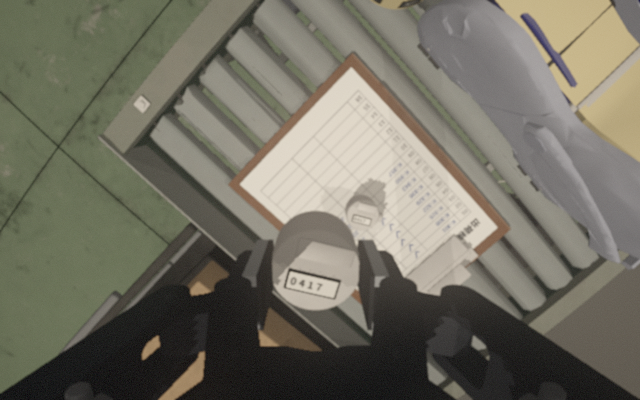

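Call:
{"fn": "carry_out", "kwargs": {
  "moves": [
    [0, 0, 0.3, 0, -1],
    [0, 0, 0.7, 0, -1],
    [0, 0, 1, 0, -1],
    [0, 0, 1, 0, -1]
  ]
}}

```text
clock: 20.2
eef_pos: [0.4677, -0.3826, 0.2056]
tool_rot: [0.923, 0.384, -0.002, -0.005]
ft_force: [-1.0, 0.2, -0.6]
grip_width: 0.0379
```

Call:
{"fn": "carry_out", "kwargs": {
  "moves": [
    [0, 0, 0.3, 0, -1],
    [0, 0, 0.7, 0, -1],
    [0, 0, 1, 0, -1],
    [0, 0, 1, 0, -1]
  ]
}}

```text
clock: 20.6
eef_pos: [0.4682, -0.3841, 0.1078]
tool_rot: [0.924, 0.383, -0.002, -0.003]
ft_force: [-0.2, 0.6, -1.6]
grip_width: 0.0381
```

Call:
{"fn": "carry_out", "kwargs": {
  "moves": [
    [0, 0, 0.3, 0, -1],
    [0, 0, 0.5, 0, -1],
    [0, 0, 0.58, 0, -1],
    [0, 0, 0.58, 0, -1],
    [0, 0, 0.58, 0, -1],
    [0, 0, 0.58, 0, -1]
  ]
}}

```text
clock: 21.2
eef_pos: [0.4708, -0.388, 0.0545]
tool_rot: [0.924, 0.383, 0.001, 0.002]
ft_force: [0.4, -1.0, -1.0]
grip_width: 0.0381
```

Call:
{"fn": "carry_out", "kwargs": {
  "moves": [
    [0, 0, 0.03, 0, -1],
    [0, 0, 0.06, 0, -1],
    [0, 0, 0.07, 0, -1],
    [0, 0, 0.07, 0, -1],
    [0, 0, 0.07, 0, -1]
  ]
}}

```text
clock: 21.7
eef_pos: [0.4695, -0.3871, 0.0452]
tool_rot: [0.924, 0.383, -0.0, -0.0]
ft_force: [-1.0, 0.4, -1.1]
grip_width: 0.0378
```

Call:
{"fn": "carry_out", "kwargs": {
  "moves": [
    [0, 0, 0.01, 0, -1],
    [0, 0, 0.02, 0, -1],
    [0, 0, 0.02, 0, -1],
    [0, 0, 0.02, 0, -1]
  ]
}}

```text
clock: 22.1
eef_pos: [0.4696, -0.3872, 0.0447]
tool_rot: [0.924, 0.383, 0.0, 0.0]
ft_force: [-2.8, 2.1, 7.4]
grip_width: 0.0384
```

Call:
{"fn": "carry_out", "kwargs": {
  "moves": [
    [0, 0, 0, 0, 1],
    [0, 0, 0, 0, 1],
    [0, 0, 0, 0, 1],
    [0, 0, 0, 0, 1],
    [0, 0, 0, 0, 1],
    [0, 0, 0, 0, 1],
    [0, 0, -0.3, 0, 1],
    [0, 0, -0.7, 0, 1],
    [0, 0, -1, 0, 1],
    [0, 0, -1, 0, 1]
  ]
}}

```text
clock: 23.1
eef_pos: [0.4722, -0.3893, 0.149]
tool_rot: [0.924, 0.383, 0.002, 0.005]
ft_force: [0.9, -0.4, 0.1]
grip_width: 0.0852
```

Call:
{"fn": "carry_out", "kwargs": {
  "moves": [
    [0, 0, -0.4, 0, 1],
    [0, 0, -0.8, 0, 1],
    [0, 0, -1, 0, 1],
    [0, 0, -1, 0, 1]
  ]
}}

```text
clock: 23.5
eef_pos: [0.471, -0.3883, 0.2469]
tool_rot: [0.924, 0.383, 0.002, 0.003]
ft_force: [0.3, -0.6, -0.8]
grip_width: 0.085
```

Run:
```python
from h import *
plan([.45,.2,.35],91)
im=snap('wrist','w10.png')
```

```text
at [ 0.471  -0.3883  0.2469] yaw 44.99 q [-0.69  0.46  0.3   1.4   0.    0.1 ] F [ 0.3 -0.6 -0.8] w 0.085 t 23.5
shift [ 4.011 -4.302 -1.059] turn [np.float64(-0.5113), np.float64(-2.5113), np.float64(1.4887)]
```

View pics/w10.png

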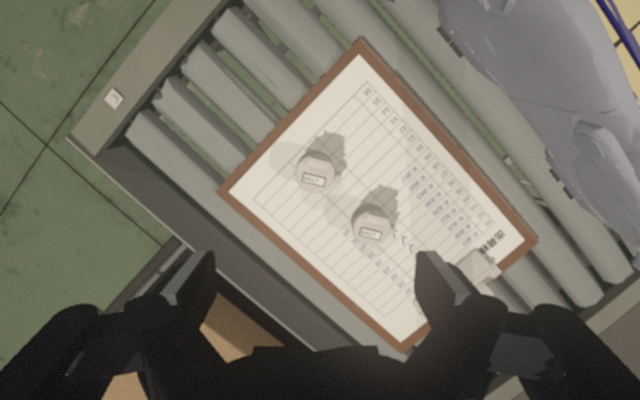

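Call:
{"fn": "carry_out", "kwargs": {
  "moves": [
    [0, 0, -0.4, 0, 1],
    [0.3, -0.2, -0.83, 0, 1],
    [0.6, -0.4, -0.83, 0, 1],
    [0.89, -0.64, -0.83, 0, 1],
    [0.89, -0.64, -0.83, 0, 1]
  ]
}}

```text
clock: 24.05
eef_pos: [0.4873, -0.2749, 0.3249]
tool_rot: [0.923, 0.385, -0.001, -0.002]
ft_force: [0.0, -0.6, 0.2]
grip_width: 0.0856
```

Call:
{"fn": "carry_out", "kwargs": {
  "moves": [
    [0.3, -0.2, 0, 0, 1],
    [0.6, -0.4, 0, 0, 1],
    [0.89, -0.64, 0, 0, 1],
    [0.89, -0.64, 0, 0, 1]
  ]
}}

```text
clock: 24.45
eef_pos: [0.5047, -0.1675, 0.3243]
tool_rot: [0.923, 0.385, -0.001, -0.002]
ft_force: [0.6, 0.3, -0.1]
grip_width: 0.0855
```

Call:
{"fn": "carry_out", "kwargs": {
  "moves": [
    [0.3, -0.2, 0, 0, 1],
    [0.6, -0.4, 0, 0, 1],
    [0.89, -0.64, 0, 0, 1],
    [0.89, -0.64, 0, 0, 1]
  ]
}}

```text
clock: 24.85
eef_pos: [0.5227, -0.06, 0.3244]
tool_rot: [0.923, 0.385, -0.001, -0.001]
ft_force: [0.1, -1.3, 0.2]
grip_width: 0.0853
```

Call:
{"fn": "carry_out", "kwargs": {
  "moves": [
    [0.3, -0.2, 0, 0, 1],
    [0.6, -0.4, 0, 0, 1],
    [0.89, -0.64, 0, 0, 1],
    [0.89, -0.64, 0, 0, 1]
  ]
}}

```text
clock: 25.25
eef_pos: [0.5407, 0.0477, 0.3244]
tool_rot: [0.923, 0.384, -0.001, -0.001]
ft_force: [-1.0, -0.6, -0.7]
grip_width: 0.0854
```

Call:
{"fn": "carry_out", "kwargs": {
  "moves": [
    [0.3, -0.2, 0, 0.09, 1],
    [0.6, -0.4, 0, 0.18, 1],
    [0.89, -0.64, 0, 0.27, 1],
    [0.89, -0.64, 0, 0.36, 1],
    [0.89, -0.64, 0, 0.45, 1],
    [0.89, -0.64, 0, 0.522, 1],
    [0.89, -0.64, 0, 0.522, 1],
    [0.89, -0.64, 0, 0.522, 1]
  ]
}}

```text
clock: 26.05
eef_pos: [0.5584, 0.1522, 0.3254]
tool_rot: [1.0, -0.017, -0.001, 0.0]
ft_force: [-0.5, -0.7, 0.6]
grip_width: 0.0855
```

Run:
```python
from h import *
plan([.593,.296,.25],-2)
m=imaging.camera_model('wrist'); im=snap('wrist','w11.png');np.save('m11.npy',m,allow_pickle=True)
im=snap('top','t11.png'); crop(im,215,115,365,255,5,'t11a.png')
```

```text
at [0.5584 0.1522 0.3254] yaw -1.96 q [ 0.27  0.39  0.39  1.57 -0.    1.87] F [-0.5 -0.7  0.6] w 0.0855 t 26.05
shift [ 0.298 -1.45   0.752] turn [np.float64(0.0005), np.float64(-1.9995), np.float64(2.0005)]
```

View pics/w11.png

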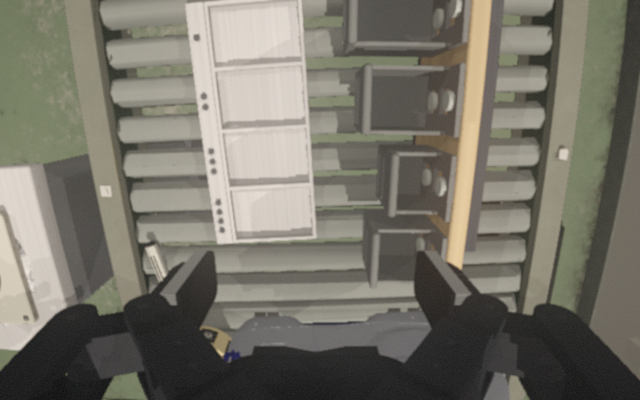

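Bins a, b, d and c run top to bottom, with their lips near columns 350, 365, 387 and 374. The tray is on the left. I'll zoom in.

Run:
```python
from h import *
im=cv2.cvtColor(cv2.imread('pics/w11.png'),cv2.COLOR_BGR2RGB)
im=np.clip(im.astype(float)*1.6,0,255).astype(np.uint8)
crop(im,335,0,485,150,4,'w11a.png'); crop(im,335,140,485,290,4,'w11b.png')
```

```text
(no output)
```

View pics/w11a.png

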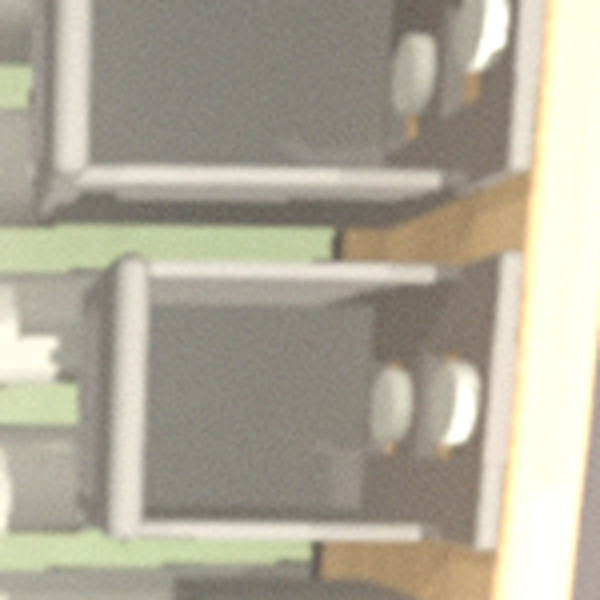

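View pics/w11b.png

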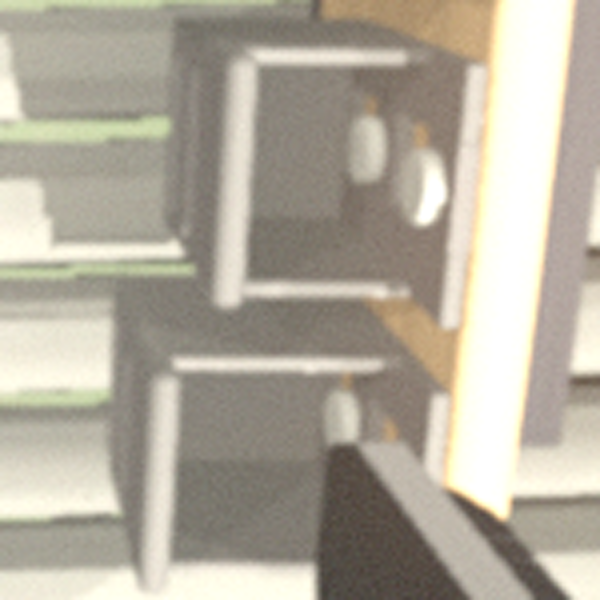

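Run:
```python
from h import *
m=np.load('m11.npy',allow_pickle=True).item()
A=lambda u,v:(335+u/4,v/4); B=lambda u,v:(335+u/4,140+v/4)
for n,p in dict(b=[A(127,258),A(122,533)],d=[B(242,50),B(230,305)],c=[B(165,362),B(154,588)],a=[A(72,0),A(65,182)]).items():
    P=onplane(m,p,.140); print(n,P[:,:2].round(4).tolist(),'mid',P[:,:2].mean(0).round(4),'len',np.linalg.norm(P[0]-P[1]).round(4),'yaw',np.degrees(np.arctan2(-(P[0]-P[1])[0],(P[0]-P[1])[1])).round(2))
print('studs heads',)
print('tray',onplane(m,[(188,3),(219,242),(315,236),(301,0)],.015).round(4))
# predicted lips from top: project
print(proj(m,[[.5929,.2959,.14],[.605,.2188,.14],[.6294,.1417,.14],[.6123,.0663,.14]]).round(1))
```

```text
b [[0.605, 0.2528], [0.6039, 0.1945]] mid [0.6044 0.2237] len 0.0583 yaw -1.05
d [[0.6313, 0.1765], [0.6302, 0.1156]] mid [0.6307 0.146 ] len 0.0609 yaw -1.02
c [[0.6148, 0.1016], [0.6133, 0.04]] mid [0.6141 0.0708] len 0.0616 yaw -1.48
a [[0.5938, 0.3042], [0.5919, 0.2685]] mid [0.5929 0.2864] len 0.0358 yaw -3.1
studs heads
tray [[0.4139 0.3448 0.015 ]
 [0.4203 0.0428 0.015 ]
 [0.5536 0.0477 0.015 ]
 [0.5472 0.3411 0.015 ]]
[[352.   10.8]
 [366.8 105.3]
 [392.5 189.7]
 [373.  263.7]]
```

Call:
{"fn": "carry_out", "kwargs": {
  "moves": [
    [0.15, -0.4, 0, 0, 0],
    [0.3, -0.8, 0, 0, 0],
    [0.3, -1, 0.2, 0, 0],
    [0.3, -1, 0.3, 0, 0],
    [0.3, -1, 0.3, 0, 0]
  ]
}}

```text
clock: 26.65
eef_pos: [0.5906, 0.2522, 0.2936]
tool_rot: [1.0, -0.017, -0.002, 0.001]
ft_force: [1.3, -1.3, 0.1]
grip_width: 0.0429
```

Run:
```python
from h import *
plan([.593,.3017,.2],-1.94)
```

```text
at [0.5906 0.2522 0.2936] yaw -1.92 q [ 0.4   0.54  0.54  1.58 -0.    2.01] F [ 1.3 -1.3  0.1] w 0.0429 t 26.65
shift [ 0.011 -0.498  0.935] turn [np.float64(0.0003), np.float64(-1.9997), np.float64(2.0003)]
```

View pics/t11a.png

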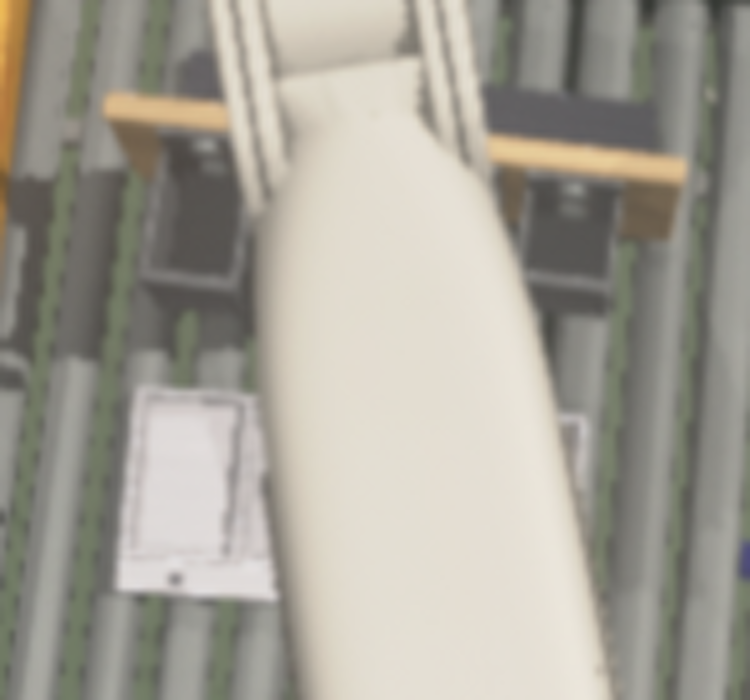

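The tray has been knocked, as the top view confirms. Next I go above bin a.

Call:
{"fn": "carry_out", "kwargs": {
  "moves": [
    [0.01, -0.3, 0.3, 0, 0],
    [0.01, -0.5, 0.6, 0, 0],
    [0.01, -0.5, 0.93, 0, 0],
    [0.01, -0.5, 0.93, 0, 0],
    [0.01, -0.5, 0.93, 0, 0],
    [0.01, -0.5, 0.93, 0, 0]
  ]
}}

```text
clock: 27.25
eef_pos: [0.5958, 0.3021, 0.2066]
tool_rot: [1.0, -0.018, 0.002, -0.001]
ft_force: [-0.1, 0.3, 0.0]
grip_width: 0.0427
```

Run:
```python
from h import *
plan([.593,.3017,.134],-1.94)
m=imaging.camera_model('wrist'); im=snap('wrist','w12.png')
print(proj(m,[[.593,.3017,.14]]))
im=snap('side'); crop(im,190,150,340,280,5,'s12.png')
```

```text
at [0.5958 0.3021 0.2066] yaw -2.07 q [ 0.47  0.6   0.43  1.39 -0.    2.08] F [-0.1  0.3  0. ] w 0.0427 t 27.25
shift [-0.031  0.006  0.726] turn [np.float64(-0.0014), np.float64(-2.0014), np.float64(1.9986)]
[[310.95552571 226.69514636]]
```

View pics/w12.png

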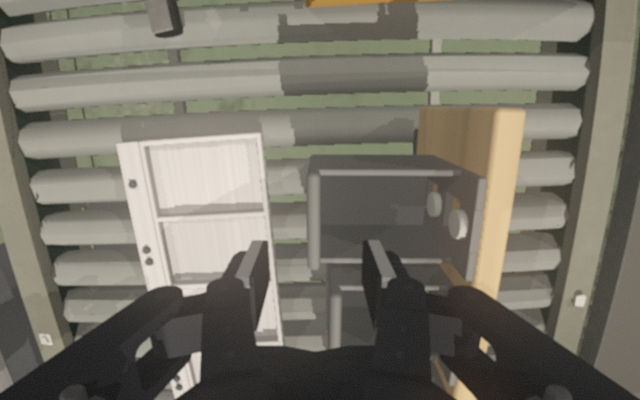

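View pics/s12.png

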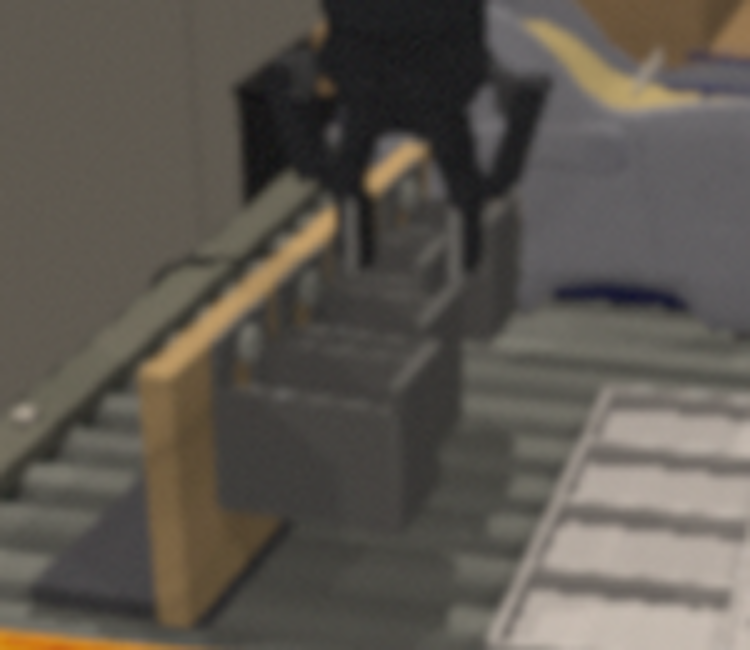

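Run:
```python
from h import *
m=imaging.camera_model('wrist')
im=cv2.cvtColor(cv2.imread('pics/w12.png'),cv2.COLOR_BGR2RGB)
im=np.clip(im.astype(float)*1.6,0,255).astype(np.uint8)
crop(im,295,140,495,290,4,'w12a.png')
print(onplane(m,[(314.5,160),(316,268),(315.5,214)],.14).round(4))
```

```text
[[0.5965 0.3411 0.14  ]
 [0.595  0.2754 0.14  ]
 [0.5959 0.3098 0.14  ]]
```

View pics/w12a.png

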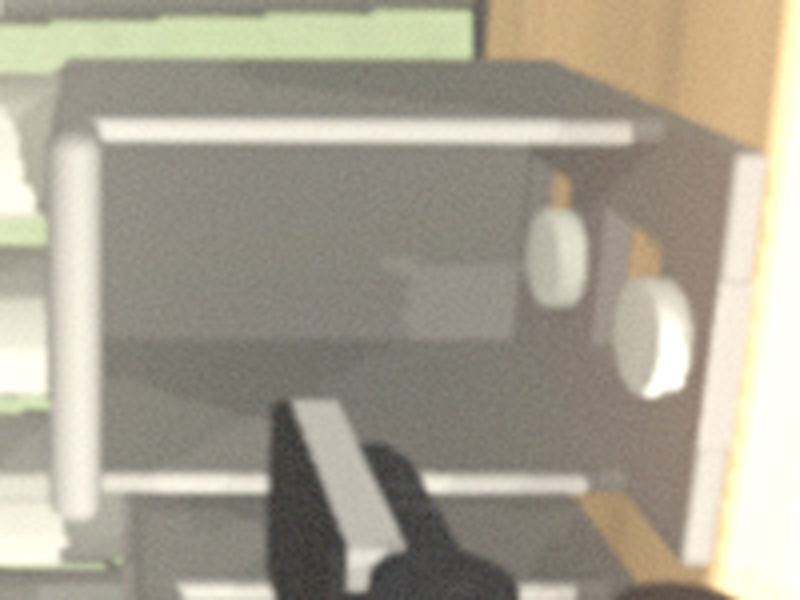

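Run:
```python
from h import *
m=imaging.camera_model('wrist')
P=onplane(m,[(314.1,171.5),(315.5,269.5)],.14);print(P.round(4),P.mean(0).round(4))
plan([*P.mean(0)[:2],.134],-1.94)
```

```text
[[0.596  0.3346 0.14  ]
 [0.5947 0.2744 0.14  ]] [0.5953 0.3045 0.14  ]
at [0.5957 0.3024 0.2065] yaw -2.05 q [ 0.47  0.6   0.43  1.39 -0.    2.08] F [0.4 0.6 0.3] w 0.0427 t 27.35
shift [-0.008 -0.019  0.725] turn [np.float64(-0.0013), np.float64(-2.0013), np.float64(1.9987)]
```

Call:
{"fn": "carry_out", "kwargs": {
  "moves": [
    [-0.01, -0.02, 0.3, 0, 0],
    [-0.01, -0.02, 0.6, 0, 0],
    [-0.01, -0.02, 0.7, 0, 0],
    [-0.01, -0.02, 0.7, 0, 0],
    [-0.01, -0.02, 0.7, 0, 0],
    [-0.01, -0.02, 0.7, 0, 0],
    [-0.01, -0.02, 0.7, 0, 0]
  ]
}}

```text
clock: 28.05
eef_pos: [0.5943, 0.3051, 0.1352]
tool_rot: [1.0, -0.017, 0.001, -0.001]
ft_force: [-1.0, -0.7, 0.5]
grip_width: 0.0427
```

Run:
```python
from h import *
plan([.595,.3045,.134],-1.94)
im=snap('wrist','w13.png')
```

```text
at [0.5943 0.3051 0.1352] yaw -2.0 q [ 0.47  0.64  0.3   1.23 -0.    2.08] F [-1.  -0.7  0.5] w 0.0427 t 28.05
shift [0.007 0.006 0.012] turn [np.float64(-0.0006), np.float64(-2.0006), np.float64(1.9994)]
```

View pics/w13.png

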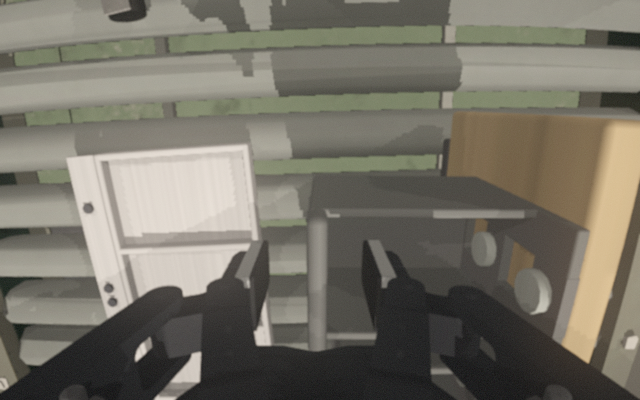

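Call:
{"fn": "carry_out", "kwargs": {
  "moves": [
    [0, 0, 0.01, 0, -1],
    [0, 0, 0.01, 0, -1],
    [0, 0, 0.01, 0, -1],
    [0, 0, 0.01, 0, -1],
    [0, 0, 0.01, 0, -1],
    [0, 0, 0.01, 0, -1],
    [0, 0, 0.01, 0, -1],
    [0, 0, 0.01, 0, -1]
  ]
}}

```text
clock: 28.9
eef_pos: [0.5949, 0.3049, 0.1334]
tool_rot: [1.0, -0.018, 0.002, -0.0]
ft_force: [4.6, -0.1, 4.2]
grip_width: 0.007
```

Call:
{"fn": "carry_out", "kwargs": {
  "moves": [
    [0, 0, -0.02, 0, -1],
    [0, 0, -0.04, 0, -1],
    [0, 0, -0.06, 0, -1],
    [0, 0, -0.08, 0, -1],
    [0, 0, -0.1, 0, -1],
    [0, 0, -0.1, 0, -1]
  ]
}}

```text
clock: 29.5
eef_pos: [0.5946, 0.304, 0.1398]
tool_rot: [1.0, -0.018, 0.0, 0.001]
ft_force: [10.6, 0.5, -7.0]
grip_width: 0.0067
```

Call:
{"fn": "carry_out", "kwargs": {
  "moves": [
    [0, 0, -0.02, 0, -1],
    [0, 0, -0.04, 0, -1],
    [0, 0, -0.06, 0, -1],
    [0, 0, -0.08, 0, -1],
    [0, 0, -0.08, 0, -1],
    [0, 0, -0.08, 0, -1]
  ]
}}

```text
clock: 30.1
eef_pos: [0.5914, 0.3044, 0.1483]
tool_rot: [1.0, -0.017, -0.003, 0.001]
ft_force: [0.6, -0.1, -1.9]
grip_width: 0.0071
```

Run:
```python
from h import *
plan([.595,.3045,.152],-1.94)
im=snap('wrist','w14.png')
im=snap('side'); crop(im,190,150,340,280,5,'s14.png')
```

```text
at [0.5914 0.3044 0.1483] yaw -1.97 q [0.47 0.63 0.33 1.27 0.   2.08] F [ 0.6 -0.1 -1.9] w 0.0071 t 30.1
shift [ 0.036 -0.002 -0.037] turn [np.float64(-0.0004), np.float64(-2.0004), np.float64(1.9996)]
```

View pics/w14.png

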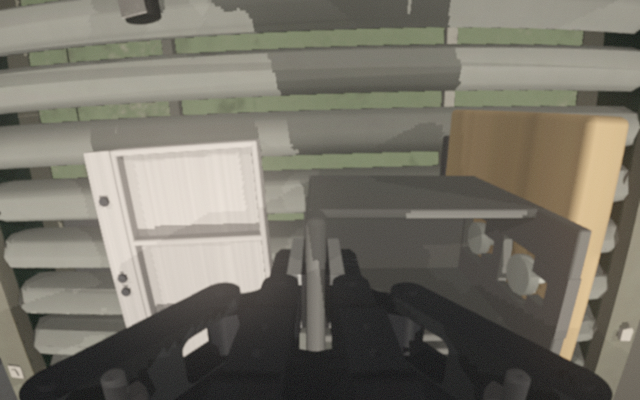

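View pics/s14.png

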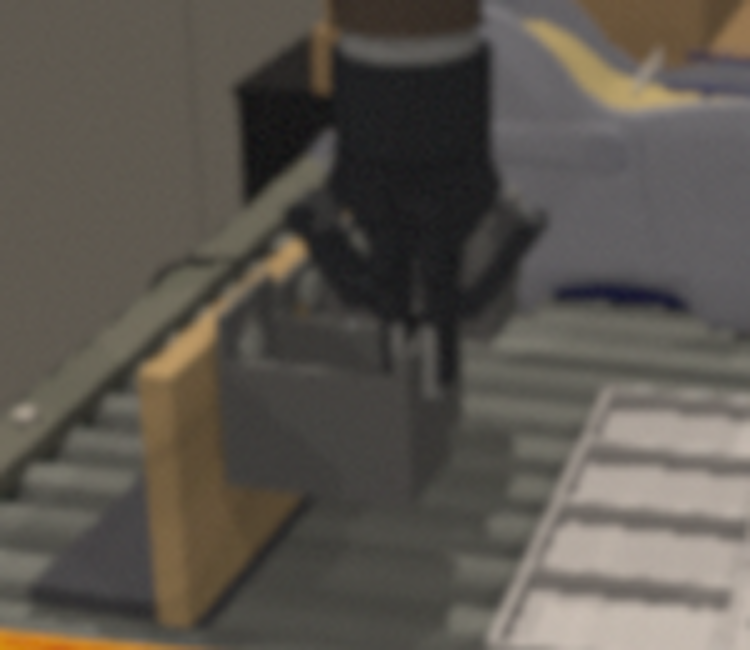

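Call:
{"fn": "carry_out", "kwargs": {
  "moves": [
    [0, 0, -0.01, 0, -1],
    [0, 0, -0.02, 0, -1],
    [0, 0, -0.02, 0, -1],
    [0, 0, -0.02, 0, -1],
    [0, 0, -0.02, 0, -1]
  ]
}}

```text
clock: 30.7
eef_pos: [0.5933, 0.3047, 0.1524]
tool_rot: [1.0, -0.017, -0.0, -0.0]
ft_force: [-0.5, 0.6, -2.7]
grip_width: 0.0071
```

Call:
{"fn": "carry_out", "kwargs": {
  "moves": [
    [-0.02, 0, 0, 0, -1],
    [-0.04, 0, 0, 0, -1],
    [-0.06, 0, 0, 0, -1],
    [-0.06, 0, 0, 0, -1]
  ]
}}

```text
clock: 31.1
eef_pos: [0.587, 0.3049, 0.1523]
tool_rot: [1.0, -0.017, -0.0, 0.0]
ft_force: [-0.2, 0.0, -1.5]
grip_width: 0.0073
```

Call:
{"fn": "carry_out", "kwargs": {
  "moves": [
    [-0.03, 0, 0, 0, -1],
    [-0.06, 0, 0, 0, -1],
    [-0.1, 0, 0, 0, -1],
    [-0.14, 0, 0, 0, -1],
    [-0.2, 0, 0, 0, -1],
    [-0.3, 0, 0, 0, -1],
    [-0.4, 0, 0, 0, -1],
    [-0.4, 0, 0, 0, -1]
  ]
}}

```text
clock: 31.9
eef_pos: [0.5456, 0.3064, 0.1524]
tool_rot: [1.0, -0.017, -0.001, 0.0]
ft_force: [-0.3, -0.5, -1.3]
grip_width: 0.0071
```

Run:
```python
from h import *
plan([.595,.3045,.152],-1.94)
m=imaging.camera_model('wrist');im=snap('wrist','w15.png');np.save('m15.npy',m,allow_pickle=True)
im=snap('side','s15.png'); crop(im,190,150,390,310,4,'s15.png')
mt=imaging.camera_model('top');im=snap('top'); crop(im,215,115,365,255,5,'t15.png')
```

```text
at [0.5456 0.3064 0.1524] yaw -1.93 q [0.51 0.55 0.19 1.21 0.   2.12] F [-0.3 -0.5 -1.3] w 0.0071 t 31.9
shift [0.495 0.002 0.004] turn [np.float64(0.0001), np.float64(-1.9999), np.float64(2.0001)]
```

View pics/w15.png

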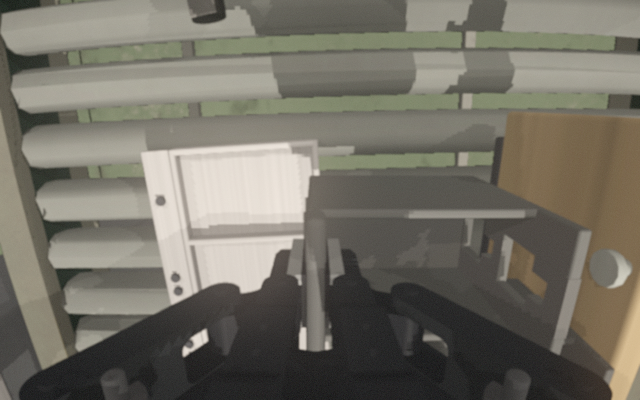

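View pics/s15.png

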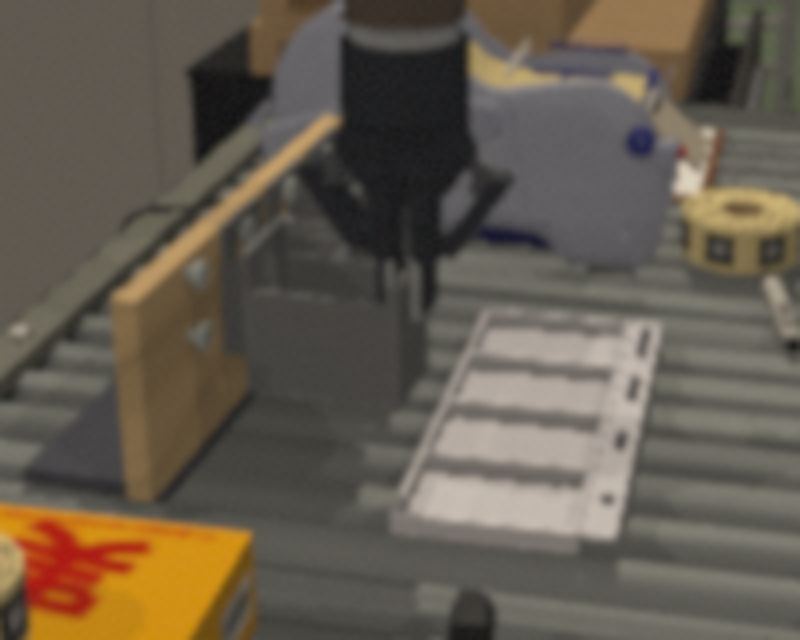

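View pics/t15.png

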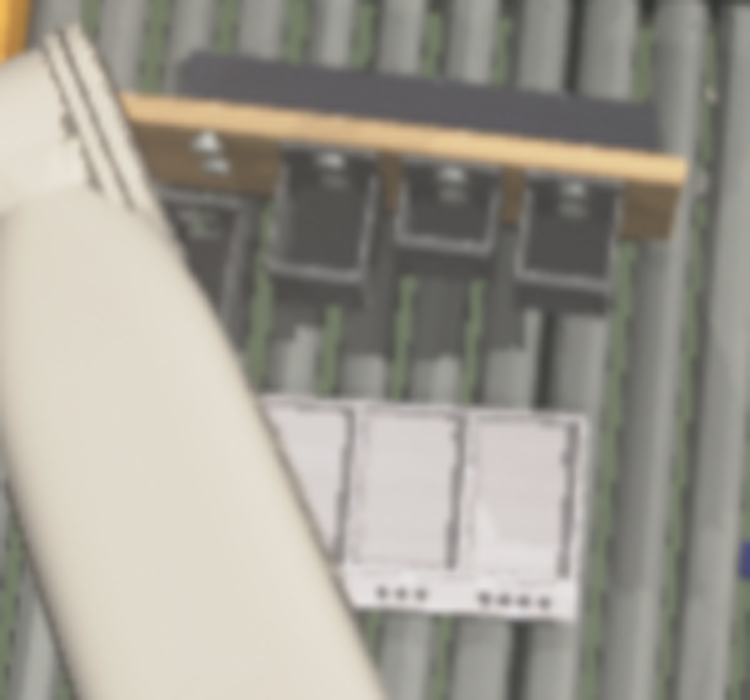

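Run:
```python
from h import *
m=np.load('m15.npy',allow_pickle=True).item(); mt=imaging.camera_model('top'); m11=np.load('m11.npy',allow_pickle=True).item()
c=lambda *a:[(215+u/5,115+v/5) for u,v in a]
print('top TL BL TR BR',onplane(mt,c((135,387),(115,592),(586,415),(575,620)),.015)[:,:2].round(4).tolist())
print('w15 BL,TL',onplane(m,[(143,153),(317,141)],.015)[:,:2].round(4).tolist())
im=cv2.cvtColor(cv2.imread('pics/w15.png'),cv2.COLOR_BGR2RGB); crop(im,130,130,330,280,4,'w15a.png')
im=cv2.cvtColor(cv2.imread('pics/w11.png'),cv2.COLOR_BGR2RGB); crop(im,180,0,330,250,3,'w11c.png')
```

```text
top TL BL TR BR [[0.5465, 0.3498], [0.4074, 0.3458], [0.5547, 0.0453], [0.4167, 0.0407]]
w15 BL,TL [[0.4123, 0.3442], [0.5476, 0.3481]]
```

View pics/w15a.png

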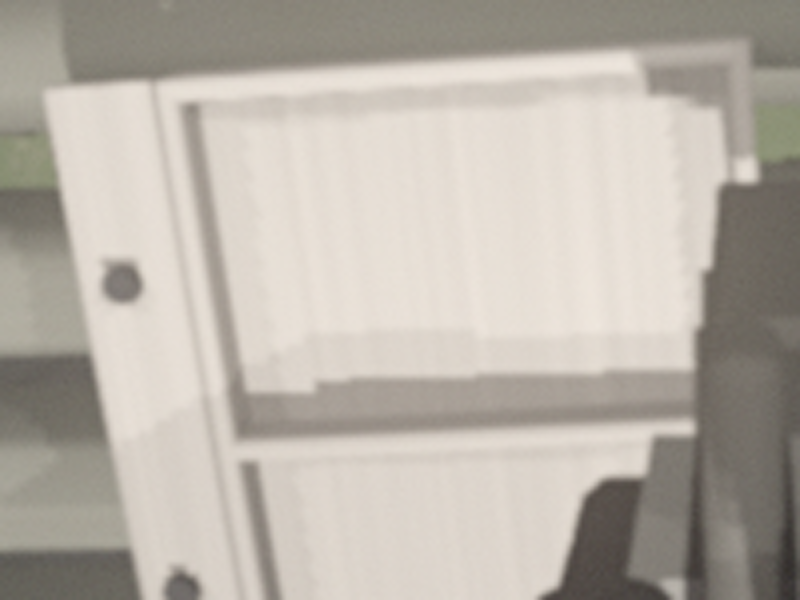

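View pics/w11c.png

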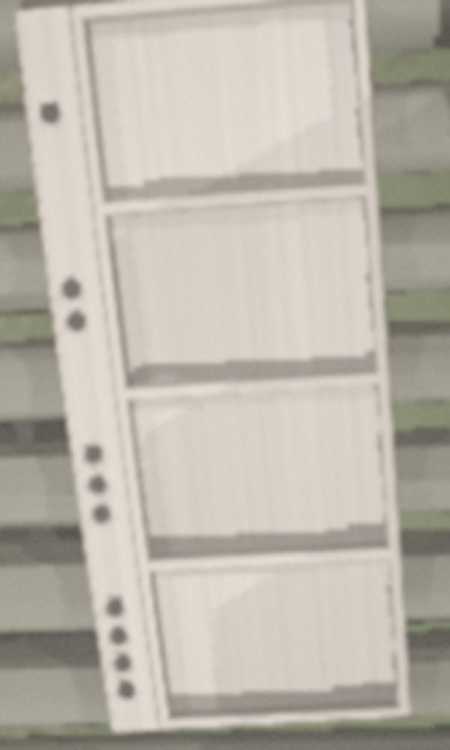

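Run:
```python
from h import *
m=np.load('m15.npy',allow_pickle=True).item(); m11=np.load('m11.npy',allow_pickle=True).item()
W=lambda u,v:(130+u/4,130+v/4); V=lambda u,v:(180+u/3,v/3)
for n,p in dict(TLouter=W(750,42),front_in_L=W(182,104),front_in_R=W(236,438),div_top_front=W(236,438),div_bot_front=W(236,460),div_top_mid=W(690,417),div_bot_mid=W(690,433),wallL_in_mid=W(450,85),wallL_out_mid=W(450,58)).items():
    print(n,onplane(m,[p],.015)[0,:2].round(4))
print('w11:')
for n,p in dict(BR=V(113,730),TR=V(410,712),wallR_in_f=V(170,718),f_in_R=V(168,712),f_in_L=V(88,18),back_in_L=V(357,10),back_in_R=V(398,706),div1=V(108,208),div1b=V(370,190),div2=V(127,392),div2b=V(380,376),div3=V(150,566),div3b=V(390,552)).items():
    print(n,onplane(m11,[p],.015)[0,:2].round(4))
```

```text
TLouter [0.5479 0.3485]
front_in_L [0.4379 0.3408]
front_in_R [0.4392 0.2714]
div_top_front [0.4392 0.2714]
div_bot_front [0.4385 0.2665]
div_top_mid [0.5334 0.2733]
div_bot_mid [0.5332 0.2698]
wallL_in_mid [0.4905 0.3424]
wallL_out_mid [0.491  0.3475]
w11:
BR [0.4182 0.0409]
TR [0.5558 0.0456]
wallR_in_f [0.4454 0.0461]
f_in_R [0.4448 0.0491]
f_in_L [0.4391 0.3398]
back_in_L [0.5447 0.3375]
back_in_R [0.5504 0.0488]
div1 [0.4405 0.2678]
div1b [0.547  0.2702]
div2 [0.4412 0.1938]
div2b [0.5481 0.1963]
div3 [0.4436 0.1181]
div3b [0.5495 0.1208]
```

Run:
```python
from h import *
m=np.load('m15.npy',allow_pickle=True).item()
p,X,t,o=tool()
print(p, proj(m,[p+X@np.array([0,-.031,-.0065]),p+X@np.array([0,0.0,-.0065]),p+X@np.array([.085,-.0,0.0])]).round(1))
im=cv2.cvtColor(cv2.imread('pics/w15.png'),cv2.COLOR_BGR2RGB);im=np.clip(im.astype(float)*1.6,0,255).astype(np.uint8); crop(im,280,160,380,260,6,'w15b.png')
plan([.4467,.306,.1524],1.3)
```

```text
[0.547471   0.30644809 0.15261751] [[322.3 214. ]
 [321.7 292.8]
 [531.2 281.7]]
at [0.5475 0.3064 0.1526] yaw -1.98 q [ 0.51  0.55  0.19  1.21 -0.    2.12] F [ 0.1 -0.  -1.7] w 0.0073 t 32.05
shift [-1.007e+00  3.900e-02  1.000e-03] turn [np.float64(-0.0365), np.float64(-2.0365), np.float64(1.9635)]
```

View pics/w15b.png

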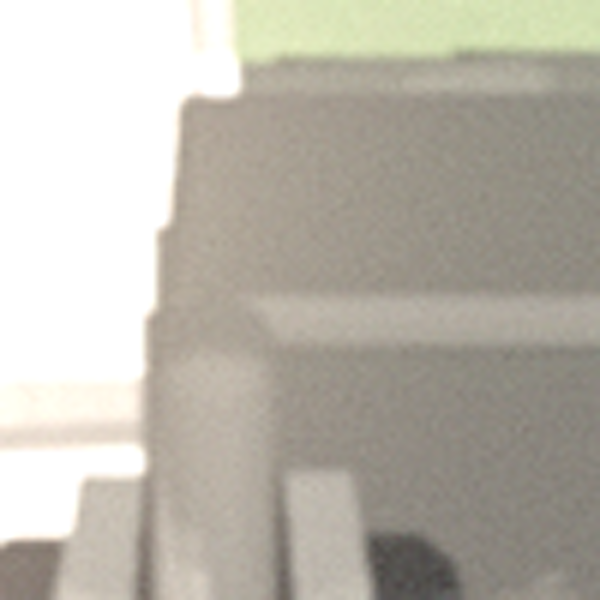

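Call:
{"fn": "carry_out", "kwargs": {
  "moves": [
    [-0.2, 0, 0, 0, -1],
    [-0.5, 0.02, 0, -0.036, -1],
    [-0.8, 0.04, 0.1, -0.036, -1],
    [-1, 0.04, 0.2, -0.036, -1],
    [-1, 0.04, 0.3, -0.036, -1],
    [-1, 0.04, 0.3, -0.036, -1],
    [-1, 0.04, 0.3, -0.036, -1],
    [-1, 0.04, 0.3, -0.036, -1]
  ]
}}

```text
clock: 32.85
eef_pos: [0.4488, 0.3061, 0.1229]
tool_rot: [1.0, 0.01, 0.001, -0.0]
ft_force: [0.5, 0.1, -1.5]
grip_width: 0.007
```

Run:
```python
from h import *
plan([.4467,.306,.0785],1.3)
m=imaging.camera_model('wrist');im=snap('wrist','w16.png')
p,X,t,o=tool()
print(proj(m,[p+X@np.array([0,-.031,-.0065]),p+X@np.array([0,-.031,.0735])]))
im=snap('side'); crop(im,270,170,390,310,5,'s16.png')
```

```text
at [0.4488 0.3061 0.1229] yaw 1.2 q [ 0.6   0.42 -0.11  1.04 -0.    2.15] F [ 0.5  0.1 -1.5] w 0.007 t 32.85
shift [-0.022  0.001  0.444] turn [np.float64(-0.0011), np.float64(-2.0011), np.float64(1.9989)]
[[316.36776069 214.45063036]
 [315.93089462 171.20166507]]
```

View pics/w16.png

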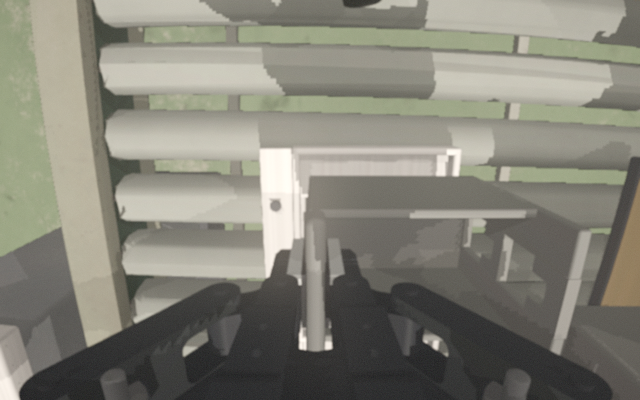

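View pics/s16.png

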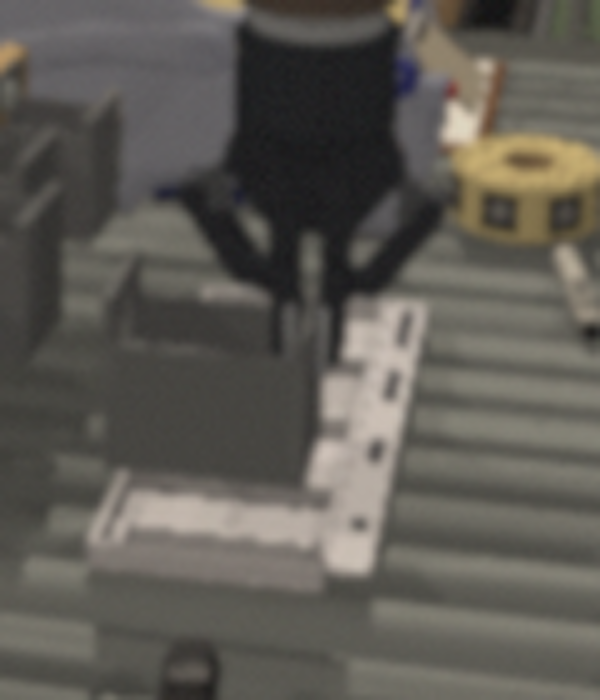

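Run:
```python
from h import *
im=cv2.cvtColor(cv2.imread('pics/w16.png'),cv2.COLOR_BGR2RGB);crop(im,255,140,475,240,3.6,'w16a.png')
m=imaging.camera_model('wrist')
print(onplane(m,[(261,150),(459,150),(298,153),(297,160)],.015).round(4))
```

```text
[[0.4107 0.3441 0.015 ]
 [0.545  0.3474 0.015 ]
 [0.4357 0.3426 0.015 ]
 [0.435  0.3378 0.015 ]]
```

View pics/w16a.png

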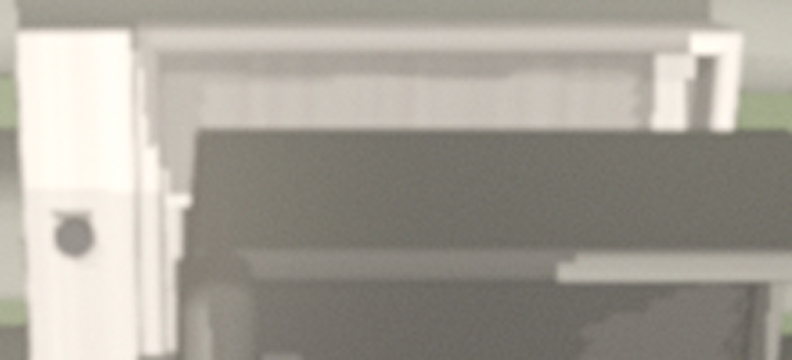

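Run:
```python
from h import *
m=imaging.camera_model('wrist')
W=lambda u,v:(255+u/3.6,140+v/3.6)
for n,p in dict(f_in=W(157,75),f_out=W(135,75),b_in=W(712,75),b_out=W(741,75),l_out=W(400,27),l_in=W(400,50),L=W(18,30)).items(): print(n,onplane(m,[p],.015)[0,:2].round(4))
```

```text
f_in [0.4361 0.3373]
f_out [0.432  0.3372]
b_in [0.5415 0.3399]
b_out [0.5472 0.34  ]
l_out [0.4813 0.3473]
l_in [0.4815 0.343 ]
L [0.4101 0.3452]
```

Call:
{"fn": "carry_out", "kwargs": {
  "moves": [
    [-0.01, 0, 0.1, -0.001, -1],
    [-0.03, 0, 0.2, -0.001, -1],
    [-0.03, 0, 0.26, -0.001, -1],
    [-0.03, 0, 0.26, -0.001, -1],
    [-0.03, 0, 0.26, -0.001, -1],
    [-0.03, 0, 0.26, -0.001, -1]
  ]
}}

```text
clock: 33.55
eef_pos: [0.4446, 0.3059, 0.0966]
tool_rot: [1.0, 0.012, 0.0, -0.0]
ft_force: [0.3, 0.5, -2.3]
grip_width: 0.0075
```

Run:
```python
from h import *
plan([.445,.3062,.0785],1.3)
m=imaging.camera_model('wrist');im=snap('wrist','w17.png');crop(im,245,130,485,250,3.3,'w17a.png');np.save('m17.npy',m,allow_pickle=True)
```

```text
at [0.4446 0.3059 0.0966] yaw 1.34 q [ 0.6   0.44 -0.15  0.98 -0.    2.15] F [ 0.3  0.5 -2.3] w 0.0075 t 33.55
shift [ 0.004 -0.003  0.181] turn [np.float64(0.0004), np.float64(-1.9996), np.float64(2.0004)]
```

View pics/w17a.png

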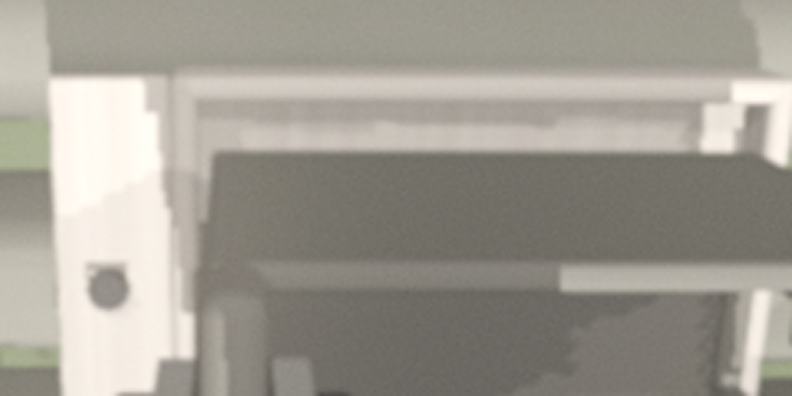

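Run:
```python
from h import *
m=np.load('m17.npy',allow_pickle=True).item()
W=lambda u,v:(245+u/3.3,130+v/3.3)
for n,p,z in [('bin FL bottom',W(213,153),.0231),('bin bottom BL',W(760,156),.0231),('f_in',W(197,105),.015),('f_out',W(175,105),.015),('b_in',W(768,110),.015),('l_in',W(450,100),.015),('l_out',W(450,72),.015)]: print(n,onplane(m,[p],z)[0,:2].round(4))
p,X,t,o=tool(); print(p, 'FL pred',(p+X@np.array([-.004,-.031,0]))[:2])
```

```text
bin FL bottom [0.4401 0.3337]
bin bottom BL [0.5379 0.3357]
f_in [0.4369 0.3408]
f_out [0.4329 0.3407]
b_in [0.5422 0.3428]
l_in [0.4828 0.3429]
l_out [0.4824 0.348 ]
[0.44464051 0.30590854 0.09667637] FL pred [0.43991835 0.33680678]
```

Call:
{"fn": "carry_out", "kwargs": {
  "moves": [
    [0.005, -0.028, 0, 0, -1],
    [0.005, -0.028, 0.03, 0, -1],
    [0.005, -0.028, 0.06, 0, -1],
    [0.005, -0.028, 0.1, 0, -1],
    [0.005, -0.028, 0.13, 0, -1],
    [0.005, -0.028, 0.13, 0, -1],
    [0.005, -0.028, 0.13, 0, -1]
  ]
}}

```text
clock: 34.3
eef_pos: [0.4446, 0.3084, 0.0831]
tool_rot: [1.0, 0.012, -0.0, 0.0]
ft_force: [-0.5, 1.2, -1.3]
grip_width: 0.0072
```

Call:
{"fn": "carry_out", "kwargs": {
  "moves": [
    [0, 0, 0.01, 0, -1],
    [0, 0, 0.02, 0, -1],
    [0, 0, 0.03, 0, -1],
    [0, 0, 0.04, 0, -1],
    [0, 0, 0.04, 0, -1],
    [0, 0, 0.04, 0, -1]
  ]
}}

```text
clock: 34.9
eef_pos: [0.4449, 0.3085, 0.0797]
tool_rot: [1.0, 0.012, 0.0, -0.0]
ft_force: [-1.2, -1.2, 3.7]
grip_width: 0.0068
```

Call:
{"fn": "carry_out", "kwargs": {
  "moves": [
    [0, 0, 0.01, 0, -1],
    [0, 0, 0.01, 0, -1],
    [0, 0, 0.01, 0, -0.6],
    [0, 0, 0.01, 0, -0.2],
    [0, 0, 0.01, 0, 0],
    [0, 0, 0.01, 0, 0],
    [0, 0, -0.2, 0, 0],
    [0, 0, -0.5, 0, 0],
    [0, 0, -0.9, 0, 0],
    [0, 0, -1, 0, 0]
  ]
}}

```text
clock: 35.9
eef_pos: [0.4468, 0.31, 0.1837]
tool_rot: [1.0, 0.012, 0.003, -0.002]
ft_force: [0.6, 0.5, 1.2]
grip_width: 0.0424
```

Call:
{"fn": "carry_out", "kwargs": {
  "moves": [
    [0, 0, -0.3, 0, 0],
    [0, 0, -0.7, 0, 0],
    [0, 0, -0.7, 0, 0],
    [0, 0, -0.7, 0, 0]
  ]
}}

```text
clock: 36.3
eef_pos: [0.4452, 0.3088, 0.2499]
tool_rot: [1.0, 0.012, 0.001, -0.001]
ft_force: [-0.1, -0.1, -1.1]
grip_width: 0.0425
```

Run:
```python
from h import *
plan([.6044,.2237,.24],-1.94)
m=imaging.camera_model('wrist');im=snap('wrist','w18.png')
im=snap('side'); crop(im,230,150,390,310,4.5,'s18.png')
```

```text
at [0.4452 0.3088 0.2499] yaw 1.34 q [ 0.61  0.32  0.1   1.35 -0.    2.15] F [-0.1 -0.1 -1.1] w 0.0425 t 36.3
shift [1.572 0.888 0.1  ] turn [np.float64(0.0364), np.float64(-1.9636), np.float64(2.0364)]
```

View pics/w18.png

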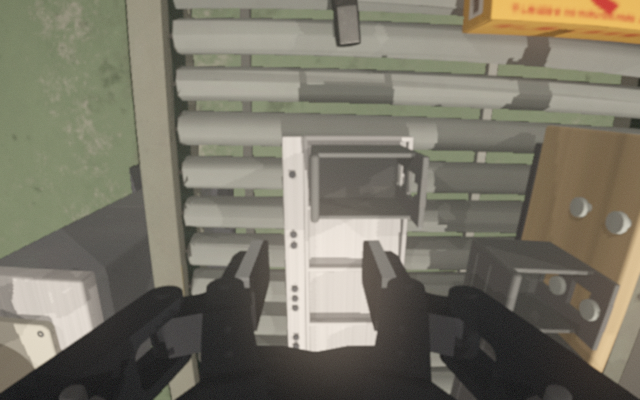

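View pics/s18.png

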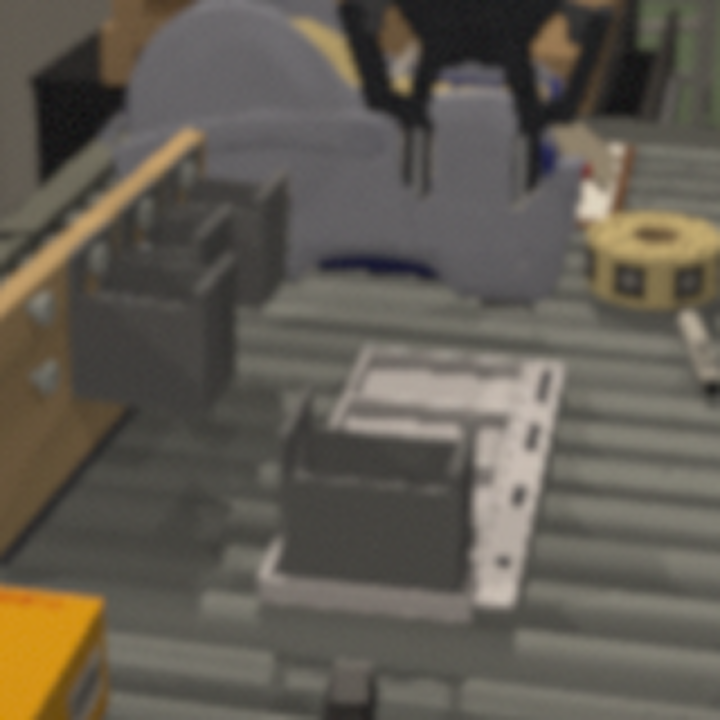

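Call:
{"fn": "carry_out", "kwargs": {
  "moves": [
    [0.3, 0.2, 0, 0.036, 0],
    [0.6, 0.4, 0, 0.036, 0],
    [1, 0.5, 0, 0.036, 0],
    [1, 0.5, 0, 0.036, 0]
  ]
}}

```text
clock: 36.8
eef_pos: [0.5489, 0.2587, 0.2457]
tool_rot: [1.0, -0.019, -0.001, 0.001]
ft_force: [0.4, -0.3, 0.7]
grip_width: 0.043
```

Run:
```python
from h import *
plan([.606,.2265,.206],-1.94)
```

```text
at [0.5489 0.2587 0.2457] yaw -2.16 q [ 0.44  0.46  0.3   1.41 -0.    2.05] F [ 0.4 -0.3  0.7] w 0.043 t 36.8
shift [0.583 0.299 0.396] turn [np.float64(-0.0024), np.float64(-2.0024), np.float64(1.9976)]
```

Call:
{"fn": "carry_out", "kwargs": {
  "moves": [
    [0.3, 0.15, 0, 0, 0],
    [0.58, 0.3, 0.2, 0, 0],
    [0.58, 0.3, 0.4, 0, 0],
    [0.58, 0.3, 0.4, 0, 0],
    [0.58, 0.3, 0.4, 0, 0],
    [0.58, 0.3, 0.4, 0, 0]
  ]
}}

```text
clock: 37.4
eef_pos: [0.6025, 0.2297, 0.2101]
tool_rot: [1.0, -0.016, 0.0, -0.0]
ft_force: [0.6, -0.2, 0.6]
grip_width: 0.0428
```

Run:
```python
from h import *
plan([.606,.2265,.134],-1.94)
m=imaging.camera_model('wrist'); im=snap('wrist','w19.png');np.save('m19.npy',m,allow_pickle=True)
im=np.clip(im.astype(float)*1.6,0,255).astype(np.uint8)
crop(im,275,140,475,290,4,'w19a.png')
```

```text
at [0.6025 0.2297 0.2101] yaw -1.84 q [0.36 0.55 0.35 1.37 0.   1.97] F [ 0.6 -0.2  0.6] w 0.0428 t 37.4
shift [0.036 0.031 0.761] turn [np.float64(0.0011), np.float64(-1.9989), np.float64(2.0011)]
```

View pics/w19a.png

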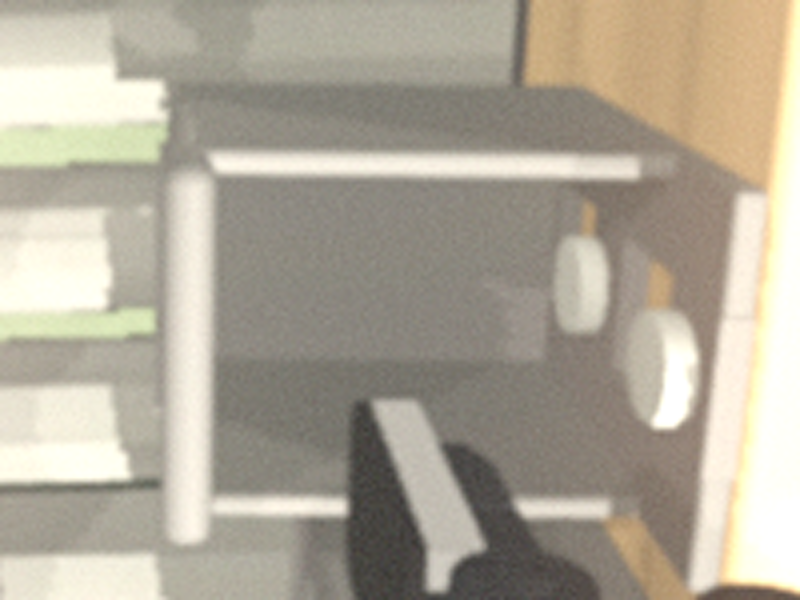

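Run:
```python
from h import *
m=np.load('m19.npy',allow_pickle=True).item()
P=onplane(m,[(322.5,181),(322,275.5)],.14);print(P.round(4),P.mean(0).round(4))
plan([*P.mean(0)[:2],.134],-1.94)
```

```text
[[0.607  0.2554 0.14  ]
 [0.6051 0.1953 0.14  ]] [0.6061 0.2253 0.14  ]
at [0.6027 0.2298 0.2106] yaw -1.84 q [0.36 0.55 0.35 1.37 0.   1.97] F [-0.4 -0.1 -0. ] w 0.0426 t 37.45
shift [0.033 0.044 0.766] turn [np.float64(0.0011), np.float64(-1.9989), np.float64(2.0011)]
```

Call:
{"fn": "carry_out", "kwargs": {
  "moves": [
    [0.03, 0.04, 0.3, 0, 0],
    [0.03, 0.04, 0.6, 0, 0],
    [0.03, 0.04, 0.74, 0, 0],
    [0.03, 0.04, 0.74, 0, 0],
    [0.03, 0.04, 0.74, 0, 0],
    [0.03, 0.04, 0.74, 0, 0],
    [0.03, 0.04, 0.74, 0, 0]
  ]
}}

```text
clock: 38.15
eef_pos: [0.6067, 0.2253, 0.1373]
tool_rot: [1.0, -0.017, 0.002, -0.001]
ft_force: [-0.1, 0.2, -0.0]
grip_width: 0.0428
```

Run:
```python
from h import *
plan([.606,.2253,.134],-1.94)
im=snap('wrist','w20.png')
```

```text
at [0.6067 0.2253 0.1373] yaw -1.89 q [ 0.36  0.6   0.23  1.2  -0.    1.96] F [-0.1  0.2 -0. ] w 0.0428 t 38.15
shift [-0.007  0.001  0.033] turn [np.float64(0.0005), np.float64(-1.9995), np.float64(2.0005)]
```

View pics/w20.png

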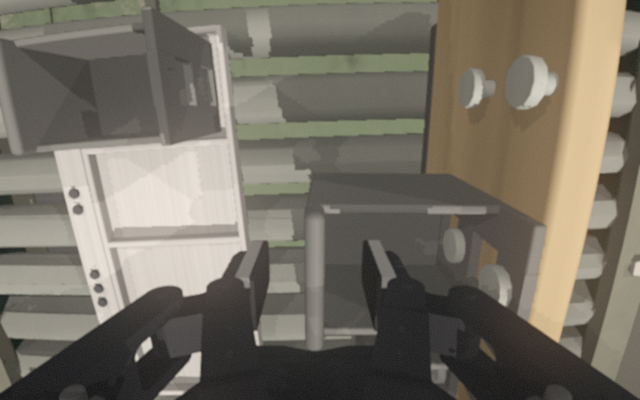

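Call:
{"fn": "carry_out", "kwargs": {
  "moves": [
    [0, 0, 0.025, 0, 0],
    [0, 0, 0.025, 0, 0],
    [0, 0, 0.025, 0, -1],
    [0, 0, 0.025, 0, -1],
    [0, 0, 0.025, 0, -1],
    [0, 0, 0.025, 0, -1],
    [0, 0, 0.025, 0, -1],
    [0, 0, 0.025, 0, -1],
    [0, 0, 0.025, 0, -1]
  ]
}}

```text
clock: 39.1
eef_pos: [0.6068, 0.2248, 0.1336]
tool_rot: [1.0, -0.017, 0.001, -0.0]
ft_force: [4.0, -0.3, 4.1]
grip_width: 0.007
```

Call:
{"fn": "carry_out", "kwargs": {
  "moves": [
    [0, 0, -0.02, 0, -1],
    [0, 0, -0.04, 0, -1],
    [0, 0, -0.06, 0, -1],
    [0, 0, -0.08, 0, -1],
    [0, 0, -0.1, 0, -1],
    [0, 0, -0.1, 0, -1]
  ]
}}

```text
clock: 39.7
eef_pos: [0.6059, 0.2246, 0.141]
tool_rot: [1.0, -0.017, -0.001, 0.0]
ft_force: [6.5, 0.6, -3.5]
grip_width: 0.0072
```

Call:
{"fn": "carry_out", "kwargs": {
  "moves": [
    [0, 0, -0.02, 0, -1],
    [0, 0, -0.04, 0, -1],
    [0, 0, -0.06, 0, -1],
    [0, 0, -0.08, 0, -1],
    [0, 0, -0.09, 0, -1],
    [0, 0, -0.09, 0, -1],
    [0, 0, -0.09, 0, -1]
  ]
}}

```text
clock: 40.4
eef_pos: [0.6049, 0.2249, 0.1513]
tool_rot: [1.0, -0.016, -0.001, 0.0]
ft_force: [-0.2, -0.1, -0.8]
grip_width: 0.0068
```

Call:
{"fn": "carry_out", "kwargs": {
  "moves": [
    [-0.02, 0, 0, 0, -1],
    [-0.04, 0, 0, 0, -1],
    [-0.06, 0, 0, 0, -1],
    [-0.06, 0, 0, 0, -1]
  ]
}}

```text
clock: 40.8
eef_pos: [0.5993, 0.2251, 0.1519]
tool_rot: [1.0, -0.017, -0.0, -0.0]
ft_force: [-0.3, 0.2, -1.3]
grip_width: 0.0071
```

Call:
{"fn": "carry_out", "kwargs": {
  "moves": [
    [-0.03, 0, 0, 0, -1],
    [-0.06, 0, 0, 0, -1],
    [-0.1, 0, 0, 0, -1],
    [-0.14, 0, 0, 0, -1],
    [-0.2, 0, 0, 0, -1],
    [-0.3, 0, 0, 0, -1],
    [-0.3, 0, 0, 0, -1],
    [-0.3, 0, 0, 0, -1]
  ]
}}

```text
clock: 41.6
eef_pos: [0.5695, 0.2261, 0.1521]
tool_rot: [1.0, -0.016, 0.0, 0.0]
ft_force: [0.9, 0.9, -2.5]
grip_width: 0.0072
```

Run:
```python
from h import *
plan([.45,.23,.152],1.3)
m=imaging.camera_model('wrist');im=snap('wrist','w21.png');np.save('m21.npy',m,allow_pickle=True)
im=snap('side'); crop(im,190,150,390,310,4,'s21.png')
im=snap('top'); crop(im,215,115,365,255,5,'t21.png')
```

```text
at [0.5695 0.2261 0.1521] yaw -1.88 q [ 0.38  0.52  0.14  1.19 -0.    1.98] F [ 0.9  0.9 -2.5] w 0.0072 t 41.6
shift [-1.195  0.     0.   ] turn [np.float64(-0.0354), np.float64(-2.0354), np.float64(1.9646)]
```

View pics/w21.png

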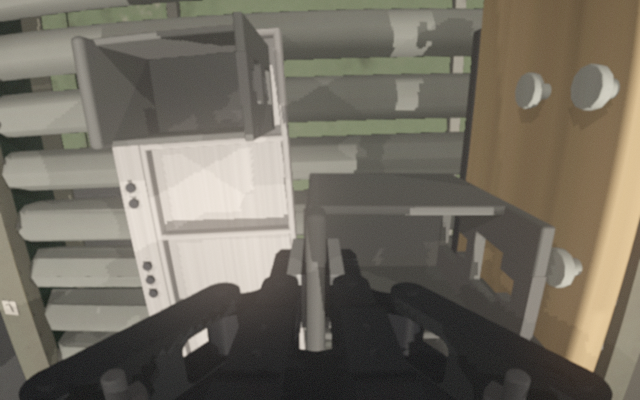

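View pics/t21.png

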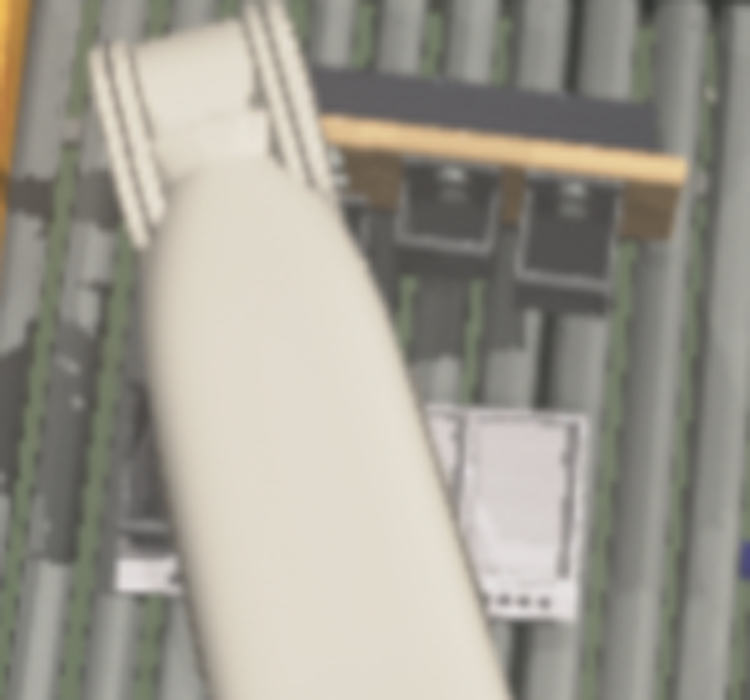

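Run:
```python
from h import *
im=cv2.cvtColor(cv2.imread('pics/w21.png'),cv2.COLOR_BGR2RGB);im=np.clip(im.astype(float)*1.15,0,255).astype(np.uint8);crop(im,105,125,305,255,4,'w21a.png')
```

```text
(no output)
```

View pics/w21a.png

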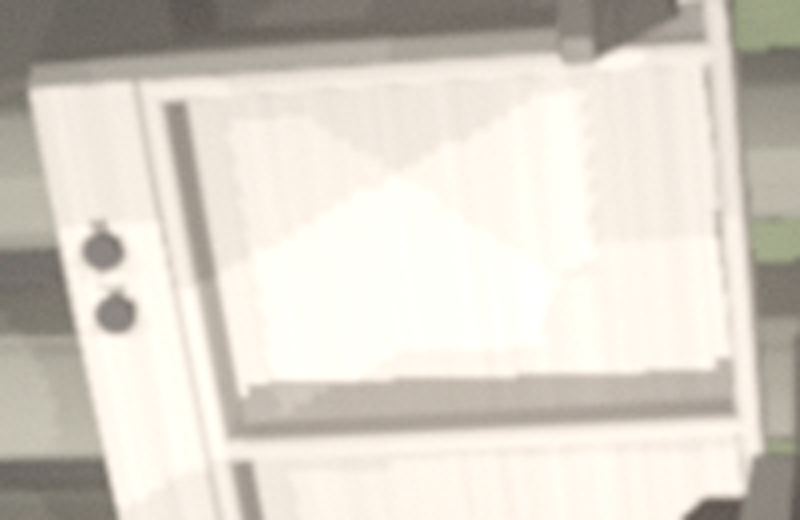

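Run:
```python
from h import *
m=np.load('m21.npy',allow_pickle=True).item()
W=lambda u,v:(105+u/4,125+v/4)
for n,p in dict(d1_f=W(168,103),d2_fT=W(228,438),d2_fB=W(233,462),d2_bT=W(735,415),d2_bB=W(745,437),b_in_top=W(708,65),b_in_mid=W(722,250),f_in_mid=W(200,270),b_out_mid=W(742,250),f_out_mid=W(173,270)).items(): print(n,onplane(m,[p],.015)[0,:2].round(4))
EOF=0
```

```text
d1_f [0.4401 0.2656]
d2_fT [0.4414 0.1964]
d2_fB [0.4416 0.191 ]
d2_bT [0.5466 0.1984]
d2_bB [0.5484 0.1936]
b_in_top [0.5453 0.2687]
b_in_mid [0.5459 0.2328]
f_in_mid [0.4413 0.2322]
b_out_mid [0.5498 0.2326]
f_out_mid [0.4358 0.2324]
```

Call:
{"fn": "carry_out", "kwargs": {
  "moves": [
    [-0.3, 0, 0, -0.02, -1],
    [-0.6, 0, 0, -0.036, -1],
    [-1, -0.02, 0.1, -0.036, -1],
    [-1, -0.02, 0.2, -0.036, -1],
    [-1, -0.02, 0.2, -0.036, -1],
    [-1, -0.02, 0.2, -0.036, -1]
  ]
}}

```text
clock: 42.35
eef_pos: [0.4712, 0.2317, 0.1323]
tool_rot: [1.0, 0.012, 0.001, -0.0]
ft_force: [0.1, -0.3, -1.4]
grip_width: 0.0071
```

Run:
```python
from h import *
plan([.4535,.2325,.097],1.3)
```

```text
at [0.4712 0.2317 0.1323] yaw 1.32 q [ 0.46  0.38 -0.14  1.05 -0.    2.  ] F [ 0.1 -0.3 -1.4] w 0.0071 t 42.35
shift [-0.178 -0.012  0.353] turn [np.float64(0.0002), np.float64(-1.9998), np.float64(2.0002)]
```

Call:
{"fn": "carry_out", "kwargs": {
  "moves": [
    [-0.1, -0.01, 0.1, 0, -1],
    [-0.17, -0.01, 0.2, 0, -1],
    [-0.17, -0.01, 0.34, 0, -1],
    [-0.17, -0.01, 0.34, 0, -1],
    [-0.17, -0.01, 0.34, 0, -1],
    [-0.17, -0.01, 0.34, 0, -1],
    [-0.17, -0.01, 0.34, 0, -1]
  ]
}}

```text
clock: 43.05
eef_pos: [0.4539, 0.2323, 0.0987]
tool_rot: [1.0, 0.011, 0.001, -0.0]
ft_force: [-0.5, 0.1, -0.7]
grip_width: 0.0071
```

Run:
```python
from h import *
plan([.4535,.2325,.0797],1.3)
m=imaging.camera_model('wrist');im=snap('wrist','w22.png');crop(im,235,120,475,280,3.3,'w22a.png');np.save('m22.npy',m,allow_pickle=True)
im=snap('side'); crop(im,250,170,390,310,5,'s22.png')
```

```text
at [0.4539 0.2323 0.0987] yaw 1.32 q [ 0.47  0.38 -0.23  0.95  0.    2.02] F [-0.5  0.1 -0.7] w 0.0071 t 43.05
shift [-0.004 -0.002  0.19 ] turn [np.float64(0.0002), np.float64(-1.9998), np.float64(2.0002)]
```

View pics/w22a.png

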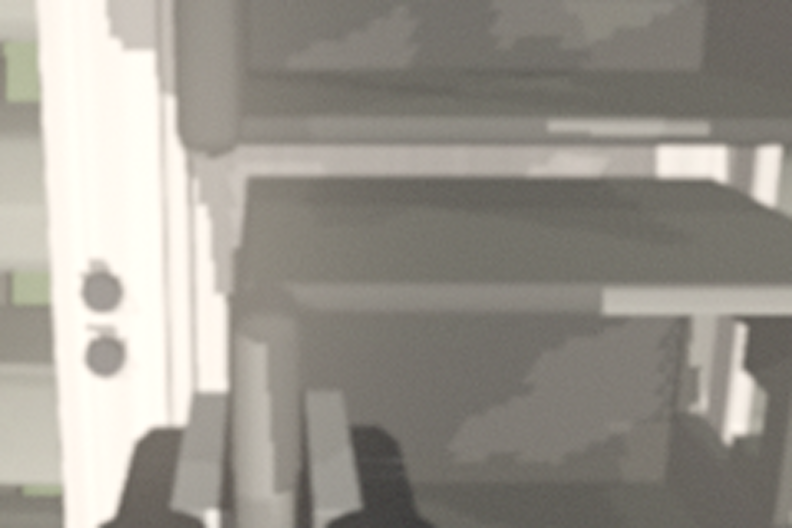

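View pics/s22.png

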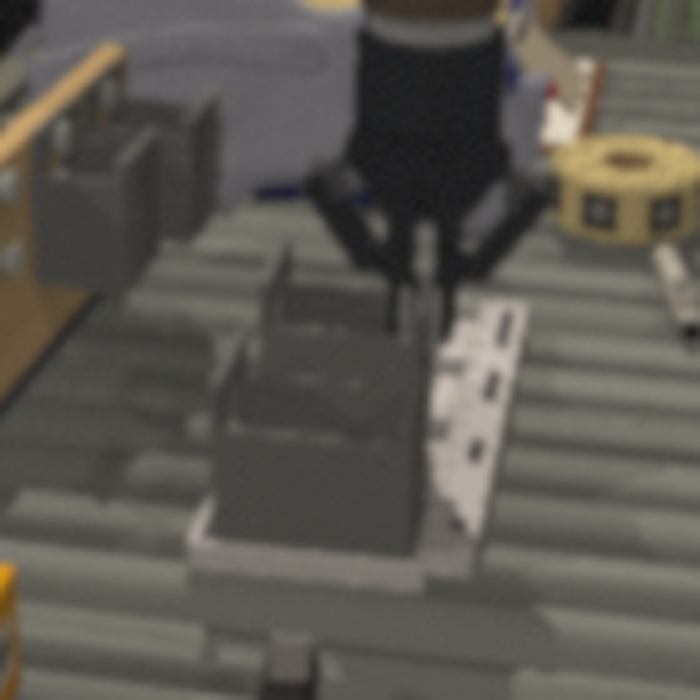

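Run:
```python
from h import *
m=np.load('m22.npy',allow_pickle=True).item()
W=lambda u,v:(235+u/3.3,120+v/3.3)
for n,p,z in [('bin FL bot',W(247,180),.0251),('BL bot',W(715,180),.0251),('f_in',W(197,170),.015),('b_in',W(750,160),.015),('a lip right end',W(210,150),.085)]: print(n,onplane(m,[p],z)[0,:2].round(4))
```

```text
bin FL bot [0.4496 0.2612]
BL bot [0.5328 0.2633]
f_in [0.4403 0.2608]
b_in [0.5434 0.2654]
a lip right end [0.4458 0.2768]
```

Call:
{"fn": "carry_out", "kwargs": {
  "moves": [
    [0, -0.012, 0, 0, -1],
    [0, -0.012, 0.04, 0, -1],
    [0, -0.012, 0.08, 0, -1],
    [0, -0.012, 0.12, 0, -1],
    [0, -0.012, 0.14, 0, -1],
    [0, -0.012, 0.14, 0, -1],
    [0, -0.012, 0.14, 0, -1]
  ]
}}

```text
clock: 43.85
eef_pos: [0.4528, 0.2331, 0.0837]
tool_rot: [1.0, 0.012, -0.0, 0.0]
ft_force: [0.6, -0.1, -1.0]
grip_width: 0.0071
```

Call:
{"fn": "carry_out", "kwargs": {
  "moves": [
    [0, 0, 0.01, 0, -1],
    [0, 0, 0.02, 0, -1],
    [0, 0, 0.03, 0, -1],
    [0, 0, 0.04, 0, -1],
    [0, 0, 0.04, 0, -1],
    [0, 0, 0.04, 0, -1]
  ]
}}

```text
clock: 44.45
eef_pos: [0.4528, 0.2331, 0.0798]
tool_rot: [1.0, 0.012, -0.0, 0.0]
ft_force: [-0.4, 0.1, -1.4]
grip_width: 0.007
```

Call:
{"fn": "carry_out", "kwargs": {
  "moves": [
    [0, 0, 0.01, 0, -1],
    [0, 0, 0.02, 0, -1],
    [0, 0, 0.02, 0, -1],
    [0, 0, 0.02, 0, -1]
  ]
}}

```text
clock: 44.85
eef_pos: [0.453, 0.2332, 0.0797]
tool_rot: [1.0, 0.012, 0.001, -0.0]
ft_force: [-4.3, -1.9, 11.1]
grip_width: 0.0071
```

Call:
{"fn": "carry_out", "kwargs": {
  "moves": [
    [0, 0, 0, 0, -0.6],
    [0, 0, 0, 0, -0.2],
    [0, 0, 0, 0, 0],
    [0, 0, 0, 0, 0],
    [0, 0, -0.2, 0, 0],
    [0, 0, -0.5, 0, 0],
    [0, 0, -0.9, 0, 0],
    [0, 0, -1, 0, 0]
  ]
}}

```text
clock: 45.65
eef_pos: [0.455, 0.2343, 0.1819]
tool_rot: [1.0, 0.012, 0.003, -0.002]
ft_force: [1.1, 0.4, 0.6]
grip_width: 0.0426
```

Call:
{"fn": "carry_out", "kwargs": {
  "moves": [
    [0, 0, -0.3, 0, 0],
    [0, 0, -0.7, 0, 0],
    [0, 0, -0.7, 0, 0],
    [0, 0, -0.7, 0, 0]
  ]
}}

```text
clock: 46.05
eef_pos: [0.4533, 0.2334, 0.2483]
tool_rot: [1.0, 0.012, 0.001, -0.0]
ft_force: [-0.1, 0.2, 0.2]
grip_width: 0.043
```

Run:
```python
from h import *
plan([.6158,.0724,.24],-1.94)
m=imaging.camera_model('wrist');im=snap('wrist','w23.png')
```

```text
at [0.4533 0.2334 0.2483] yaw 1.33 q [0.48 0.26 0.01 1.32 0.   2.02] F [-0.1  0.2  0.2] w 0.043 t 46.05
shift [1.587 1.647 0.084] turn [np.float64(0.0364), np.float64(-1.9636), np.float64(2.0364)]
```

View pics/w23.png

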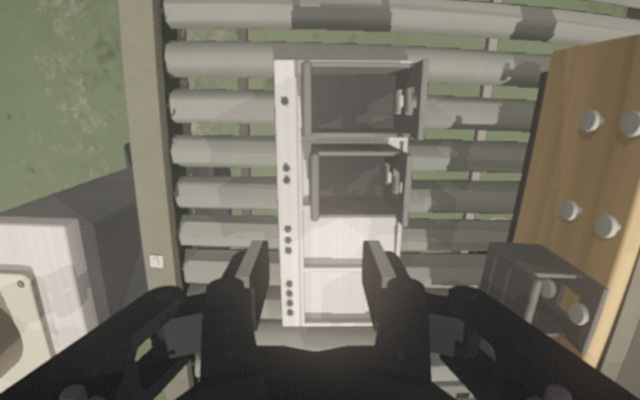

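Call:
{"fn": "carry_out", "kwargs": {
  "moves": [
    [0.3, 0.3, 0, 0.02, 0],
    [0.6, 0.6, 0, 0.036, 0],
    [0.9, 0.9, 0, 0.036, 0],
    [0.9, 0.9, 0, 0.036, 0]
  ]
}}

```text
clock: 46.5
eef_pos: [0.547, 0.1416, 0.2449]
tool_rot: [1.0, -0.019, -0.001, 0.001]
ft_force: [-0.1, 0.6, 0.6]
grip_width: 0.043
```

Run:
```python
from h import *
plan([.6158,.0724,.208],-1.94)
```

```text
at [0.547  0.1416 0.2449] yaw -2.23 q [ 0.25  0.38  0.17  1.36 -0.    1.86] F [-0.1  0.6  0.6] w 0.043 t 46.5
shift [0.716 0.664 0.369] turn [np.float64(-0.0032), np.float64(-2.0032), np.float64(1.9968)]
```

Call:
{"fn": "carry_out", "kwargs": {
  "moves": [
    [0.3, 0.3, 0, 0, 0],
    [0.7, 0.65, 0.2, 0, 0],
    [0.7, 0.65, 0.37, 0, 0],
    [0.7, 0.65, 0.37, 0, 0],
    [0.7, 0.65, 0.37, 0, 0],
    [0.7, 0.65, 0.37, 0, 0]
  ]
}}

```text
clock: 47.1
eef_pos: [0.6121, 0.0791, 0.2114]
tool_rot: [1.0, -0.016, 0.0, -0.0]
ft_force: [-1.5, -0.8, 0.3]
grip_width: 0.0426
```

Run:
```python
from h import *
plan([.6158,.0724,.134],-1.94)
m=imaging.camera_model('wrist'); im=snap('wrist','w24.png');np.save('m24.npy',m,allow_pickle=True)
im=np.clip(im.astype(float)*1.6,0,255).astype(np.uint8)
crop(im,275,140,475,290,4,'w24a.png')
```

```text
at [0.6121 0.0791 0.2114] yaw -1.82 q [0.13 0.5  0.26 1.34 0.   1.73] F [-1.5 -0.8  0.3] w 0.0426 t 47.1
shift [0.039 0.066 0.774] turn [np.float64(0.0014), np.float64(-1.9986), np.float64(2.0014)]
```

View pics/w24a.png

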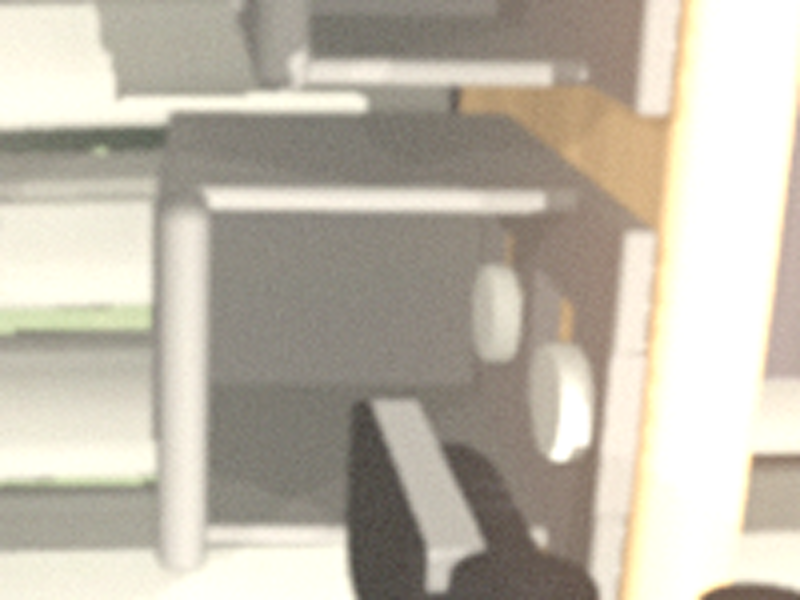

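Run:
```python
from h import *
m=np.load('m24.npy',allow_pickle=True).item()
W=lambda u,v:(275+u/4,140+v/4)
P=onplane(m,[W(185,195),W(183,570)],.14);print(P.round(4),P.mean(0).round(4))
plan([*P.mean(0)[:2],.134],-1.94)
```

```text
[[0.6157 0.1    0.14  ]
 [0.6138 0.0392 0.14  ]] [0.6148 0.0696 0.14  ]
at [0.6124 0.0792 0.212 ] yaw -1.81 q [0.13 0.5  0.26 1.34 0.   1.73] F [-0.1  0.4  0.7] w 0.0427 t 47.15
shift [0.026 0.096 0.78 ] turn [np.float64(0.0015), np.float64(-1.9985), np.float64(2.0015)]
```

Call:
{"fn": "carry_out", "kwargs": {
  "moves": [
    [0.026, 0.09, 0.2, 0.001, 0],
    [0.026, 0.09, 0.5, 0.001, 0],
    [0.026, 0.09, 0.75, 0.001, 0],
    [0.026, 0.09, 0.75, 0.001, 0],
    [0.026, 0.09, 0.75, 0.001, 0],
    [0.026, 0.09, 0.75, 0.001, 0],
    [0.026, 0.09, 0.75, 0.001, 0]
  ]
}}

```text
clock: 47.85
eef_pos: [0.6162, 0.0693, 0.1381]
tool_rot: [1.0, -0.017, 0.002, -0.0]
ft_force: [-0.1, -0.1, -0.1]
grip_width: 0.0428
```

Run:
```python
from h import *
plan([.6148,.07,.134],-1.94)
im=snap('wrist','w25.png')
```

```text
at [0.6162 0.0693 0.1381] yaw -1.97 q [0.11 0.54 0.14 1.17 0.   1.72] F [-0.1 -0.1 -0.1] w 0.0428 t 47.85
shift [-0.015 -0.007  0.041] turn [np.float64(-0.0004), np.float64(-2.0004), np.float64(1.9996)]
```

View pics/w25.png

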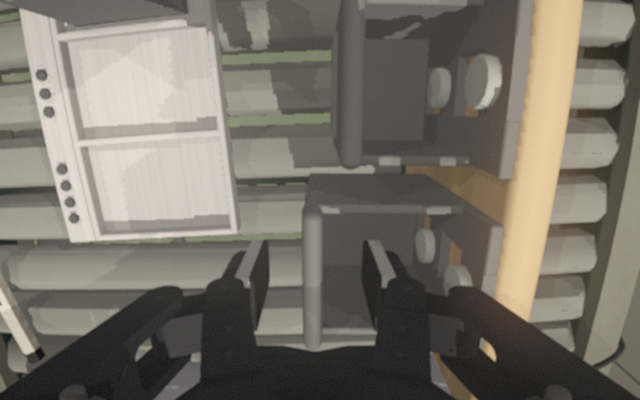

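Call:
{"fn": "carry_out", "kwargs": {
  "moves": [
    [-0.012, -0.005, 0.03, 0, 0],
    [-0.012, -0.005, 0.03, 0, 0],
    [-0.012, -0.005, 0.03, 0, -1],
    [-0.012, -0.005, 0.03, 0, -1],
    [-0.012, -0.005, 0.03, 0, -1],
    [-0.012, -0.005, 0.03, 0, -1],
    [-0.012, -0.005, 0.03, 0, -1],
    [-0.012, -0.005, 0.03, 0, -1],
    [-0.012, -0.005, 0.03, 0, -1]
  ]
}}

```text
clock: 48.8
eef_pos: [0.6148, 0.0695, 0.1336]
tool_rot: [1.0, -0.017, 0.001, -0.0]
ft_force: [3.0, 0.4, 4.1]
grip_width: 0.0068
```

Call:
{"fn": "carry_out", "kwargs": {
  "moves": [
    [0, 0, -0.02, 0, -1],
    [0, 0, -0.04, 0, -1],
    [0, 0, -0.06, 0, -1],
    [0, 0, -0.08, 0, -1],
    [0, 0, -0.1, 0, -1],
    [0, 0, -0.1, 0, -1]
  ]
}}

```text
clock: 49.4
eef_pos: [0.6146, 0.0693, 0.1411]
tool_rot: [1.0, -0.018, 0.0, 0.0]
ft_force: [8.7, 0.2, -6.2]
grip_width: 0.0071
```

Call:
{"fn": "carry_out", "kwargs": {
  "moves": [
    [0, 0, -0.02, 0, -1],
    [0, 0, -0.04, 0, -1],
    [0, 0, -0.06, 0, -1],
    [0, 0, -0.08, 0, -1],
    [0, 0, -0.09, 0, -1],
    [0, 0, -0.09, 0, -1],
    [0, 0, -0.09, 0, -1]
  ]
}}

```text
clock: 50.1
eef_pos: [0.6129, 0.0695, 0.1513]
tool_rot: [1.0, -0.017, -0.001, 0.0]
ft_force: [-0.4, 1.4, -1.3]
grip_width: 0.007
```

Call:
{"fn": "carry_out", "kwargs": {
  "moves": [
    [-0.02, 0, 0, 0, -1],
    [-0.04, 0, 0, 0, -1],
    [-0.06, 0, 0, 0, -1],
    [-0.06, 0, 0, 0, -1]
  ]
}}

```text
clock: 50.5
eef_pos: [0.6074, 0.0697, 0.1519]
tool_rot: [1.0, -0.017, -0.0, 0.0]
ft_force: [1.0, 0.4, -0.8]
grip_width: 0.0071
```

Call:
{"fn": "carry_out", "kwargs": {
  "moves": [
    [-0.03, 0, 0, 0, -1],
    [-0.06, 0, 0, 0, -1],
    [-0.1, 0, 0, 0, -1],
    [-0.14, 0, 0, 0, -1],
    [-0.2, 0, 0, 0, -1],
    [-0.3, 0, 0, 0, -1],
    [-0.3, 0, 0, 0, -1],
    [-0.3, 0, 0, 0, -1]
  ]
}}

```text
clock: 51.3
eef_pos: [0.5779, 0.0707, 0.1521]
tool_rot: [1.0, -0.017, 0.0, -0.0]
ft_force: [-0.3, -0.1, -1.8]
grip_width: 0.0067
```

Run:
```python
from h import *
plan([.462,.158,.152],1.3)
m=imaging.camera_model('wrist');im=snap('wrist','w26.png');np.save('m26.npy',m,allow_pickle=True)
crop(im,20,0,320,240,2.6,'w26a.png')
```

```text
at [0.5779 0.0707 0.1521] yaw -1.99 q [ 0.12  0.46  0.05  1.16 -0.    1.73] F [-0.3 -0.1 -1.8] w 0.0067 t 51.3
shift [-1.188 -0.832 -0.   ] turn [np.float64(-0.0366), np.float64(-2.0366), np.float64(1.9634)]
```

View pics/w26.png

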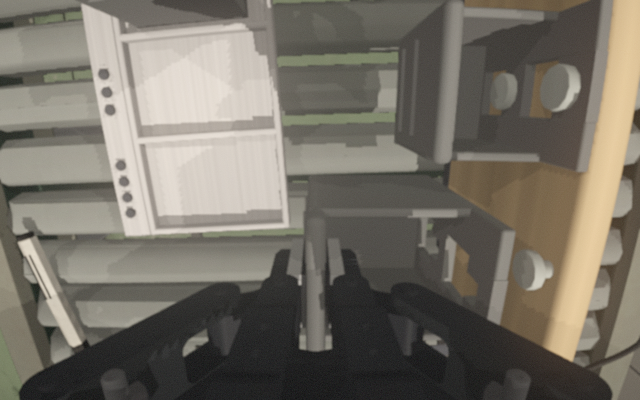

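View pics/w26a.png

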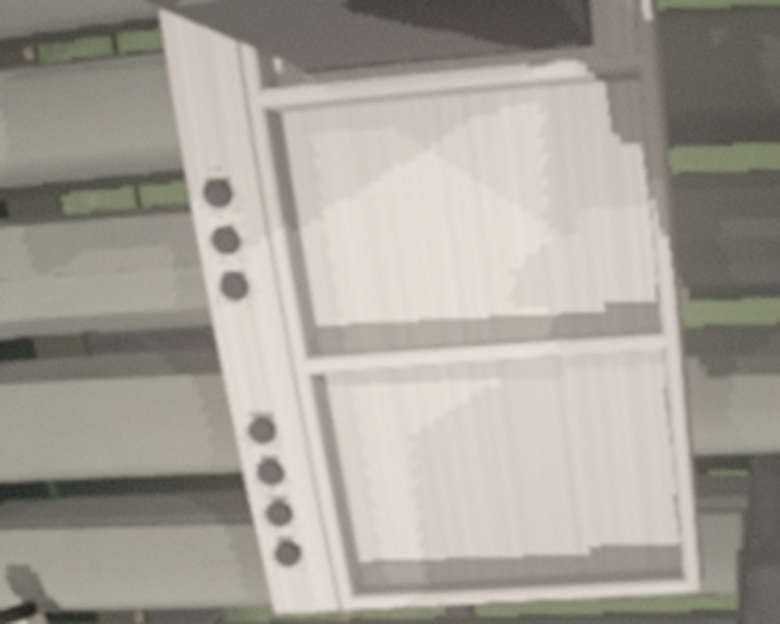

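Run:
```python
from h import *
m=np.load('m26.npy',allow_pickle=True).item()
W=lambda u,v:(20+u/2.6,v/2.6)
for n,p in dict(d2_f=W(265,103),d2_b=W(590,75),d3_f=W(308,365),d3_b=W(668,341),R_f_in=W(352,590),R_b_in=W(684,574),TR=W(698,590),BR=W(275,613),fin3=W(292,225),bin3=W(660,225),fin4=W(333,480),bin4=W(676,480)).items(): print(n,onplane(m,[p],.015)[0,:2].round(4))
```

```text
d2_f [0.4414 0.1918]
d2_b [0.5334 0.1933]
d3_f [0.4431 0.1187]
d3_b [0.5504 0.121 ]
R_f_in [0.4452 0.048 ]
R_b_in [0.5508 0.05  ]
TR [0.5548 0.0446]
BR [0.4182 0.0409]
fin3 [0.4445 0.1585]
bin3 [0.5501 0.1531]
fin4 [0.4451 0.0837]
bin4 [0.5502 0.0799]
```

Call:
{"fn": "carry_out", "kwargs": {
  "moves": [
    [-0.3, 0, 0, -0.01, -1],
    [-0.7, 0, 0, -0.036, -1],
    [-1, 0, 0, -0.036, -1],
    [-1, -0.2, 0, -0.036, -1],
    [-1, -0.5, 0.1, -0.036, -1],
    [-1, -0.8, 0.2, -0.036, -1],
    [-1, -0.8, 0.2, -0.036, -1],
    [-1, -0.8, 0.2, -0.036, -1]
  ]
}}

```text
clock: 52.15
eef_pos: [0.4808, 0.1546, 0.1316]
tool_rot: [1.0, 0.012, -0.0, 0.0]
ft_force: [-0.4, -0.3, -1.6]
grip_width: 0.007
```

Run:
```python
from h import *
plan([.463,.1572,.097],1.3)
```

```text
at [0.4808 0.1546 0.1316] yaw 1.33 q [ 0.31  0.34 -0.2   1.03 -0.    1.86] F [-0.4 -0.3 -1.6] w 0.007 t 52.15
shift [-0.177 -0.03   0.346] turn [np.float64(0.0004), np.float64(-1.9996), np.float64(2.0004)]
```

Call:
{"fn": "carry_out", "kwargs": {
  "moves": [
    [-0.1, -0.01, 0.1, 0, -1],
    [-0.17, -0.03, 0.2, 0, -1],
    [-0.17, -0.03, 0.34, 0, -1],
    [-0.17, -0.03, 0.34, 0, -1],
    [-0.17, -0.03, 0.34, 0, -1],
    [-0.17, -0.03, 0.34, 0, -1],
    [-0.17, -0.03, 0.34, 0, -1]
  ]
}}

```text
clock: 52.85
eef_pos: [0.4645, 0.1567, 0.0987]
tool_rot: [1.0, 0.011, 0.001, -0.0]
ft_force: [0.0, -0.7, -1.8]
grip_width: 0.007
```

Run:
```python
from h import *
plan([.463,.1572,.0797],1.3)
m=imaging.camera_model('wrist');im=snap('wrist','w27.png');crop(im,235,120,475,280,3.3,'w27a.png');np.save('m27.npy',m,allow_pickle=True)
```

```text
at [0.4645 0.1567 0.0987] yaw 1.21 q [ 0.33  0.35 -0.28  0.93 -0.    1.88] F [ 0.  -0.7 -1.8] w 0.007 t 52.85
shift [-0.015 -0.005  0.19 ] turn [np.float64(-0.0009), np.float64(-2.0009), np.float64(1.9991)]
```

View pics/w27a.png

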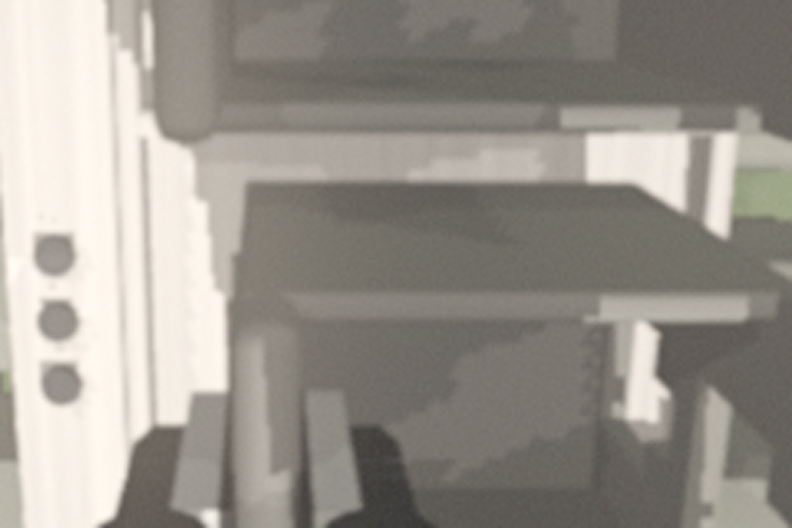

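Run:
```python
from h import *
m=np.load('m27.npy',allow_pickle=True).item()
W=lambda u,v:(235+u/3.3,120+v/3.3)
for n,p,z in [('bin FL bot',W(247,184),.0251),('BL bot',W(635,184),.0251),('f_in',W(148,170),.015),('b_in',W(690,170),.015),('b lip right end',W(187,138),.085)]: print(n,onplane(m,[p],z)[0,:2].round(4))
```

```text
bin FL bot [0.4603 0.1849]
BL bot [0.529  0.1865]
f_in [0.4418 0.1851]
b_in [0.5427 0.1874]
b lip right end [0.4537 0.2026]
```

Call:
{"fn": "carry_out", "kwargs": {
  "moves": [
    [-0.02, -0.013, 0, 0, -1],
    [-0.02, -0.013, 0.04, 0, -1],
    [-0.02, -0.013, 0.08, 0, -1],
    [-0.02, -0.013, 0.12, 0, -1],
    [-0.02, -0.013, 0.15, 0, -1],
    [-0.02, -0.013, 0.15, 0, -1],
    [-0.02, -0.013, 0.15, 0, -1]
  ]
}}

```text
clock: 53.6
eef_pos: [0.4615, 0.158, 0.0826]
tool_rot: [1.0, 0.011, -0.0, 0.0]
ft_force: [0.5, -0.4, -1.6]
grip_width: 0.007
```

Call:
{"fn": "carry_out", "kwargs": {
  "moves": [
    [0, 0, 0.01, 0, -1],
    [0, 0, 0.02, 0, -1],
    [0, 0, 0.03, 0, -1],
    [0, 0, 0.04, 0, -1],
    [0, 0, 0.04, 0, -1],
    [0, 0, 0.04, 0, -1]
  ]
}}

```text
clock: 54.2
eef_pos: [0.4618, 0.1581, 0.0794]
tool_rot: [1.0, 0.011, 0.0, -0.0]
ft_force: [-1.3, -0.9, 6.3]
grip_width: 0.0073
```

Contact at the same height as before, so it is on the floor. I'll release.

Call:
{"fn": "carry_out", "kwargs": {
  "moves": [
    [0, 0, 0.003, 0, -0.6],
    [0, 0, 0, 0, -0.2],
    [0, 0, 0, 0, 0],
    [0, 0, 0, 0, 0],
    [0, 0, -0.2, 0, 0],
    [0, 0, -0.5, 0, 0],
    [0, 0, -0.9, 0, 0],
    [0, 0, -1, 0, 0]
  ]
}}

```text
clock: 55.0
eef_pos: [0.464, 0.1588, 0.1829]
tool_rot: [1.0, 0.011, 0.004, -0.001]
ft_force: [0.1, 0.6, 0.1]
grip_width: 0.0426
```

Call:
{"fn": "carry_out", "kwargs": {
  "moves": [
    [0, 0, -0.3, 0, 0],
    [0, 0, -0.7, 0, -0.4],
    [0, 0, -0.7, 0, -0.4],
    [0, 0, -0.7, 0, -0.4]
  ]
}}

```text
clock: 55.4
eef_pos: [0.4621, 0.1582, 0.2493]
tool_rot: [1.0, 0.011, 0.001, -0.0]
ft_force: [0.7, 0.5, -0.2]
grip_width: 0.0258
```

Run:
```python
from h import *
plan([.6315,.1465,.208],-1.94)
im=snap('wrist','w28.png')
```

```text
at [0.4621 0.1582 0.2493] yaw 1.24 q [ 0.33  0.22 -0.04  1.31 -0.    1.88] F [ 0.7  0.5 -0.2] w 0.0258 t 55.4
shift [1.69  0.154 0.417] turn [np.float64(0.0354), np.float64(-1.9646), np.float64(2.0354)]
```

View pics/w28.png

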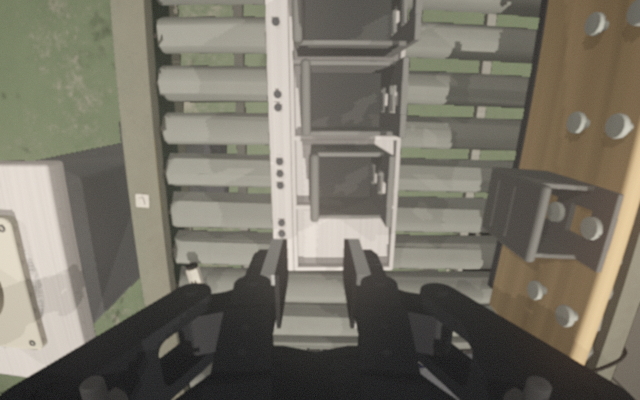

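Call:
{"fn": "carry_out", "kwargs": {
  "moves": [
    [0.3, 0, 0, 0.02, -0.4],
    [0.6, 0.1, 0, 0.036, -0.4],
    [0.9, 0.12, 0, 0.036, -0.4],
    [0.9, 0.12, 0, 0.036, -0.4]
  ]
}}

```text
clock: 55.85
eef_pos: [0.5538, 0.1473, 0.2455]
tool_rot: [1.0, -0.018, -0.001, 0.001]
ft_force: [-0.6, 0.2, -0.9]
grip_width: 0.0256
```

Call:
{"fn": "carry_out", "kwargs": {
  "moves": [
    [0.3, 0, 0, 0, -0.4],
    [0.6, 0.02, 0.2, 0, -0.4],
    [0.78, 0.02, 0.4, 0, -0.4],
    [0.78, 0.02, 0.4, 0, -0.4],
    [0.78, 0.02, 0.4, 0, -0.4],
    [0.78, 0.02, 0.4, 0, -0.4]
  ]
}}

```text
clock: 56.45
eef_pos: [0.6288, 0.1435, 0.2094]
tool_rot: [1.0, -0.017, -0.0, -0.0]
ft_force: [-0.0, -0.1, 0.3]
grip_width: 0.0261
```

Run:
```python
from h import *
plan([.6315,.1465,.134],-1.94)
m=imaging.camera_model('wrist'); im=snap('wrist','w29.png');np.save('m29.npy',m,allow_pickle=True)
im=np.clip(im.astype(float)*1.6,0,255).astype(np.uint8)
crop(im,275,140,475,290,4,'w29a.png')
```

```text
at [0.6288 0.1435 0.2094] yaw -1.97 q [0.22 0.56 0.35 1.37 0.   1.83] F [-0.  -0.1  0.3] w 0.0261 t 56.45
shift [ 0.026 -0.031  0.754] turn [np.float64(-0.0003), np.float64(-2.0003), np.float64(1.9997)]
```

View pics/w29a.png

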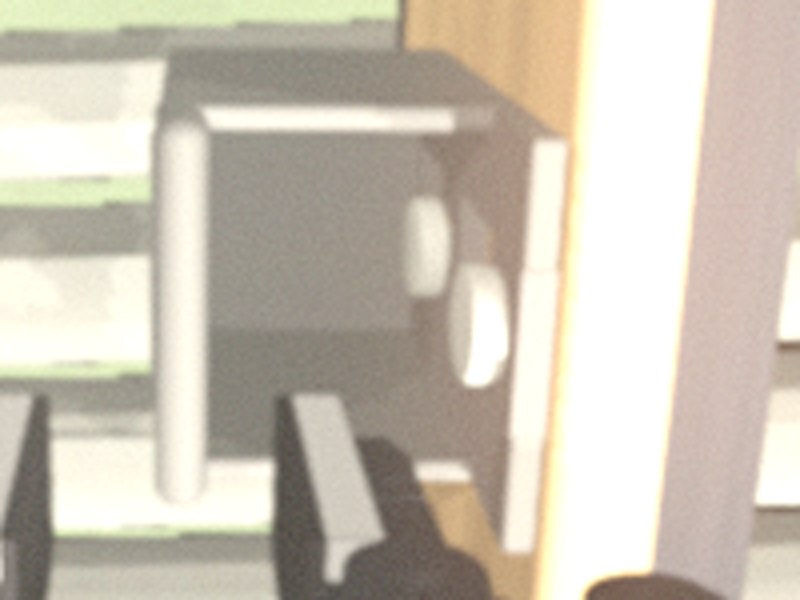

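Run:
```python
from h import *
m=np.load('m29.npy',allow_pickle=True).item()
W=lambda u,v:(275+u/4,140+v/4)
P=onplane(m,[W(184,115),W(182,500)],.14);print(P.round(4),P.mean(0).round(4))
plan([*P.mean(0)[:2],.134],-1.94)
```

```text
[[0.6326 0.1765 0.14  ]
 [0.6305 0.1168 0.14  ]] [0.6316 0.1466 0.14  ]
at [0.6291 0.1436 0.21  ] yaw -1.96 q [0.22 0.55 0.35 1.37 0.   1.83] F [-0.5  0.1  0.4] w 0.0256 t 56.5
shift [ 0.023 -0.031  0.76 ] turn [np.float64(-0.0003), np.float64(-2.0003), np.float64(1.9997)]
```

Call:
{"fn": "carry_out", "kwargs": {
  "moves": [
    [0.015, -0.035, 0.1, 0, -0.4],
    [0.015, -0.035, 0.3, 0, -0.4],
    [0.015, -0.035, 0.5, 0, -0.4],
    [0.015, -0.035, 0.74, 0, -0.4],
    [0.015, -0.035, 0.74, 0, -0.4],
    [0.015, -0.035, 0.74, 0, -0.4],
    [0.015, -0.035, 0.74, 0, -0.4]
  ]
}}

```text
clock: 57.2
eef_pos: [0.6322, 0.1471, 0.1366]
tool_rot: [1.0, -0.017, 0.001, -0.0]
ft_force: [0.6, -0.4, 0.3]
grip_width: 0.0259
```

Run:
```python
from h import *
plan([.6312,.1466,.134],-1.94)
im=snap('wrist','w30.png')
```

```text
at [0.6322 0.1471 0.1366] yaw -1.98 q [0.23 0.6  0.24 1.21 0.   1.83] F [ 0.6 -0.4  0.3] w 0.0259 t 57.2
shift [-0.01   0.005  0.026] turn [np.float64(-0.0005), np.float64(-2.0005), np.float64(1.9995)]
```

View pics/w30.png

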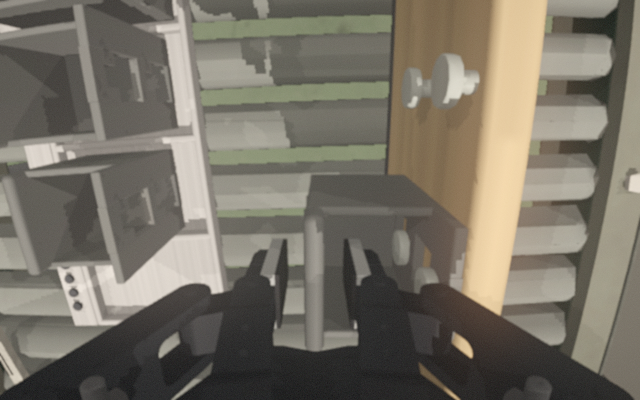

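Centred (lip at column 314, fingers 285 and 347). I'll grip and raise.

Call:
{"fn": "carry_out", "kwargs": {
  "moves": [
    [-0.008, 0, 0.02, 0, -0.4],
    [-0.008, 0, 0.02, 0, -0.4],
    [-0.008, 0, 0.02, 0, -1],
    [-0.008, 0, 0.02, 0, -1],
    [-0.008, 0, 0.02, 0, -1],
    [-0.008, 0, 0.02, 0, -1],
    [-0.008, 0, 0.02, 0, -1],
    [-0.008, 0, 0.02, 0, -1]
  ]
}}

```text
clock: 58.05
eef_pos: [0.6317, 0.1468, 0.1338]
tool_rot: [1.0, -0.017, 0.002, -0.0]
ft_force: [4.3, -0.7, 5.0]
grip_width: 0.0068
```

Call:
{"fn": "carry_out", "kwargs": {
  "moves": [
    [0, 0, -0.02, 0, -1],
    [0, 0, -0.04, 0, -1],
    [0, 0, -0.06, 0, -1],
    [0, 0, -0.08, 0, -1],
    [0, 0, -0.1, 0, -1],
    [0, 0, -0.1, 0, -1]
  ]
}}

```text
clock: 58.65
eef_pos: [0.6312, 0.1464, 0.1407]
tool_rot: [1.0, -0.018, -0.0, 0.0]
ft_force: [9.1, 0.7, -5.6]
grip_width: 0.0074
```

Call:
{"fn": "carry_out", "kwargs": {
  "moves": [
    [0, 0, -0.02, 0, -1],
    [0, 0, -0.04, 0, -1],
    [0, 0, -0.06, 0, -1],
    [0, 0, -0.08, 0, -1],
    [0, 0, -0.09, 0, -1],
    [0, 0, -0.09, 0, -1],
    [0, 0, -0.09, 0, -1]
  ]
}}

```text
clock: 59.35
eef_pos: [0.6294, 0.1467, 0.151]
tool_rot: [1.0, -0.017, -0.001, 0.0]
ft_force: [0.1, 0.0, -1.6]
grip_width: 0.007
```

Call:
{"fn": "carry_out", "kwargs": {
  "moves": [
    [-0.02, 0, 0, 0, -1],
    [-0.04, 0, 0, 0, -1],
    [-0.06, 0, 0, 0, -1],
    [-0.06, 0, 0, 0, -1]
  ]
}}

```text
clock: 59.75
eef_pos: [0.6241, 0.147, 0.1519]
tool_rot: [1.0, -0.017, -0.0, 0.0]
ft_force: [0.2, 0.4, -2.2]
grip_width: 0.0069
```

Call:
{"fn": "carry_out", "kwargs": {
  "moves": [
    [-0.03, 0, 0, 0, -1],
    [-0.06, 0, 0, 0, -1],
    [-0.1, 0, 0, 0, -1],
    [-0.14, 0, 0, 0, -1],
    [-0.2, 0, 0, 0, -1],
    [-0.3, 0, 0, 0, -1],
    [-0.3, 0, 0, 0, -1],
    [-0.3, 0, 0, 0, -1]
  ]
}}

```text
clock: 60.55
eef_pos: [0.5945, 0.1481, 0.1521]
tool_rot: [1.0, -0.017, 0.0, -0.0]
ft_force: [-0.4, -0.3, -0.8]
grip_width: 0.0073
```

Run:
```python
from h import *
plan([.472,.083,.152],1.3)
im=snap('wrist','w31.png')
```

```text
at [0.5945 0.1481 0.1521] yaw -1.98 q [ 0.24  0.52  0.14  1.19 -0.    1.85] F [-0.4 -0.3 -0.8] w 0.0073 t 60.55
shift [-1.202  0.693  0.   ] turn [np.float64(-0.0365), np.float64(-2.0365), np.float64(1.9635)]
```

View pics/w31.png

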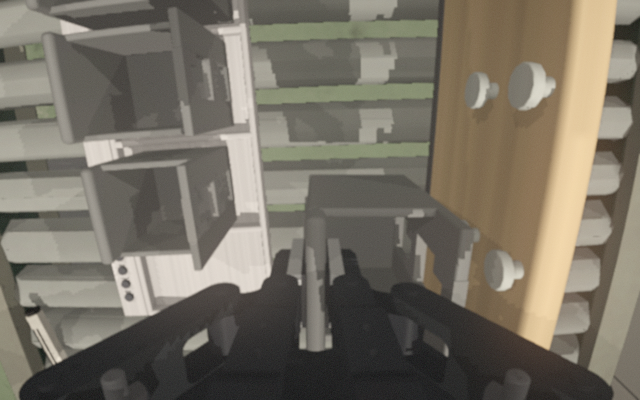

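Call:
{"fn": "carry_out", "kwargs": {
  "moves": [
    [0, 0.3, 0, -0.02, -1],
    [0, 0.65, 0, -0.036, -1],
    [0, 0.69, 0, -0.036, -1],
    [-0.3, 0.69, 0, -0.036, -1],
    [-0.6, 0.69, 0, -0.036, -1],
    [-1, 0.69, 0.1, -0.036, -1],
    [-1, 0.69, 0.2, -0.036, -1],
    [-1, 0.69, 0.2, -0.036, -1],
    [-1, 0.69, 0.2, -0.036, -1]
  ]
}}

```text
clock: 61.5
eef_pos: [0.4939, 0.083, 0.1325]
tool_rot: [1.0, 0.011, 0.001, -0.0]
ft_force: [0.0, -0.3, -1.5]
grip_width: 0.007
```

Run:
```python
from h import *
plan([.471,.083,.097],1.3)
im=snap('wrist','w32.png')
```

```text
at [0.4939 0.083  0.1325] yaw 1.25 q [ 0.17  0.33 -0.21  1.03  0.    1.72] F [ 0.  -0.3 -1.5] w 0.007 t 61.5
shift [-0.23  -0.005  0.354] turn [np.float64(-0.0005), np.float64(-2.0005), np.float64(1.9995)]
```

View pics/w32.png

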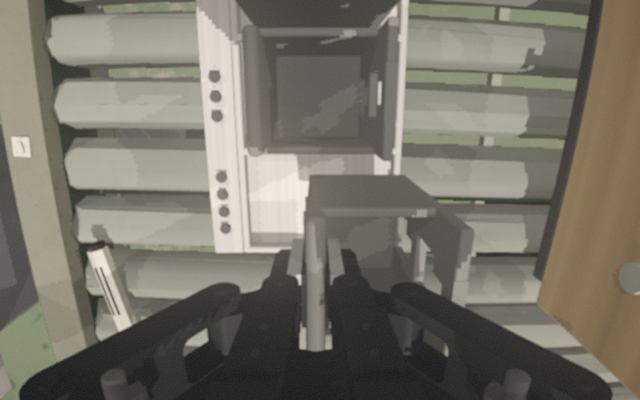

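Call:
{"fn": "carry_out", "kwargs": {
  "moves": [
    [-0.1, 0, 0.1, 0, -1],
    [-0.22, 0, 0.2, 0, -1],
    [-0.22, 0, 0.34, 0, -1],
    [-0.22, 0, 0.34, 0, -1],
    [-0.22, 0, 0.34, 0, -1],
    [-0.22, 0, 0.34, 0, -1],
    [-0.22, 0, 0.34, 0, -1]
  ]
}}

```text
clock: 62.25
eef_pos: [0.4713, 0.0822, 0.0986]
tool_rot: [1.0, 0.011, 0.001, -0.0]
ft_force: [0.1, 0.6, -1.5]
grip_width: 0.0068
```

Run:
```python
from h import *
plan([.471,.083,.0797],1.3)
m=imaging.camera_model('wrist');im=snap('wrist','w33.png');crop(im,205,120,445,280,3.3,'w33a.png');np.save('m33.npy',m,allow_pickle=True)
```

```text
at [0.4713 0.0822 0.0986] yaw 1.24 q [ 0.17  0.33 -0.31  0.92 -0.    1.72] F [ 0.1  0.6 -1.5] w 0.0068 t 62.25
shift [-0.003 -0.008  0.189] turn [np.float64(-0.0007), np.float64(-2.0007), np.float64(1.9993)]
```

View pics/w33a.png

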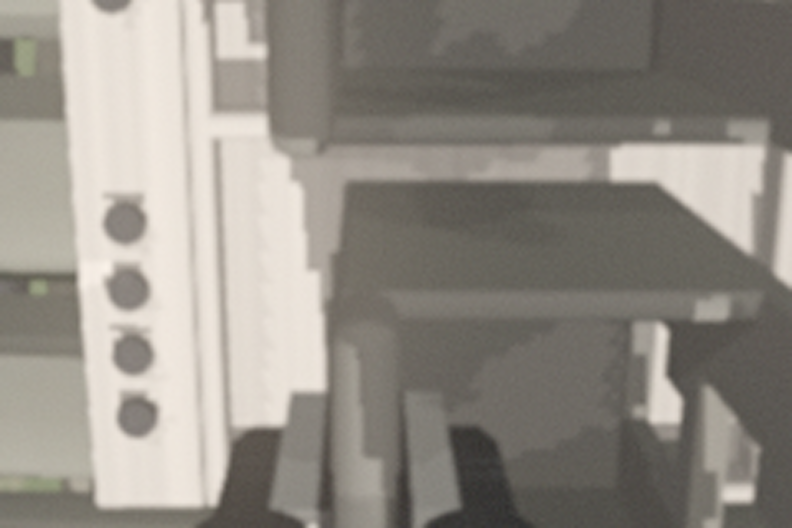

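Run:
```python
from h import *
m=np.load('m33.npy',allow_pickle=True).item()
W=lambda u,v:(205+u/3.3,120+v/3.3)
for n,p,z in [('bin FL bot',W(345,184),.0251),('BL bot',W(655,184),.0251),('d3 top',W(240,113),.015),('d3 bot',W(240,136),.015),('f_in',W(215,200),.015),('b_in',W(755,200),.015),('ledge BR',W(98,507),.015),('box R',W(215,507),.015),('c lip R',W(298,148),.085)]: print(n,onplane(m,[p],z)[0,:2].round(4))
```

```text
bin FL bot [0.467  0.1103]
BL bot [0.5218 0.1116]
d3 top [0.4475 0.1211]
d3 bot [0.4475 0.1168]
f_in [0.4428 0.1047]
b_in [0.5438 0.107 ]
ledge BR [0.418  0.0407]
box R [0.4418 0.0413]
c lip R [0.462  0.1269]
```

Call:
{"fn": "carry_out", "kwargs": {
  "moves": [
    [0, -0.019, 0, 0, -1],
    [0, -0.019, 0.04, 0, -1],
    [0, -0.019, 0.08, 0, -1],
    [0, -0.019, 0.12, 0, -1],
    [0, -0.019, 0.15, 0, -1],
    [0, -0.019, 0.15, 0, -1],
    [0, -0.019, 0.15, 0, -1]
  ]
}}

```text
clock: 63.0
eef_pos: [0.4701, 0.0839, 0.0826]
tool_rot: [1.0, 0.011, -0.0, 0.0]
ft_force: [-0.5, 0.6, -1.6]
grip_width: 0.0071
```

Call:
{"fn": "carry_out", "kwargs": {
  "moves": [
    [0, 0, 0.01, 0, -1],
    [0, 0, 0.02, 0, -1],
    [0, 0, 0.03, 0, -1],
    [0, 0, 0.04, 0, -1],
    [0, 0, 0.04, 0, -1],
    [0, 0, 0.04, 0, -1]
  ]
}}

```text
clock: 63.6
eef_pos: [0.4704, 0.084, 0.0795]
tool_rot: [1.0, 0.011, 0.0, -0.0]
ft_force: [-1.7, 0.1, 5.1]
grip_width: 0.0068
```

Call:
{"fn": "carry_out", "kwargs": {
  "moves": [
    [0, 0, 0.003, 0, -0.7],
    [0, 0, 0, 0, -0.4],
    [0, 0, 0, 0, -0.4],
    [0, 0, 0, 0, -0.4],
    [0, 0, -0.2, 0, -0.4],
    [0, 0, -0.5, 0, -0.4],
    [0, 0, -0.9, 0, -0.4],
    [0, 0, -1, 0, -0.4]
  ]
}}

```text
clock: 64.4
eef_pos: [0.4726, 0.0844, 0.1829]
tool_rot: [1.0, 0.011, 0.004, -0.001]
ft_force: [0.8, 0.4, 0.5]
grip_width: 0.0258
```

Call:
{"fn": "carry_out", "kwargs": {
  "moves": [
    [0, 0, -0.3, 0, 0],
    [0, 0, -0.7, 0, 0],
    [-0.4, 0.4, -1, 0, 0],
    [-0.8, 0.8, -1, 0, 0],
    [-1, 1, -1, 0, 0],
    [-1, 1, -1, 0, 0]
  ]
}}

```text
clock: 65.0
eef_pos: [0.3687, -0.0207, 0.2789]
tool_rot: [1.0, 0.008, -0.001, 0.001]
ft_force: [-0.6, -0.7, -0.7]
grip_width: 0.0428
```

Call:
{"fn": "carry_out", "kwargs": {
  "moves": [
    [0, 0.3, 0, 0, 0],
    [0, 0.7, 0, 0, 0],
    [0, 1, 0, 0, 0],
    [0, 1, 0, 0, 0],
    [0, 1, 0, 0, 0]
  ]
}}

```text
clock: 65.5
eef_pos: [0.3746, -0.1183, 0.2782]
tool_rot: [1.0, 0.01, -0.0, -0.0]
ft_force: [0.7, 0.1, -0.6]
grip_width: 0.0427
```

Run:
```python
from h import *
plan([.471,.083,.0797])
m=imaging.camera_model('wrist');im=snap('wrist','w34.png');np.save('m34.npy',m,allow_pickle=True)
im=snap('side'); crop(im,230,150,400,310,4.5,'s34.png')
im=snap('top','t34.png'); crop(im,215,115,365,255,5,'t34a.png')
```

```text
at [ 0.3746 -0.1183  0.2782] yaw 1.16 q [-0.31  0.02 -0.2   1.36  0.    1.24] F [ 0.7  0.1 -0.6] w 0.0427 t 65.5
shift [ 1.006 -1.991  1.986] turn None
```

View pics/w34.png

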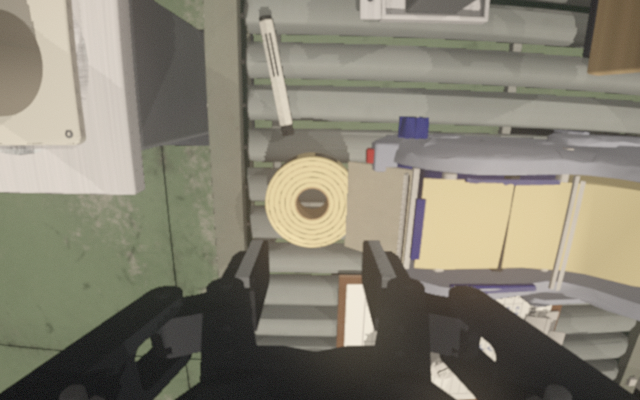

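View pics/s34.png

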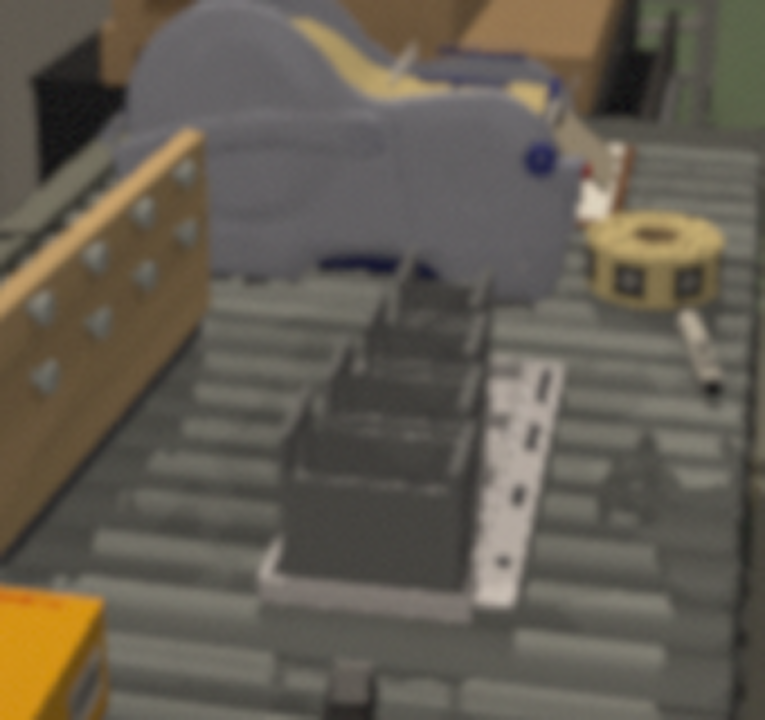

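View pics/t34.png

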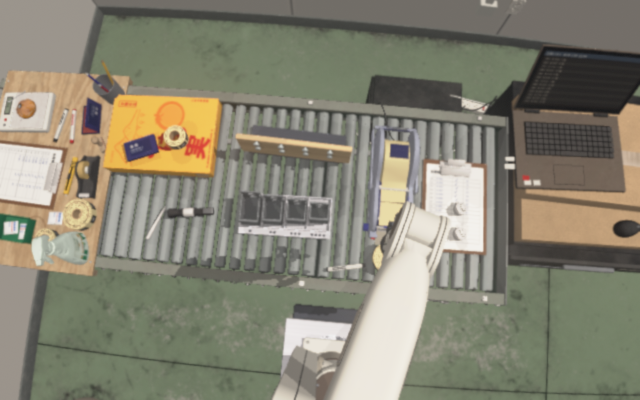

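View pics/t34a.png

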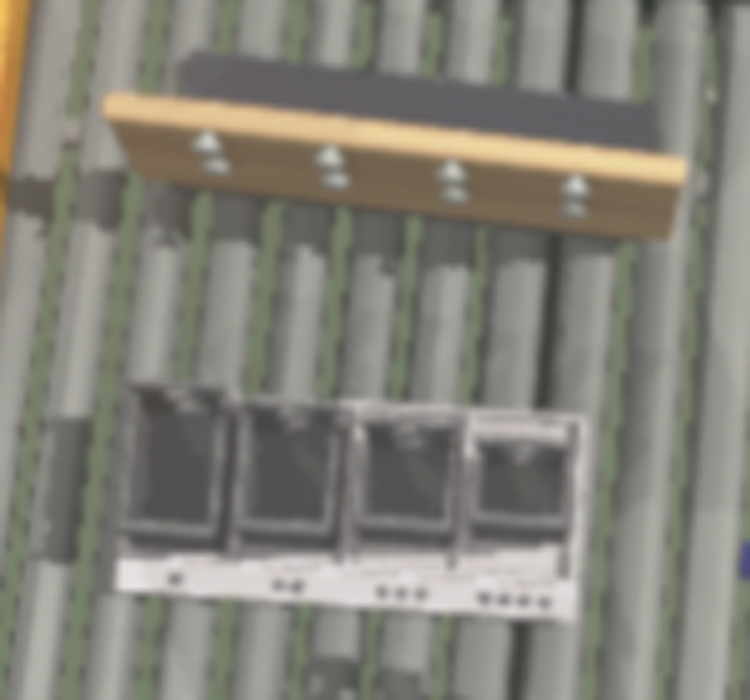

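Run:
```python
from h import *
im=cv2.imread('pics/t34.png')[:,:,::-1]; crop(im,415,155,495,260,5,'t34b.png')
print(order.job_done(), bot.get_obs()['clock'])
```

```text
the job is handed in; nothing more can be done
the job is handed in; nothing more can be done
```

View pics/t34b.png

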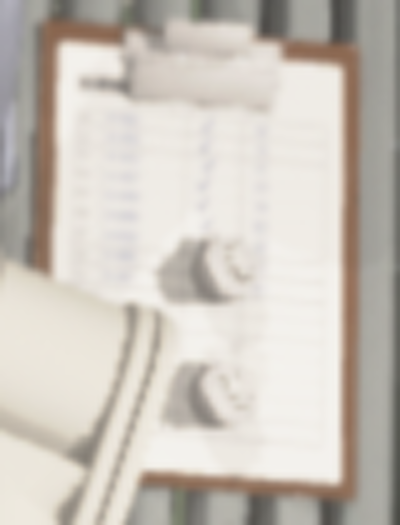

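The job is done and handed in at about 65.7 s. All four bins were present, and they stand in the tray with bin_a in bay 1, bin_b in bay 2, bin_c in bay 3 and bin_d in bay 4.

- **Counters:** I moved both from the tray to the clipboard first. The last top view shows both standing on the paper, clear of the clip.
- **Taking the bins down:** I raised each about 18 mm and then drew it off. Side force peaked at about 11 N while raising and was near zero while drawing off.
- **Tray:** It was knocked about 35 mm partway through. I saw this before placing the first bin and measured the tray again for each bay.
- **Placing the bins:** All four touched down at the same height (tool at 79.4–79.8 mm), which fits each resting on its bay floor rather than on a wall. The last side and top views show them upright with their fronts toward the robot.
- **Left alone:** The refractometer and the seal roll were not touched.

Two measurements disagreed slightly. The camera put the held bins 2–3 mm further to the right than the tool position did, so I aimed between the two, and they went in without touching the bay walls. The second counter read 38 mm across when gripped instead of 41 mm, but it was held and set down without trouble.

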